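# Load test cartridges from the gravity dispenser

## Task

Get the analyser's loading deck ready: tip its blue guard fully up (it goes up when the orange tab behind its hinge is pressed down, and stays where it is left), then draw the test cartridges one at a time from the bottom of the white dispenser and lay each one (and the one lying on its roof, if there is one) flat, right side up, in a bay of its own on the deck, green tab towards the open front. When every cartridge is down in a bay and the dispenser is empty, push the guard fully shut over them; leave the things standing around alone.

Things in the scene. Friction and masses are not known exactly. Their poses are not given: they have to be found in the camera images.
- cart1_grip (a point): Centre of a test cartridge's green grip tab. White body 70 (x) x 60 (y) x 38 (z) mm; tab 40 x 36 wide x 18 high on its -x end, undersides flush. This point: 9 mm above the underside, 55 mm from the body's centre (which lies at +x). z up out of its printed side. 50 to 100 g. Starts in the dispenser's stack.
- cart2_grip (a point): Centre of a test cartridge's green grip tab. White body 70 (x) x 60 (y) x 38 (z) mm; tab 40 x 36 wide x 18 high on its -x end, undersides flush. This point: 9 mm above the underside, 55 mm from the body's centre (which lies at +x). z up out of its printed side. 50 to 100 g. Starts in the dispenser's stack.
- cart3_grip (a point): Centre of a test cartridge's green grip tab. White body 70 (x) x 60 (y) x 38 (z) mm; tab 40 x 36 wide x 18 high on its -x end, undersides flush. This point: 9 mm above the underside, 55 mm from the body's centre (which lies at +x). z up out of its printed side. 50 to 100 g. Starts in the dispenser's stack, on top, or is absent.
- cart4_grip (a point): Centre of a test cartridge's green grip tab. White body 70 (x) x 60 (y) x 38 (z) mm; tab 40 x 36 wide x 18 high on its -x end, undersides flush. This point: 9 mm above the underside, 55 mm from the body's centre (which lies at +x). z up out of its printed side. 50 to 100 g. Starts on the roof of the dispenser, or is absent.
- bay1 (a point): Where the tab centre of a cartridge seated in this bay lies, 33 mm above the table (9 above the bay's floor). x points into the deck, as a seated cartridge's x does; z up. Any cartridge may go in any bay.
- bay2 (a point): Where the tab centre of a cartridge seated in this bay lies, 33 mm above the table (9 above the bay's floor). x points into the deck, as a seated cartridge's x does; z up. Any cartridge may go in any bay.
- bay3 (a point): Where the tab centre of a cartridge seated in this bay lies, 33 mm above the table (9 above the bay's floor). x points into the deck, as a seated cartridge's x does; z up. Any cartridge may go in any bay.
- bay4 (a point): Where the tab centre of a cartridge seated in this bay lies, 33 mm above the table (9 above the bay's floor). x points into the deck, as a seated cartridge's x does; z up. Any cartridge may go in any bay.
- deck: Grey fixed deck; origin on the table under its middle, on the bays' centre line, x away from the open front. Bays 1 to 4 run from +y to -y, 84 mm apart, each 78 x 68 mm inside (4 mm play all round), floor 24 mm above the table, rims 10 mm high. Seated tabs stick out over the open front edge, with only the table below them, 24 mm down. Guard posts 88 mm high at both ends.
- dispenser: Fixed white box, 84 mm wide, 156 high with a roof, blue front; origin on the table 70 mm before its middle, x pointing into it. The cartridges lie inside one on another, 38 mm apart, tabs sticking out one above the other through a 42 mm wide slit in the front; open window behind. Only the bottom one can leave, by a 44 mm high opening; after 85 mm of travel it is clear and the next drops down.
- feed (a point): Where the tab centre of the dispenser's bottom cartridge lies, 39 mm above the table; x points into the dispenser: draw along -x, level. The front and the edge of the 30 mm high floor are 12 mm beyond this point (a cartridge may lie up to 9 mm deeper); beside and under the tabs all is free. Leaning the gripper 30 degrees (body towards -x), fingers on the lowest tab's sides, keeps it off the tabs above.
- guard (a joint): Angle of the deck's blue guard, rad: 0 = shut, level over the bays; 1.3 = fully up (stop). Hinge with 0.12 N m of friction: stays where left. Axis along deck y, 78 mm above the table, 65 mm beyond the deck's origin along x. The guard is a plate 338 mm wide, from the hinge 102 mm towards the front, 14 mm over seated cartridges when shut. Press its upper side down to shut it.
- guard_tab (a point): Point on the upper side of the orange press tab (50 wide, 62 mm long) behind the guard's hinge: 45 mm from the hinge, 19 mm from the tab's end; turns with the guard. Shut: the tab slopes up at 0.6 rad, this point 106 mm above the table. Pressing here straight down about 65 mm (3 to 6 N) brings the guard fully up.
- gel: bystander: blue gel bottle, 60 mm wide, 150 mm high; origin at its foot
- wipes: bystander: black wipes pack 110 x 170 x 50 mm; origin under its centre
- pencup: bystander: grey cup 76 mm wide, 80 mm high; origin under its centre

How it is judged:
By the outcome, as a careful person would: the job done as asked, in the order asked, and still so for the second after the job is handed in, with the robot touching nothing.
Of cart3, cart4 only 1 to 2 are there at a start; the rules pass over those that are not, and their reading is None.
At some moment in a run one of cart1, cart2, cart3 may be knocked a few centimetres aside while the robot is not near it.
Once in a run the grip may slacken for a moment while it holds something.
It also fails if it takes over 210 s, if anything falls off the work surface, if the arm or the gripper's body presses on something with over 40 N, if the wrist force passes 120 N, or if a joint passes its speed limit or range.

## Robot

A 6-joint arm with a two-finger parallel gripper is mounted at the origin on the work surface. World frame = base frame: x ahead of the robot, y to its left, z up, the work surface at z = 0. Lengths are in m, angles in rad, forces in N, time in s.
With the tool pointing down it reaches from about 0.35 to 0.775 m from the base axis. Payload 7.3 kg.
Tool frame: the origin (TCP) lies at the very end of the fingers, on their centre line; the grasp point (between the pads) lies 19 mm behind it; z points along the fingers, y is the direction in which the jaws open and shut (so a half turn about z gives the same grasp; the last joint's range is limited). The gripper opens to 92 mm and grips with 3 to 60 N. Pads are 19 mm wide; open, the fingers measure 130 mm over their backs; the gripper's body (75 mm by 190 mm) begins 47 mm behind the grasp point.
Start: joints at [-1.413, 0.342, 1.524, -0, 1.275, -0.146], TCP at [0.157, -0.501, 0.227] pointing down, gripper open.
Joint ranges: [-2.53, 2.53], [-0.77, 2.02], [0.04, 2.7], [-1, 4.14], [0.28, 2.66], [-3.11, 3.11]. Speed limits (rad/s): [2.57, 2.57, 3.14, 3.14, 3.14, 3.14].

## Interface

Orientations are given as [roll, pitch, yaw] about the fixed x, y, z axes, in that order (R = Rz(yaw) Ry(pitch) Rx(roll)).
In Python, from cell import monitor, eyes, order gives the robot as it stands. The module is installed in compiled form; this text tells all that it offers.
- The arm moves only by the tool carry_out, never from a script. Its argument "targets" is a list of rows, each a list of 2 entries, a list of its own where there are three numbers: the shift along the tool's x, y, z in m, then the turn about the tool's z in rad. In form: [[[dx, dy, dz], twist], ...]. A call has 1 to 10 rows; each row shifts and turns the pose as measured when the row begins, along the tool's axes as they then stand; what a row does not reach is not made up. A row lasts 1/8 s, in which the tool goes at most 62.5 mm and 10.7 degrees, less where a joint would pass 70% of its speed; a pose out of reach is approached as far as the arm can. A call is refused whole if a number of a shift passes 0.0625 or a number of a turn 0.188, either way. A call with a gripper value outside its range is refused whole. "fingers" is the closure, from 0 (fully open) to 1 (shut), set as the call begins (left out, the last holds). The fingers move at their own pace and stop on an object; "grip_force" is the grip in N (left out, the last holds). Time passes only in rows, so rows that do not move let the fingers close. It gives the time, the measured TCP pose, the force and the opening at its end, in the units of the state.
- monitor.observe(): the state, without advancing time (a new reading comes with each control period).
- eyes.read_camera(name): name is "side" or "top" or "wrist"; returns the picture (400x640x3 uint8, red, green, blue); there is no depth.
- eyes.camera_info(name): a dict with "K" (3x3 intrinsics, pixels), "rvec" (rotation vector, rad) and "tvec" (3), from world to camera coordinates, as OpenCV has them. Camera axes: x right, y down, z forward; pixel columns grow to the right and rows downward; lengths in m; the calibration is good to about 2 mm. A picture is of the moment at which its call begins: read the wrist's pose just before it. camera_info takes no time and is no camera call; for the wrist camera it gives the pose at the moment of the call.
- order.hand_in(): hands the job in, once; it reports no verdict.
The state is a dict: "time": time; "qpos": joint angles; "qvel": joint speeds; "joint_efforts": joint torques, N m; "tool_pos": TCP position; "tool_rot": TCP orientation; "contact_force": force on the tool from outside, world axes, zero at the start; "torque": the same for the moment, N m; "opening": finger opening in m.
Only numpy, scipy, OpenCV 4.12 (cv2) and the standard library are available. Lean on these libraries where they do the work, as an engineer would, in place of code of your own. Each camera call takes 0.05 s, during which the arm holds its last target.

## Working session

There is one attempt and no reset: what is moved stays moved. The work goes in short steps, Python scripts to look and compute and a tool call to move; the robot and the scene stay as the last step left them, time stands still between calls to the robot, and variables do not carry over. Pictures are saved under pics/ and viewed, and the job is handed in when it is done.

Besides the shell and the picture viewer there is one more tool, called after ">>>" by a JSON object that holds its "fn" and its "kwargs", one argument or row to a line. carry_out: Moves the arm, as the interface text tells. Its arguments: {"type":"object","properties":{"targets":{"type":"array","items":{"type":"array"}},"fingers":{"type":"number"},"grip_force":{"type":"number"}},"required":["targets"]}

```bash
mkdir -p pics
python3 - <<'E'
from cell import monitor, eyes, order
import cv2
print(monitor.observe())
for n in ["side","top","wrist"]:
    im=eyes.read_camera(n); cv2.imwrite(f"pics/a_{n}.png",im[:,:,::-1]); print(n,eyes.camera_info(n))
E
```

```text
{'time': 0.0, 'qpos': array([-1.41301682e+00,  3.42705688e-01,  1.52500921e+00, -1.65791440e-05,
        1.27538976e+00, -1.45980241e-01]), 'qvel': array([-0.00076875, -0.0005977 ,  0.00134845,  0.00098977,  0.0003906 ,
        0.00015578]), 'joint_efforts': array([-1.87609367e-03, -4.31251359e+01, -2.44214541e+01,  7.15456414e-02,
        5.61223039e-02, -1.36516101e-04]), 'tool_pos': array([ 0.15699516, -0.50055538,  0.22605653]), 'tool_rot': array([-3.14009442e+00, -2.04255133e-04,  3.03764429e-01]), 'contact_force': array([-0.24482435, -0.27659938,  0.08061821]), 'torque': array([ 0.01493497, -0.02239346,  0.02258876]), 'opening': 0.09142798016662666}
side {'K': array([[411.03788155,   0.        , 318.08975811],
       [  0.        , 411.03788155, 197.17019566],
       [  0.        ,   0.        ,   1.        ]]), 'rvec': array([ 0.08991993, -2.71317046,  1.52146535]), 'tvec': array([0.60596155, 0.20454034, 0.91464769])}
top {'K': array([[383.60056446,   0.        , 318.08056927],
       [  0.        , 383.60056446, 198.52042971],
       [  0.        ,   0.        ,   1.        ]]), 'rvec': array([ 2.14355927, -2.15486087,  0.19511175]), 'tvec': array([-0.15780792,  0.61532688,  1.04623688])}
wrist {'K': array([[331.63878921,   0.        , 321.03223726],
       [  0.        , 331.63878921, 200.05178689],
       [  0.        ,   0.        ,   1.        ]]), 'rvec': array([-2.36044656,  1.73236854,  0.22347229]), 'tvec': array([-0.52434527, -0.03204882,  0.38921457])}
```

View pics/a_side.png

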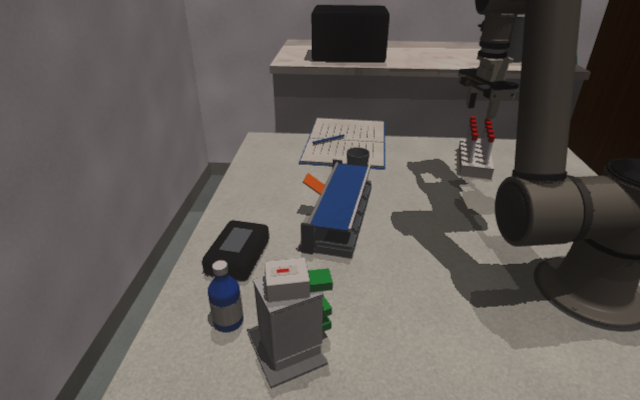

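View pics/a_top.png

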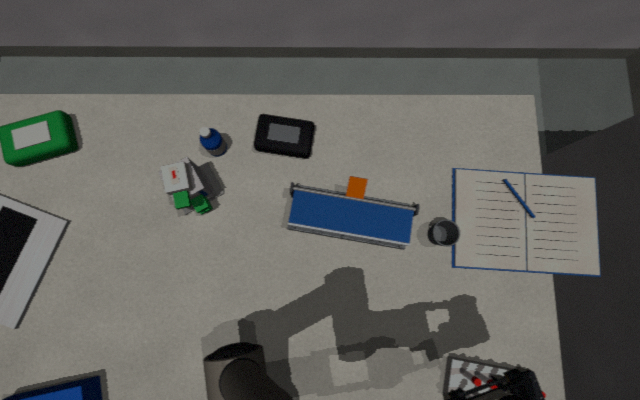

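View pics/a_wrist.png

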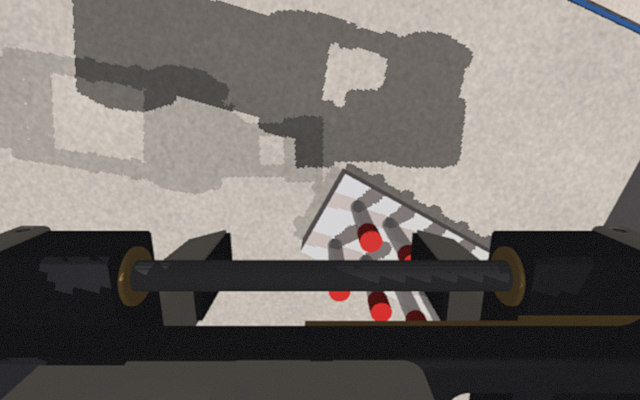

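```bash
cat > h.py <<'E'
import cv2, numpy as np
from cell import monitor, eyes, order
from scipy.spatial.transform import Rotation as R
def cam(n):
    i=eyes.camera_info(n); Rm=cv2.Rodrigues(i["rvec"])[0]; return i["K"],Rm,i["tvec"]
def proj(n,P,c=None):
    K,Rm,t=c or cam(n); q=(np.atleast_2d(P)@Rm.T+t)@K.T; return q[:,:2]/q[:,2:]
def back(n,uv,z,c=None):
    K,Rm,t=c or cam(n); uv=np.atleast_2d(np.array(uv,float)); d=np.c_[uv,np.ones(len(uv))]@np.linalg.inv(K).T@Rm; C=-Rm.T@t
    return C+d*((np.broadcast_to(z,len(uv))-C[2])/d[:,2])[:,None]
def crop(im,x,y,w,h,s,name):
    cv2.imwrite(name,cv2.resize(im[y:y+h,x:x+w,::-1],None,fx=s,fy=s,interpolation=cv2.INTER_CUBIC))
def st():
    s=monitor.observe(); print(round(s['time'],2),s['tool_pos'].round(4),s['tool_rot'].round(4),'F',s['contact_force'].round(1),'op',round(s['opening'],4),'q',s['qpos'].round(3)); return s
E
python3 - <<'E'
import cv2
from h import crop
s=cv2.imread('pics/a_side.png')[:,:,::-1];t=cv2.imread('pics/a_top.png')[:,:,::-1]
crop(s,200,240,160,150,4,'pics/b1.png');crop(t,150,110,100,120,5,'pics/b2.png');crop(t,270,165,200,90,4,'pics/b3.png');crop(s,280,140,120,120,5,'pics/b4.png')
E
```

```text
(no output)
```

View pics/b1.png

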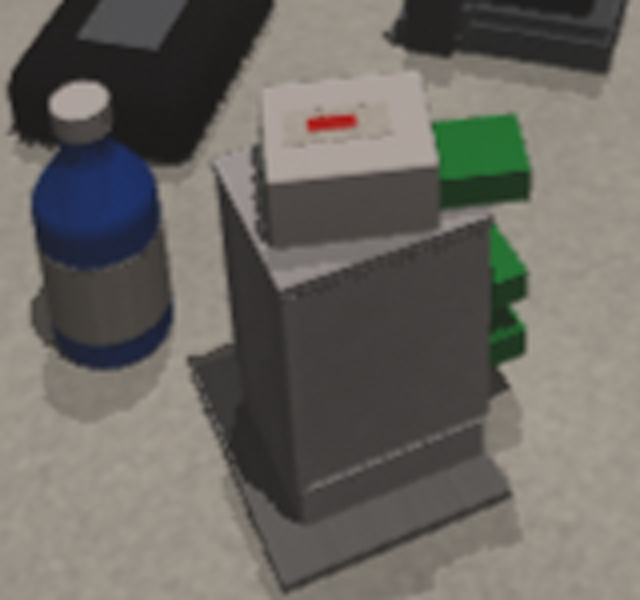

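View pics/b2.png

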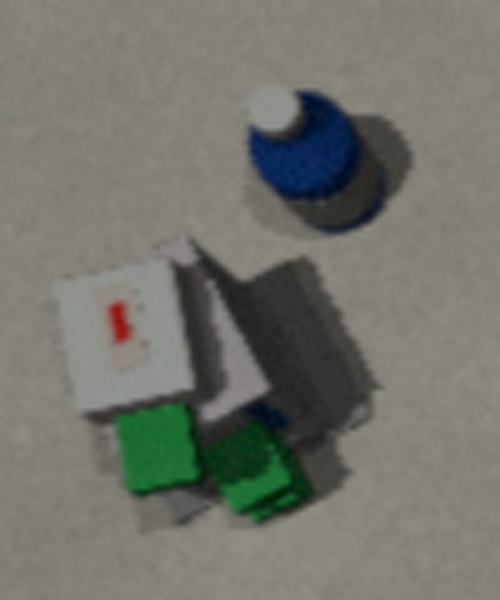

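View pics/b3.png

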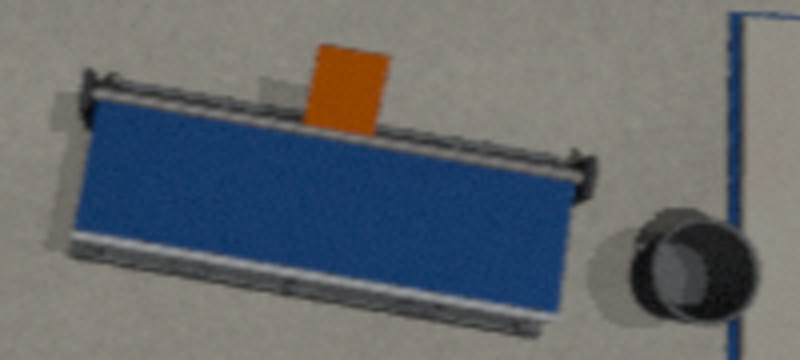

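View pics/b4.png

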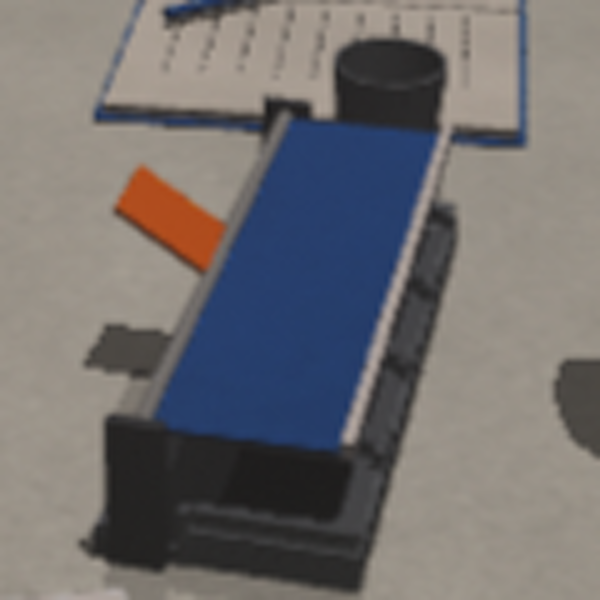

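Run:
```python
from h import *
np.set_printoptions(suppress=True,precision=4)
f=lambda p,o,s:np.array(p)/s+np.array(o)
c=f([(97,97),(577,180),(72,235),(558,320)],(270,165),4)-0.
B=back('top',c,0.082);print(B[:,:2])
print(np.linalg.norm(B[0]-B[1]),np.linalg.norm(B[2]-B[3]),np.linalg.norm(B[0]-B[2]),np.linalg.norm(B[1]-B[3]))
d=B[1]-B[0];print('x dir yaw',np.arctan2(d[1],d[0])+np.pi/2); d=B[3]-B[2];print(np.arctan2(d[1],d[0])+np.pi/2)
# orange tab
print(back('top',f([(320,43),(390,55)],(270,165),4),0.078+0.062*0+ (0.045+.019)*np.sin(.6)+0.003)[:,:2])
# roof cart4: body top corners z=156+38
b=f([(55,285),(172,262),(195,390),(85,415)],(150,110),5)
P=back('top',b,0.194);print('cart4 body',P[:,:2],P.mean(0)[:2])
g=f([(117,415),(190,403),(200,483),(135,495)],(150,110),5)
Q=back('top',g,0.156+0.018);print('tab',Q[:,:2],Q.mean(0)[:2])
g=f([(205,440),(265,420),(300,470),(230,515)],(150,110),5)
for z in(.086,.124):
  Q=back('top',g,z);print('stack tab top',Q[:,:2],Q.mean(0)[:2])
g=f([(240,412),(270,387)],(150,110),5)
r=f([(215,160),(287,295),(490,220)],(200,240),4)
print('roof side',back('side',r,.156)[:,:2])
r=f([(500,270),(525,285),(525,335)],(200,240),4)
for z in(.048,.086,.124):print('sidetab',z,back('side',r,z)[:,:2])
r=f([(170,240),(265,388),(200,418)],(150,110),5)
print('roof top',back('top',r,.156)[:,:2])
```

```text
[[ 0.6358 -0.0941]
 [ 0.5762 -0.4274]
 [ 0.5397 -0.0773]
 [ 0.4797 -0.4098]]
0.33854143577123014 0.33786785432286637 0.09761987397539372 0.09811303467389837
x dir yaw -0.17695461638759347
-0.17841416263222687
[[ 0.6662 -0.2466]
 [ 0.6577 -0.294 ]]
cart4 body [[0.6724 0.2331]
 [0.6841 0.1758]
 [0.619  0.1614]
 [0.6067 0.2147]] [0.6456 0.1962]
tab [[0.6101 0.2061]
 [0.6162 0.1699]
 [0.5754 0.1631]
 [0.5695 0.1951]] [0.5928 0.1836]
stack tab top [[0.6115 0.1888]
 [0.6225 0.1565]
 [0.5947 0.1364]
 [0.57   0.1734]] [0.5997 0.1638]
stack tab top [[0.6053 0.1771]
 [0.616  0.1459]
 [0.5891 0.1265]
 [0.5653 0.1622]] [0.5939 0.1529]
roof side [[0.7071 0.1872]
 [0.6637 0.2611]
 [0.5863 0.215 ]]
sidetab 0.048 [[0.5848 0.1398]
 [0.5722 0.1486]
 [0.5711 0.1794]]
sidetab 0.086 [[0.5834 0.1759]
 [0.5716 0.1841]
 [0.5705 0.213 ]]
sidetab 0.124 [[0.582  0.2119]
 [0.571  0.2197]
 [0.57   0.2466]]
roof top [[0.7057 0.19  ]
 [0.6272 0.1377]
 [0.6116 0.1702]]
```

>>> {"fn": "carry_out", "kwargs": {
  "targets": [
    [[0, 0, -0.03], 0],
    [[0, 0, -0.04], 0.12],
    [[0, 0, -0.03], 0.18],
    [[0, 0, 0], 0.18],
    [[0, 0, 0], 0]
  ],
  "fingers": 1,
  "grip_force": 20
}}

```text
time: 0.78
tool_pos: [0.1569, -0.4999, 0.3274]
tool_rot: [-3.136, 0.002, -0.189]
contact_force: [0.1, -0.1, -0.4]
opening: 0.0462
```

```bash
cat >> h.py <<'E'
def go(x,y,z,yaw=None):
    s=st(); p=s['tool_pos']; M=R.from_euler('xyz',s['tool_rot']).as_matrix()
    d=M.T@(np.array([x,y,z])-p)
    cy=np.arctan2(M[1,0],M[0,0]); 
    print('yaw',round(cy,4),'tilt',np.degrees(np.arccos(-M[2,2])).round(2),'shift tool',d.round(4), 'n40',np.ceil(np.abs(d).max()/.045), 'twist',None if yaw is None else round(cy-yaw,4))
E
python3 - <<'E'
from h import *
go(.652,-.269,.2,-.1777)
im=eyes.read_camera('side'); crop(im,430,0,210,200,3,'pics/c1.png')
E
```

```text
0.78 [ 0.1569 -0.4999  0.3274] [-3.136e+00  2.000e-03 -1.889e-01] F [ 0.1 -0.1 -0.4] op 0.0462 q [-1.413  0.286  1.328  0.     1.533  0.347]
yaw -0.1889 tilt 0.34 shift tool [ 0.4432 -0.3191  0.1283] n40 10.0 twist -0.0112
```

View pics/c1.png

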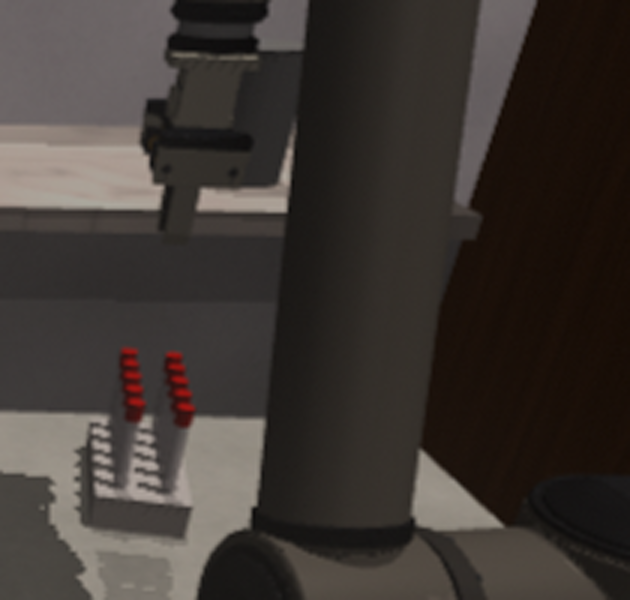

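>>> {"fn": "carry_out", "kwargs": {
  "targets": [
    [[0.044, -0.032, 0], -0.011],
    [[0.044, -0.032, 0], 0],
    [[0.044, -0.032, 0], 0],
    [[0.044, -0.032, 0], 0],
    [[0.044, -0.032, 0.01], 0],
    [[0.044, -0.032, 0.01], 0],
    [[0.044, -0.032, 0.02], 0],
    [[0.044, -0.032, 0.02], 0],
    [[0.044, -0.032, 0.02], 0],
    [[0.0, 0.0, 0.0], 0]
  ]
}}

```text
time: 2.08
tool_pos: [0.6055, -0.2714, 0.2374]
tool_rot: [-3.13, 0.011, -0.139]
contact_force: [-1.5, 0.0, -1.0]
opening: 0.0004
```

Run:
```python
from h import *
go(.652,-.269,.13,-.1777)
im=eyes.read_camera('wrist'); cv2.imwrite('pics/d1.png',im[:,:,::-1])
```

```text
2.08 [ 0.6055 -0.2714  0.2374] [-3.1299  0.0113 -0.1393] F [-1.5  0.  -1. ] op 0.0004 q [-0.54   0.61   1.055  0.006  1.491  1.17 ]
yaw -0.1393 tilt 0.93 shift tool [ 0.0469 -0.0076  0.1069] n40 3.0 twist 0.0384
```

View pics/d1.png

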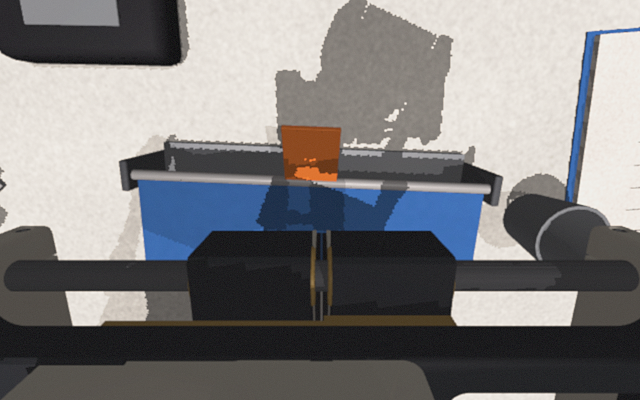

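Run:
```python
from h import *
c=cam('wrist')
print(-c[1].T@c[2], monitor.observe()['tool_pos'])
print(back('wrist',[(283,127),(340,128)],.116,c))
print(back('wrist',[(133,176),(487,189)],.082,c))
print(proj('wrist',[[.6465,-.268,.106]],c))
```

```text
[ 0.67265114 -0.28407216  0.3960868 ] [ 0.60444037 -0.27295085  0.23878835]
[[ 0.66391913 -0.24825837  0.116     ]
 [ 0.65653059 -0.29479356  0.116     ]]
[[ 0.63746566 -0.09206341  0.082     ]
 [ 0.57737834 -0.42963675  0.082     ]]
[[310.24012396 143.52129521]]
```

>>> {"fn": "carry_out", "kwargs": {
  "targets": [
    [[0.02, -0.003, 0.03], 0.038],
    [[0.02, -0.003, 0.03], 0],
    [[0.006, -0.002, 0.03], 0],
    [[0, 0, 0.0], 0]
  ]
}}

```text
time: 2.62
tool_pos: [0.6488, -0.2762, 0.1494]
tool_rot: [-3.135, 0.008, -0.176]
contact_force: [0.7, 0.1, 0.6]
opening: 0.0006
```

Run:
```python
from h import *
go(.651,-.269,.05,-.1777)
```

```text
2.62 [ 0.6488 -0.2762  0.1494] [-3.1348  0.0079 -0.1763] F [0.7 0.1 0.6] op 0.0006 q [-0.513  0.745  1.043  0.004  1.363  1.234]
yaw -0.1763 tilt 0.6 shift tool [ 0.0017 -0.0068  0.0994] n40 3.0 twist 0.0014
```

>>> {"fn": "carry_out", "kwargs": {
  "targets": [
    [[0.001, -0.006, 0.02], 0],
    [[0, 0, 0.02], 0],
    [[0, 0, 0.015], 0],
    [[0, 0, 0.015], 0],
    [[0, 0, 0.015], 0],
    [[0, 0, 0.01], 0]
  ]
}}

```text
time: 3.38
tool_pos: [0.6534, -0.2764, 0.0658]
tool_rot: [3.141, -0.012, -0.176]
contact_force: [-2.4, 1.7, 5.9]
opening: 0.0003
```

Run:
```python
from h import *
go(.651,-.269,.045,-.1777)
im=eyes.read_camera('side'); crop(im,270,120,140,140,4,'pics/e1.png')
```

```text
3.38 [ 0.6534 -0.2764  0.0658] [ 3.1415 -0.0119 -0.1759] F [-2.4  1.7  5.9] op 0.0003 q [-0.51   0.814  1.145  0.004  1.171  1.235]
yaw -0.1759 tilt 0.68 shift tool [-0.0039 -0.0069  0.0208] n40 1.0 twist 0.0018
```

View pics/e1.png

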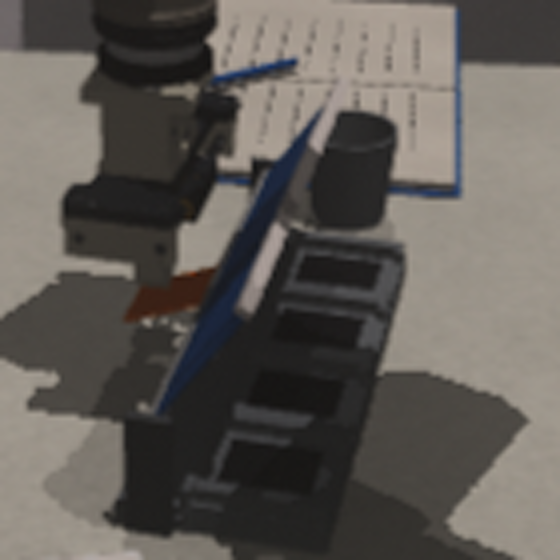

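>>> {"fn": "carry_out", "kwargs": {
  "targets": [
    [[-0.002, 0, 0.01], 0],
    [[0, 0, 0.01], 0],
    [[0, 0, 0.006], 0],
    [[0, 0, 0.004], 0]
  ]
}}

```text
time: 3.92
tool_pos: [0.6577, -0.28, 0.0459]
tool_rot: [3.135, -0.031, -0.175]
contact_force: [-0.1, 1.7, 10.2]
opening: 0.0005
```

Run:
```python
from h import *
st()
im=eyes.read_camera('side'); crop(im,270,120,140,140,4,'pics/e2.png')
```

```text
3.92 [ 0.6577 -0.28    0.0459] [ 3.1346 -0.0313 -0.1753] F [-0.1  1.7 10.2] op 0.0005 q [-0.511  0.832  1.166  0.004  1.111  1.233]
```

View pics/e2.png

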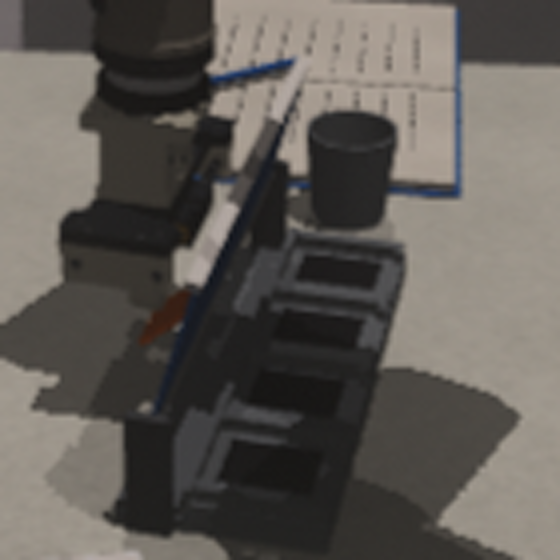

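>>> {"fn": "carry_out", "kwargs": {
  "targets": [
    [[-0.002, -0.002, 0.008], 0],
    [[-0.002, 0, 0.006], 0]
  ]
}}

```text
time: 4.22
tool_pos: [0.6613, -0.2813, 0.0424]
tool_rot: [3.127, -0.052, -0.175]
contact_force: [2.0, 4.1, 19.0]
opening: 0.0005
```

>>> {"fn": "carry_out", "kwargs": {
  "targets": [
    [[0, 0, 0.006], 0],
    [[0, 0, 0.004], 0]
  ]
}}

```text
time: 4.47
tool_pos: [0.6655, -0.2835, 0.0393]
tool_rot: [3.123, -0.064, -0.174]
contact_force: [0.7, 1.4, 7.8]
opening: 0.0003
```

>>> {"fn": "carry_out", "kwargs": {
  "targets": [
    [[0, 0, -0.03], 0],
    [[0, 0, -0.05], 0],
    [[0, 0, -0.05], 0],
    [[0, 0, -0.05], 0],
    [[0, 0, -0.0], 0]
  ],
  "fingers": 0.3
}}

```text
time: 5.1
tool_pos: [0.6516, -0.2789, 0.2202]
tool_rot: [3.124, -0.054, -0.174]
contact_force: [-0.0, -0.4, -0.1]
opening: 0.0457
```

Run:
```python
from h import *
s=st(); M=R.from_euler('xyz',s['tool_rot']).as_matrix(); print(M)
go(.56,.1,.3,.25)
im=eyes.read_camera('side'); crop(im,270,120,140,140,4,'pics/e3.png')
im=eyes.read_camera('top'); cv2.imwrite('pics/e4.png',im[:,:,::-1])
```

```text
5.1 [ 0.6516 -0.2789  0.2202] [ 3.124  -0.0544 -0.1739] F [-0.  -0.4 -0.1] op 0.0457 q [-0.513  0.667  1.001  0.002  1.417  1.232]
[[ 0.98346174 -0.17392183  0.05053919]
 [-0.17274949 -0.98460276 -0.02673976]
 [ 0.05441165  0.01756691 -0.99836405]]
5.1 [ 0.6516 -0.2789  0.2202] [ 3.124  -0.0544 -0.1739] F [-0.  -0.4 -0.1] op 0.0457 q [-0.513  0.667  1.001  0.002  1.417  1.232]
yaw -0.1739 tilt 3.28 shift tool [-0.1512 -0.3557 -0.0945] n40 8.0 twist -0.4239
```

View pics/e3.png

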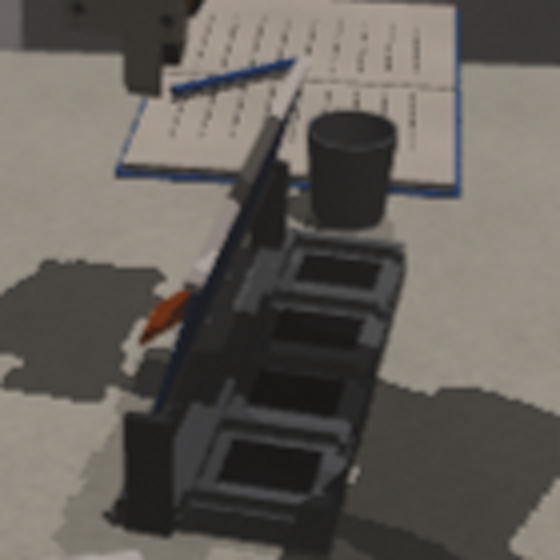

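View pics/e4.png

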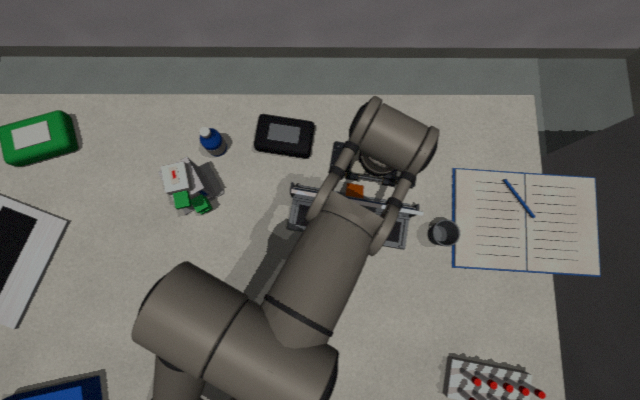

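```bash
cat >> h.py <<'E'
DO=np.array([.545,-.250,0]); DY=-.177
def deck(x,y,z,O=DO,a=DY):
    c,s=np.cos(a),np.sin(a); return O+np.array([c*x-s*y,s*x+c*y,z])
E
python3 - <<'E'
from h import *
for a in (1.1,1.2,1.3):
  P=[deck(.065-.102*np.cos(a),y,.078+.102*np.sin(a)) for y in(.169,-.169)]
  print(a,proj('top',P).round(1).tolist(),(( proj('side',P)-[270,120])*4).round(0).tolist())
im=cv2.imread('pics/e4.png')[:,:,::-1]; crop(im,275,160,180,100,4,'pics/e5.png')
E
```

```text
1.1 [[290.0, 199.5], [421.2, 222.3]] [[228.0, 298.0], [329.0, 69.0]]
1.2 [[290.6, 195.7], [422.2, 218.5]] [[212.0, 290.0], [317.0, 62.0]]
1.3 [[291.2, 191.8], [423.0, 214.6]] [[195.0, 283.0], [304.0, 57.0]]
```

View pics/e5.png

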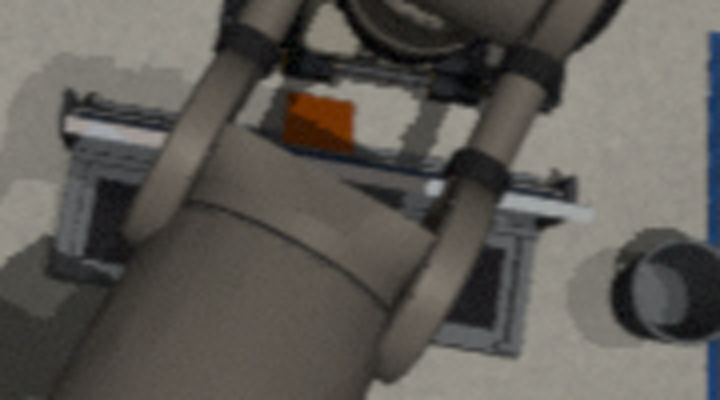

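>>> {"fn": "carry_out", "kwargs": {
  "targets": [
    [[0, 0, -0.04], -0.08],
    [[-0.02, 0, -0.04], -0.08],
    [[-0.02, -0.04, 0], -0.08],
    [[-0.02, -0.04, 0], -0.08],
    [[0, -0.04, 0], -0.08],
    [[0, -0.04, 0], 0],
    [[0, -0.04, 0], 0],
    [[0, -0.04, 0], 0],
    [[0, 0, 0], 0]
  ],
  "fingers": 0
}}

```text
time: 6.32
tool_pos: [0.5386, -0.0323, 0.2659]
tool_rot: [3.134, 0.001, 0.237]
contact_force: [-0.1, -0.6, 0.2]
opening: 0.0923
```

Run:
```python
from h import *
go(.56,.14,.3,.24)
im=eyes.read_camera('wrist'); cv2.imwrite('pics/f1.png',im[:,:,::-1])
```

```text
6.33 [ 0.5386 -0.0323  0.2659] [3.1344e+00 1.0000e-03 2.3690e-01] F [-0.1 -0.6  0.2] op 0.0923 q [-0.198  0.341  1.416 -0.007  1.383  1.137]
yaw 0.2369 tilt 0.42 shift tool [ 0.0612 -0.1623 -0.0353] n40 4.0 twist -0.0031
```

View pics/f1.png

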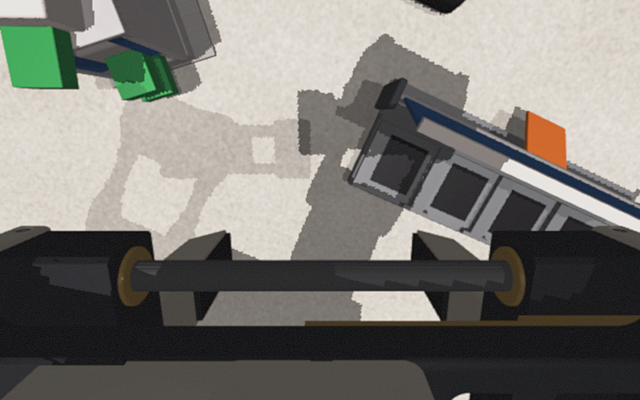

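>>> {"fn": "carry_out", "kwargs": {
  "targets": [
    [[0.0, -0.04, -0.02], 0],
    [[0.0, -0.04, -0.02], 0],
    [[-0.02, -0.04, 0], 0],
    [[-0.02, -0.04, 0], 0],
    [[0, 0, 0], 0]
  ]
}}

```text
time: 7.0
tool_pos: [0.4619, 0.1114, 0.299]
tool_rot: [3.135, 0.014, 0.229]
contact_force: [-0.1, 0.0, -0.5]
opening: 0.0918
```

Run:
```python
from h import *
go(.56,.14,.3,.24)
print(eyes.camera_info('wrist'))
im=eyes.read_camera('wrist'); cv2.imwrite('pics/f2.png',im[:,:,::-1])
```

```text
7.0 [0.4619 0.1114 0.299 ] [3.135  0.0137 0.2286] F [-0.1  0.  -0.5] op 0.0918 q [ 0.081  0.208  1.508 -0.009  1.438  1.424]
yaw 0.2286 tilt 0.87 shift tool [ 0.102  -0.0056 -0.0024] n40 3.0 twist -0.0114
{'K': array([[331.63878921,   0.        , 321.03223726],
       [  0.        , 331.63878921, 200.05178689],
       [  0.        ,   0.        ,   1.        ]]), 'rvec': array([-2.28426933,  1.81427455,  0.23783002]), 'tvec': array([0.00164273, 0.40393742, 0.58456888])}
```

View pics/f2.png

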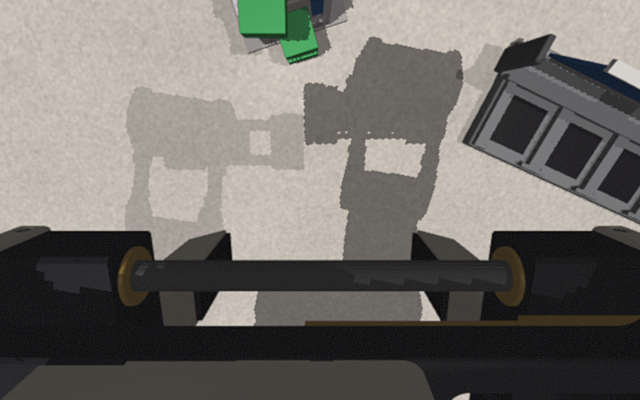

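Move closer to bring the roof cartridge into view.

>>> {"fn": "carry_out", "kwargs": {
  "targets": [
    [[0.035, 0, 0], 0],
    [[0.035, -0.01, 0], 0],
    [[0.01, -0.01, 0], 0],
    [[0, 0, 0], 0]
  ]
}}

```text
time: 7.55
tool_pos: [0.5407, 0.1428, 0.2941]
tool_rot: [3.132, 0.019, 0.221]
contact_force: [0.0, -0.4, -0.4]
opening: 0.0918
```

Run:
```python
from h import *
go(.56,.18,.3,.24)
im=eyes.read_camera('wrist'); crop(im,140,0,320,240,2.5,'pics/f3.png')
```

```text
7.55 [0.5407 0.1428 0.2941] [3.1324 0.0188 0.2207] F [ 0.  -0.4 -0.4] op 0.0918 q [ 0.127  0.377  1.286 -0.011  1.496  1.478]
yaw 0.2207 tilt 1.2 shift tool [ 0.0269 -0.032  -0.0067] n40 1.0 twist -0.0193
```

View pics/f3.png

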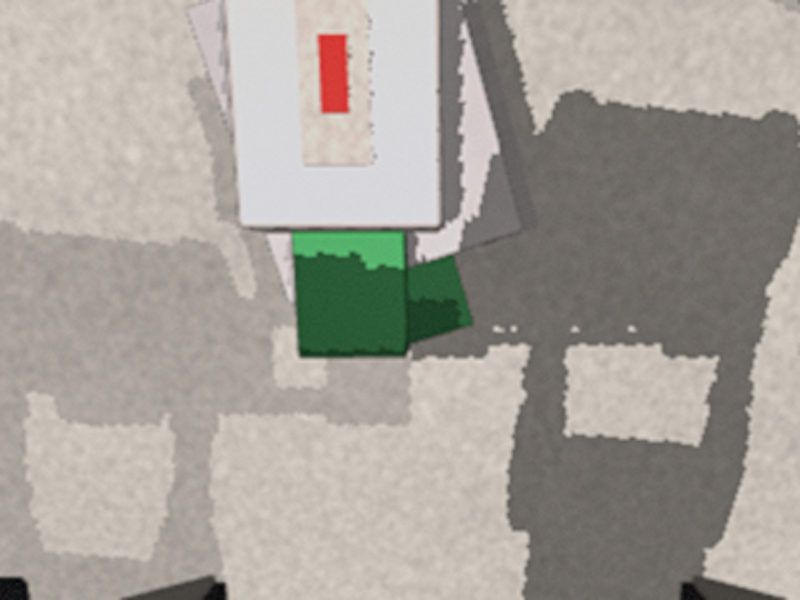

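Run:
```python
from h import *
c=cam('wrist')
f=lambda p:np.array(p)/2.5+np.array([140,0])
Q=back('wrist',f([(300,355),(407,355)]),.174,c);print(Q.round(4)); d=Q[0]-Q[1];print('yaw',np.arctan2(-d[0],d[1]),np.linalg.norm(d))
m=Q.mean(0);
B=back('wrist',f([(240,227),(440,227)]),.194,c);print(B.round(4));d=B[0]-B[1];print('yaw',np.arctan2(-d[0],d[1]),np.linalg.norm(d))
y=.23
print('tab centre from tab',m[:2]+.02*np.array([np.cos(y),np.sin(y)]),'from body',B.mean(0)[:2]-.02*np.array([np.cos(y),np.sin(y)]))
```

```text
[[0.571  0.1999 0.174 ]
 [0.5787 0.1655 0.174 ]]
yaw 0.22034713572184494 0.035301317561752615
[[0.6066 0.2205 0.194 ]
 [0.6196 0.1632 0.194 ]]
yaw 0.22175932339078538 0.05877121229451899
tab centre from tab [0.59433382 0.18725221] from body [0.59361639 0.18732011]
```

Run:
```python
from h import *
go(.591,.186,.22,.221)
```

```text
7.6 [0.5404 0.1424 0.2942] [3.1321 0.0188 0.2205] F [-0.2 -0.1  0.2] op 0.0918 q [ 0.127  0.376  1.287 -0.011  1.496  1.478]
yaw 0.2205 tilt 1.21 shift tool [ 0.0603 -0.0321  0.0728] n40 2.0 twist -0.0005
```

>>> {"fn": "carry_out", "kwargs": {
  "targets": [
    [[0.02, -0.011, 0], 0],
    [[0.02, -0.011, 0.02], 0],
    [[0.02, -0.01, 0.03], 0],
    [[0, 0, 0.015], 0],
    [[0, 0, 0], 0]
  ]
}}

```text
time: 8.22
tool_pos: [0.5894, 0.1823, 0.2285]
tool_rot: [3.13, 0.018, 0.218]
contact_force: [0.3, -1.5, 0.9]
opening: 0.092
```

Run:
```python
from h import *
go(.591,.186,.159,.221)
```

```text
8.22 [0.5894 0.1823 0.2285] [3.1301 0.0183 0.2177] F [ 0.3 -1.5  0.9] op 0.092 q [ 0.182  0.525  1.229 -0.012  1.406  1.537]
yaw 0.2177 tilt 1.24 shift tool [ 0.0036 -0.004   0.0694] n40 2.0 twist -0.0033
```

>>> {"fn": "carry_out", "kwargs": {
  "targets": [
    [[0.001, -0.002, 0.025], 0],
    [[0.001, -0.002, 0.02], 0],
    [[0.001, 0, 0.012], 0],
    [[0, 0, 0.008], 0],
    [[0, 0, 0], 0]
  ]
}}

```text
time: 8.85
tool_pos: [0.5912, 0.1833, 0.169]
tool_rot: [3.129, 0.009, 0.216]
contact_force: [0.6, -0.5, 0.5]
opening: 0.0918
```

Run:
```python
from h import *
go(.591,.186,.159,.221)
im=eyes.read_camera('wrist'); cv2.imwrite('pics/g1.png',im[:,:,::-1])
im=eyes.read_camera('side'); crop(im,230,190,140,150,4,'pics/g2.png')
```

```text
8.85 [0.5912 0.1833 0.169 ] [3.1288 0.0089 0.2157] F [ 0.6 -0.5  0.5] op 0.0918 q [ 0.184  0.566  1.323 -0.014  1.261  1.543]
yaw 0.2157 tilt 0.89 shift tool [ 0.0005 -0.0028  0.0099] n40 1.0 twist -0.0053
```

View pics/g1.png

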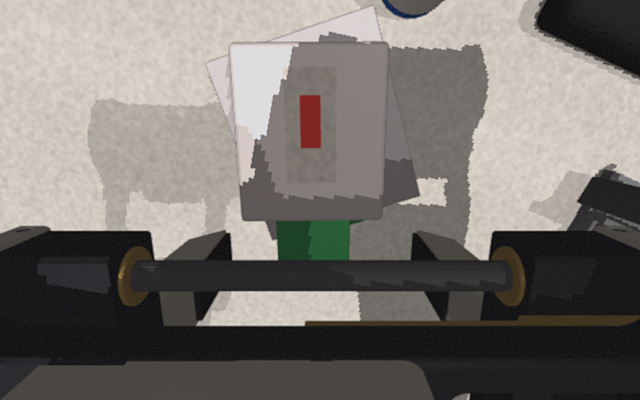

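View pics/g2.png

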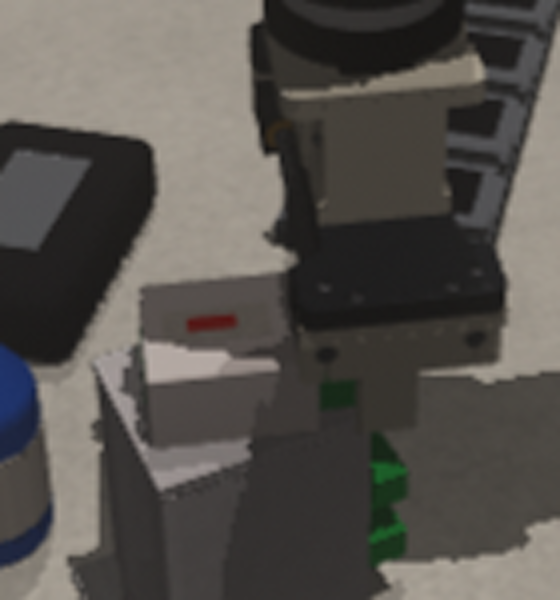

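>>> {"fn": "carry_out", "kwargs": {
  "targets": [
    [[0.0, -0.002, 0.006], 0],
    [[0, -0.001, 0.005], 0],
    [[0, 0, 0], 0]
  ]
}}

```text
time: 9.32
tool_pos: [0.5912, 0.1867, 0.1587]
tool_rot: [3.129, 0.006, 0.216]
contact_force: [-1.8, -0.5, 0.3]
opening: 0.0918
```

>>> {"fn": "carry_out", "kwargs": {
  "targets": [
    [[0, 0, 0], 0],
    [[0, 0, 0], 0],
    [[0, 0, 0], 0],
    [[0, 0, 0], 0],
    [[0, 0, 0], 0],
    [[0, 0, 0], 0]
  ],
  "fingers": 1,
  "grip_force": 35
}}

```text
time: 10.07
tool_pos: [0.5915, 0.1867, 0.159]
tool_rot: [3.129, 0.006, 0.216]
contact_force: [-0.9, 0.2, -0.1]
opening: 0.0365
```

>>> {"fn": "carry_out", "kwargs": {
  "targets": [
    [[0, 0, -0.01], 0],
    [[0, 0, -0.02], 0],
    [[0, 0, -0.03], 0],
    [[0, 0, -0.03], 0],
    [[-0.02, 0, -0.01], 0],
    [[-0.04, 0, 0], 0],
    [[-0.04, 0, 0], 0],
    [[-0.04, 0, 0], 0],
    [[0, 0, 0], 0]
  ]
}}

```text
time: 11.2
tool_pos: [0.4514, 0.1573, 0.2678]
tool_rot: [3.129, 0.001, 0.216]
contact_force: [1.0, -0.1, 0.1]
opening: 0.0357
```

Run:
```python
from h import *
p=deck(-.055,-.042,.0);print('bay3 tab',p, 'bay2',deck(-.055,.042,0),'bay1',deck(-.055,.126,0))
go(p[0]-.05,p[1],.2,DY)
im=eyes.read_camera('side'); crop(im,230,140,200,190,3,'pics/g3.png')
im=eyes.read_camera('wrist'); cv2.imwrite('pics/g4.png',im[:,:,::-1])
```

```text
bay3 tab [ 0.48346406 -0.28165956  0.        ] bay2 [ 0.49825454 -0.19897194  0.        ] bay1 [ 0.51304503 -0.11628433  0.        ]
11.2 [0.4514 0.1573 0.2678] [3.1286e+00 8.0000e-04 2.1590e-01] F [ 1.  -0.1  0.1] op 0.0357 q [ 0.184  0.225  1.571 -0.013  1.345  1.541]
yaw 0.2159 tilt 0.74 shift tool [-0.1115  0.424   0.0734] n40 10.0 twist 0.3929
```

View pics/g3.png

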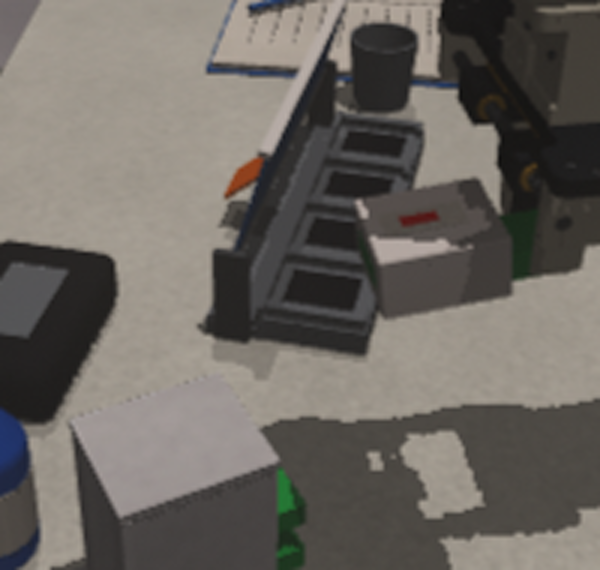

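View pics/g4.png

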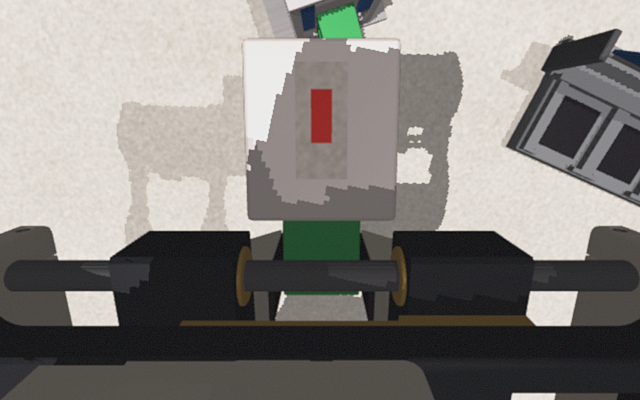

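>>> {"fn": "carry_out", "kwargs": {
  "targets": [
    [[-0.015, 0.03, 0], 0.08],
    [[-0.01, 0.04, 0], 0.08],
    [[0, 0.045, 0], 0.08],
    [[0, 0.045, 0], 0.08],
    [[0, 0.045, 0.01], 0.073],
    [[-0.01, 0.045, 0.01], 0],
    [[-0.01, 0.045, 0.01], 0],
    [[-0.01, 0.045, 0.01], 0],
    [[0, 0.03, 0.01], 0],
    [[0, 0, 0], 0]
  ]
}}

```text
time: 12.55
tool_pos: [0.3875, -0.2236, 0.2219]
tool_rot: [3.129, -0.015, -0.19]
contact_force: [0.2, 0.1, -0.6]
opening: 0.0355
```

Run:
```python
from h import *
p=deck(-.055-.045,-.042,.0)
go(p[0],p[1],.12,DY)
im=eyes.read_camera('wrist'); cv2.imwrite('pics/g5.png',im[:,:,::-1])
```

```text
12.55 [ 0.3875 -0.2236  0.2219] [ 3.1295 -0.0155 -0.1902] F [ 0.2  0.1 -0.6] op 0.0355 q [-0.693  0.193  1.745 -0.003  1.184  1.07 ]
yaw -0.1902 tilt 1.13 shift tool [0.0587 0.0382 0.1033] n40 3.0 twist -0.0132
```

View pics/g5.png

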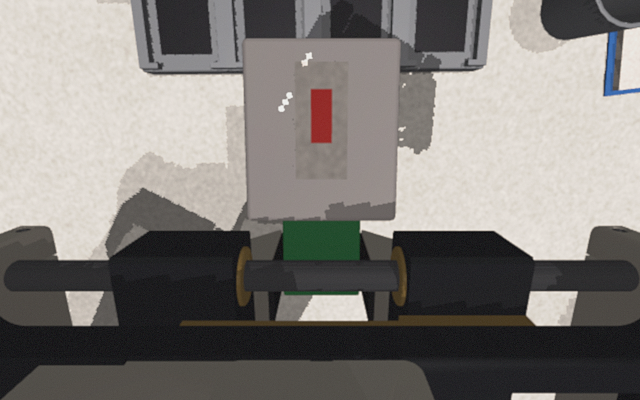

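Run:
```python
from h import *
im=cv2.imread('pics/g5.png')[:,:,::-1]; crop(im,120,0,400,100,2,'pics/g6.png')
c=cam('wrist')
for z in (.0,.024,.034):
  B=back('wrist',[(140,70),(487,68)],z,c); d=B[0]-B[1]; m=B.mean(0)
  a=DY; rel=m-DO; print(z,np.linalg.norm(d),np.arctan2(-d[0],d[1]), 'deck coords',rel[0]*np.cos(a)+rel[1]*np.sin(a), -rel[0]*np.sin(a)+rel[1]*np.cos(a))
```

```text
0.0 0.37444575069715325 -0.18165784150673017 deck coords -0.04206292762357969 0.002288933542374373
0.024 0.35087781846998933 -0.1816578415067301 deck coords -0.04536948925964352 0.0021725924273895258
0.034 0.34105784670867106 -0.18165784150672998 deck coords -0.04674722327467016 0.0021241169628124727
```

View pics/g6.png

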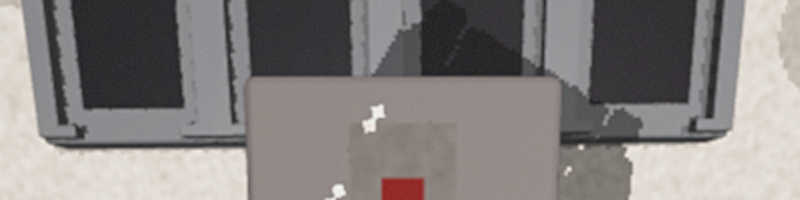

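```bash
sed -i 's/DO=np.array.*; DY=.*/DO=np.array([.5453,-.2485,0]); DY=-.179/' h.py
python3 - <<'E'
from h import *
p=deck(-.0575-.045,-.042,.0)
go(p[0],p[1],.052,DY)
E
```

```text
12.6 [ 0.3878 -0.2227  0.2223] [ 3.1296 -0.0159 -0.1891] F [-0.  -0.2 -0.4] op 0.0357 q [-0.691  0.192  1.745 -0.003  1.184  1.07 ]
yaw -0.1891 tilt 1.14 shift tool [0.0548 0.0367 0.1716] n40 4.0 twist -0.0101
```

>>> {"fn": "carry_out", "kwargs": {
  "targets": [
    [[0.018, 0.012, 0.03], -0.01],
    [[0.018, 0.012, 0.03], 0],
    [[0.018, 0.012, 0.03], 0],
    [[0, 0, 0.03], 0],
    [[0, 0, 0.02], 0],
    [[0, 0, 0.015], 0],
    [[0, 0, 0], 0]
  ]
}}

```text
time: 13.48
tool_pos: [0.4468, -0.2687, 0.067]
tool_rot: [3.127, -0.024, -0.171]
contact_force: [-0.2, 0.1, -0.8]
opening: 0.0357
```

Run:
```python
from h import *
p=deck(-.0575,-.042,.0)
go(p[0],p[1],.05,DY)
im=eyes.read_camera('wrist'); cv2.imwrite('pics/g7.png',im[:,:,::-1])
```

```text
13.47 [ 0.4468 -0.2687  0.067 ] [ 3.1274 -0.0235 -0.1713] F [-0.2  0.1 -0.8] op 0.0357 q [-6.880e-01  5.090e-01  1.762e+00 -1.000e-03  8.440e-01  1.055e+00]
yaw -0.1713 tilt 1.57 shift tool [0.0354 0.0046 0.0179] n40 1.0 twist 0.0077
```

View pics/g7.png

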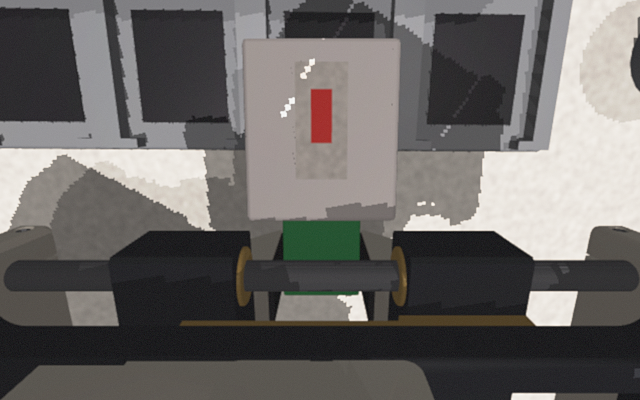

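>>> {"fn": "carry_out", "kwargs": {
  "targets": [
    [[0.012, 0.0015, 0.006], 0.007],
    [[0.012, 0.0015, 0.006], 0],
    [[0.011, 0.0015, 0.0], 0],
    [[0, 0, 0], 0]
  ]
}}

```text
time: 14.02
tool_pos: [0.4857, -0.2817, 0.0585]
tool_rot: [3.124, -0.03, -0.179]
contact_force: [-0.2, 0.7, -0.6]
opening: 0.0357
```

Run:
```python
from h import *
p=deck(-.0575,-.042,.0)
go(p[0],p[1],.03,DY)
im=eyes.read_camera('wrist'); cv2.imwrite('pics/g8.png',im[:,:,::-1])
```

```text
14.03 [ 0.4857 -0.2817  0.0585] [ 3.1243 -0.0301 -0.1786] F [-0.2  0.7 -0.6] op 0.0357 q [-0.661  0.576  1.661 -0.002  0.87   1.089]
yaw -0.1786 tilt 1.99 shift tool [-0.0056 -0.0018  0.0283] n40 1.0 twist 0.0004
```

View pics/g8.png

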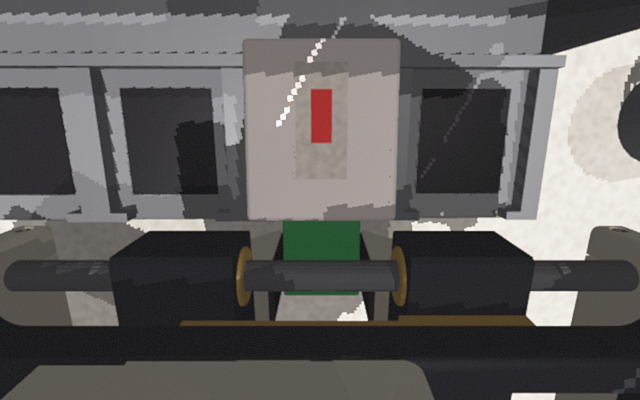

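Run:
```python
from h import *
im=cv2.imread('pics/g8.png')[:,:,::-1]; crop(im,90,50,480,180,1.65,'pics/g9.png')
c=cam('wrist')
P=back('wrist',[(120,140),(216,140),(417,140),(508,140)],.024,c)
a=DY
for q in P:
  r=q-DO; print(round(r[0]*np.cos(a)+r[1]*np.sin(a),4), round(-r[0]*np.sin(a)+r[1]*np.cos(a),4))
r=monitor.observe()['tool_pos']-DO;print(r[0]*np.cos(a)+r[1]*np.sin(a), -r[0]*np.sin(a)+r[1]*np.cos(a))
```

```text
0.0004 0.0712
0.0003 0.0167
0.0003 -0.0992
0.0003 -0.1525
-0.053389342408507214 -0.04313567570406073
```

View pics/g9.png

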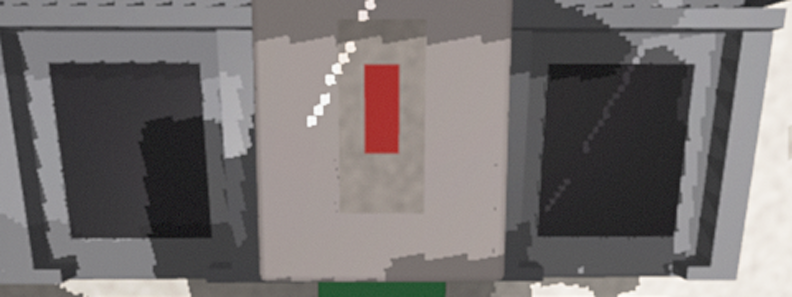

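>>> {"fn": "carry_out", "kwargs": {
  "targets": [
    [[-0.005, -0.002, 0.01], 0],
    [[0, 0, 0.008], 0],
    [[0, 0, 0.006], 0],
    [[0, 0, 0.003], 0],
    [[0, 0, 0], 0]
  ]
}}

```text
time: 14.7
tool_pos: [0.4801, -0.279, 0.0298]
tool_rot: [3.125, -0.029, -0.179]
contact_force: [-0.9, 0.9, 2.8]
opening: 0.0354
```

Run:
```python
from h import *
p=deck(-.0575,-.041,.0)
go(p[0],p[1],.028,DY)
im=eyes.read_camera('wrist'); cv2.imwrite('pics/g10.png',im[:,:,::-1])
im=eyes.read_camera('side'); crop(im,270,120,140,140,4,'pics/g11.png')
```

```text
14.7 [ 0.4801 -0.279   0.0298] [ 3.1247 -0.0293 -0.1793] F [-0.9  0.9  2.8] op 0.0354 q [-0.664  0.61   1.7   -0.002  0.798  1.088]
yaw -0.1793 tilt 1.94 shift tool [ 0.0012 -0.0006  0.0019] n40 1.0 twist -0.0003
```

View pics/g10.png

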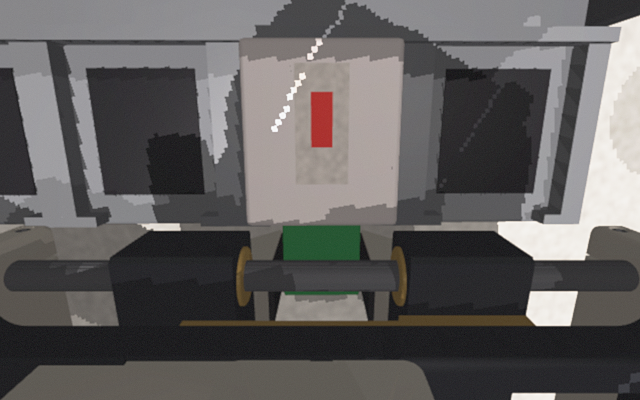

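View pics/g11.png

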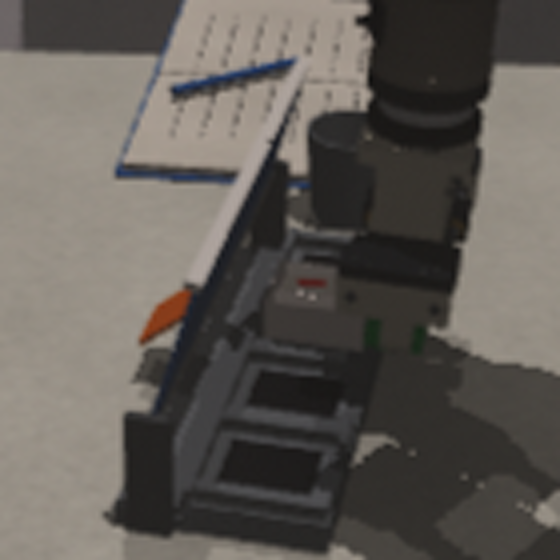

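>>> {"fn": "carry_out", "kwargs": {
  "targets": [
    [[0, 0, 0], 0],
    [[0, 0, 0], 0],
    [[0, 0, 0], 0]
  ],
  "fingers": 0.4
}}

```text
time: 15.18
tool_pos: [0.4802, -0.2788, 0.0299]
tool_rot: [3.125, -0.029, -0.179]
contact_force: [-0.0, -0.3, 0.2]
opening: 0.0544
```

>>> {"fn": "carry_out", "kwargs": {
  "targets": [
    [[0, 0, -0.015], 0],
    [[0, 0, -0.03], 0],
    [[0, 0, -0.04], 0],
    [[-0.02, 0, -0.04], 0],
    [[-0.04, 0, -0.03], 0],
    [[-0.03, -0.03, 0], 0],
    [[0, 0, 0], 0]
  ]
}}

```text
time: 16.05
tool_pos: [0.3912, -0.2293, 0.1925]
tool_rot: [3.121, -0.035, -0.179]
contact_force: [0.9, -0.8, 0.7]
opening: 0.0553
```

Run:
```python
from h import *
st()
im=eyes.read_camera('wrist'); cv2.imwrite('pics/h1.png',im[:,:,::-1])
im=eyes.read_camera('top'); crop(im,150,130,300,130,2.6,'pics/h2.png')
```

```text
16.05 [ 0.3912 -0.2293  0.1925] [ 3.1211 -0.0346 -0.179 ] F [ 0.9 -0.8  0.7] op 0.0553 q [-6.990e-01  2.230e-01  1.795e+00 -1.000e-03  1.083e+00  1.051e+00]
```

View pics/h1.png

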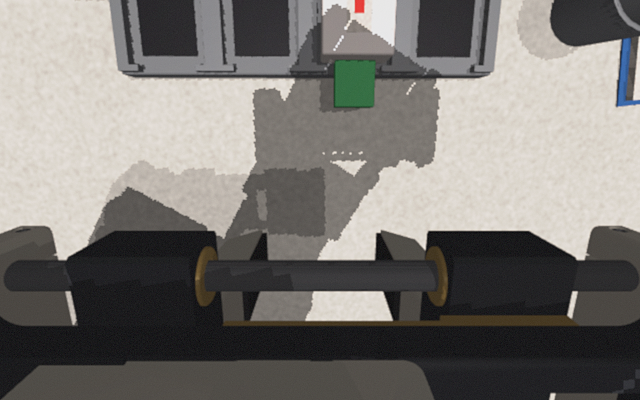

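View pics/h2.png

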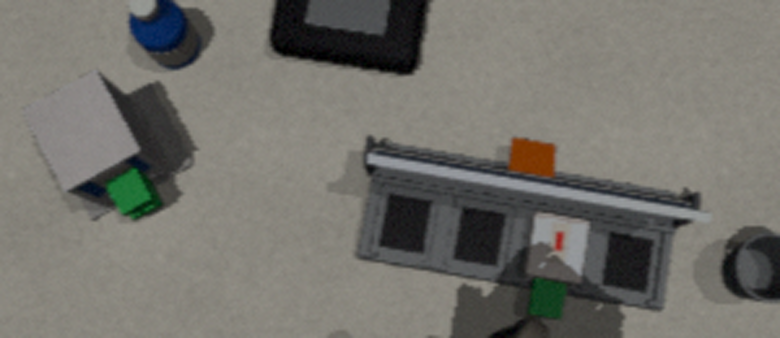

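Run:
```python
from h import *
f=lambda p:np.array(p)/2.6+np.array([150,130])
P=back('top',f([(25,105),(98,72),(138,152),(70,190)]),.156); print(P.round(4))
for i,j in((0,1),(1,2),(2,3),(3,0)): d=P[j]-P[i];print(np.linalg.norm(d).round(4),np.arctan2(d[1],d[0]).round(3))
im=eyes.read_camera('top'); crop(im,150,140,70,90,8,'pics/h3.png')
im=eyes.read_camera('side'); crop(im,240,260,110,120,5,'pics/h4.png')
```

```text
[[0.6728 0.251  0.156 ]
 [0.7066 0.1805 0.156 ]
 [0.6249 0.1374 0.156 ]
 [0.5871 0.2023 0.156 ]]
0.0782 -1.124
0.0923 -2.656
0.0751 2.098
0.0986 0.517
```

View pics/h3.png

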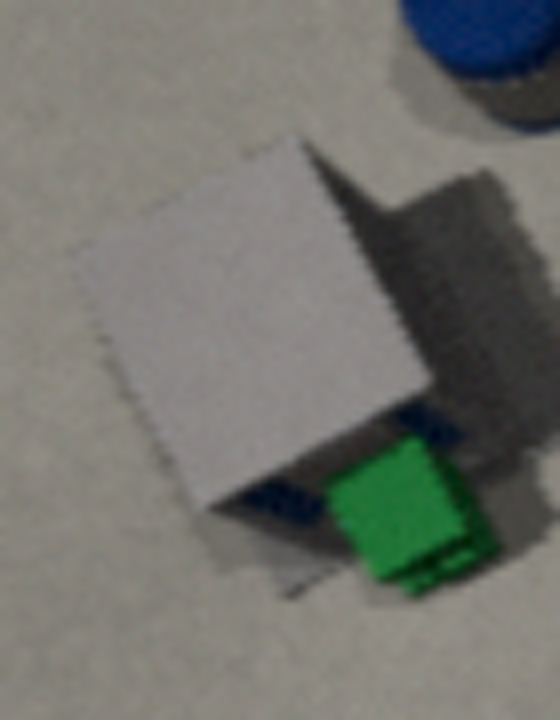

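View pics/h4.png

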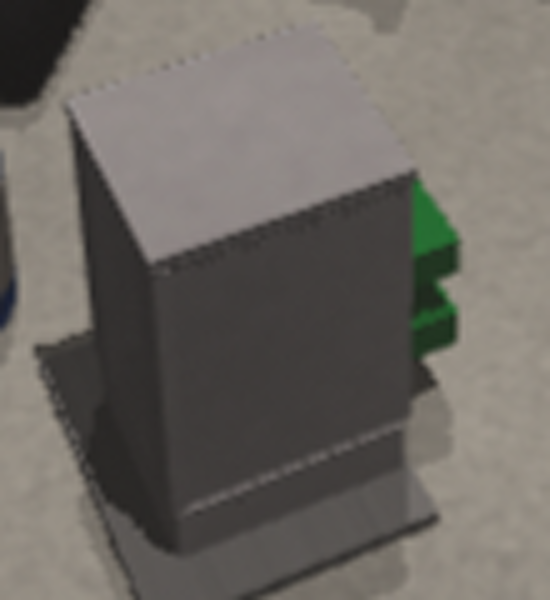

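Run:
```python
from h import *
np.set_printoptions(suppress=True)
f=lambda p:np.array(p)/8+np.array([150,140])
P=back('top',f([(205,508),(433,380),(297,138),(78,250)]),.156); print(P.round(4))
for i,j in((0,1),(1,2),(2,3),(3,0)): d=P[j]-P[i];print(np.linalg.norm(d).round(4),np.arctan2(d[1],d[0]).round(3))
for z in(.086,.124):
  Q=back('top',f([(383,583),(470,530),(412,435),(327,493)]),z);print(z,Q.round(4))
  for i,j in((0,1),(1,2),(2,3),(3,0)): d=Q[j]-Q[i];print(np.linalg.norm(d).round(4),np.arctan2(d[1],d[0]).round(3))
g=lambda p:np.array(p)/5+np.array([240,260])
print('side roof',back('side',g([(155,262),(412,172),(68,102)]),.156).round(4))
print('side tab front-left top', back('side',g([(460,240)]),.086).round(4),back('side',g([(455,313)]),.048).round(4))
```

```text
[[0.586  0.2055 0.156 ]
 [0.6274 0.1348 0.156 ]
 [0.7078 0.182  0.156 ]
 [0.6705 0.2505 0.156 ]]
0.0819 -1.041
0.0932 0.531
0.078 2.069
0.0957 -2.652
0.086 [[0.5703 0.1684 0.086 ]
 [0.5884 0.1395 0.086 ]
 [0.6215 0.1606 0.086 ]
 [0.6014 0.1887 0.086 ]]
0.0341 -1.009
0.0392 0.567
0.0346 2.191
0.0372 -2.562
0.124 [[0.5656 0.1573 0.124 ]
 [0.5831 0.1295 0.124 ]
 [0.615  0.1499 0.124 ]
 [0.5956 0.177  0.124 ]]
0.0328 -1.009
0.0378 0.567
0.0333 2.191
0.0359 -2.562
side roof [[0.6654 0.2584 0.156 ]
 [0.5866 0.2137 0.156 ]
 [0.7072 0.1882 0.156 ]]
side tab front-left top [[0.5705 0.1762 0.086 ]] [[0.5716 0.1767 0.048 ]]
```

Run:
```python
from h import *
go(.56,.32,.32,.53)
```

```text
16.25 [ 0.3933 -0.2317  0.1916] [ 3.1205 -0.0352 -0.1795] F [-0.9  0.1  0.1] op 0.0548 q [-7.000e-01  2.290e-01  1.790e+00 -1.000e-03  1.082e+00  1.051e+00]
yaw -0.1795 tilt 2.35 shift tool [ 0.0699 -0.5698 -0.1381] n40 13.0 twist -0.7095
```

>>> {"fn": "carry_out", "kwargs": {
  "targets": [
    [[0, -0.02, -0.04], -0.12],
    [[0, -0.04, -0.04], -0.12],
    [[0, -0.05, -0.04], -0.12],
    [[0, -0.05, -0.02], -0.12],
    [[0, -0.05, 0], -0.12],
    [[0.03, -0.05, 0], -0.11],
    [[0.03, -0.05, 0], 0],
    [[0.03, -0.05, 0], 0],
    [[0.03, -0.05, 0], 0],
    [[0, 0, 0], 0]
  ],
  "fingers": 0
}}

```text
time: 17.5
tool_pos: [0.3791, 0.2211, 0.3223]
tool_rot: [3.105, -0.014, 0.55]
contact_force: [-0.4, -0.3, 0.8]
opening: 0.0916
```

Run:
```python
from h import *
go(.56,.32,.32,.53)
im=eyes.read_camera('wrist'); cv2.imwrite('pics/i1.png',im[:,:,::-1])
```

```text
17.5 [0.3791 0.2211 0.3223] [ 3.1048 -0.0135  0.5499] F [-0.4 -0.3  0.8] op 0.0916 q [ 0.378  0.109  1.567 -0.034  1.447  1.403]
yaw 0.5499 tilt 2.24 shift tool [0.2059 0.0101 0.0055] n40 5.0 twist 0.0199
```

View pics/i1.png

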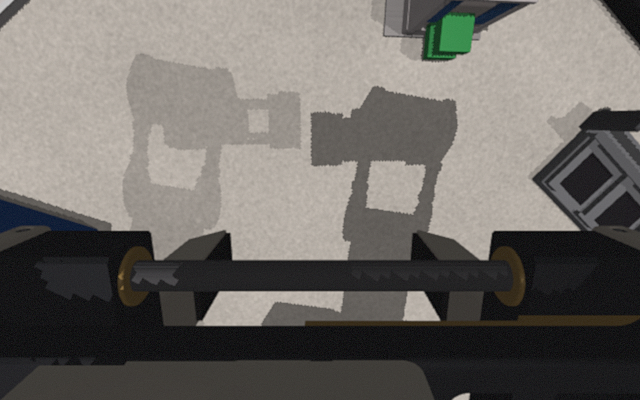

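Run:
```python
from h import *
im=cv2.imread('pics/i1.png')[:,:,::-1]; crop(im,370,0,180,75,4.4,'pics/i2.png')
```

```text
(no output)
```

View pics/i2.png

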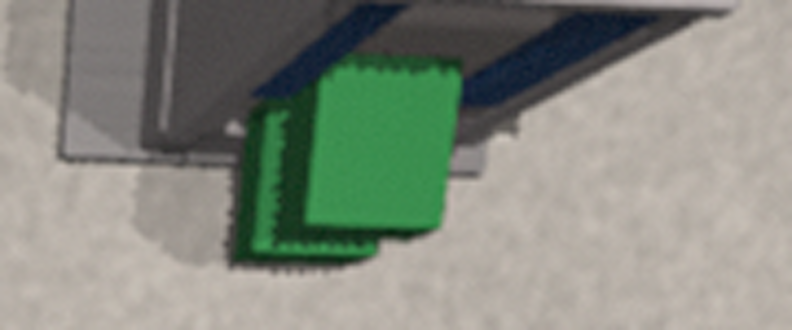

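Run:
```python
from h import *
np.set_printoptions(suppress=True)
c=cam('wrist')
f=lambda p:np.array(p)/4.4+np.array([370,0])
Q=back('wrist',f([(306,222),(438,229),(462,62),(320,60)]),.086,c);print(Q.round(4))
for i,j in((0,1),(1,2),(2,3),(3,0)): d=Q[j]-Q[i];print(np.linalg.norm(d).round(4),np.arctan2(d[1],d[0]).round(3))
B=back('wrist',f([(252,250),(378,254)]),.048,c);print(B.round(4)); d=B[0]-B[1];print(np.linalg.norm(d),np.arctan2(-d[0],d[1]))
y=.535;ex=np.array([np.cos(y),np.sin(y)]);ey=np.array([-np.sin(y),np.cos(y)])
print('upper',Q[:2].mean(0)[:2]+.02*ex,'lower', B[0,:2]+.02*ex-.018*ey)
```

```text
[[0.5718 0.1711 0.086 ]
 [0.5884 0.1411 0.086 ]
 [0.6223 0.1596 0.086 ]
 [0.6037 0.1903 0.086 ]]
0.0343 -1.064
0.0387 0.5
0.0359 2.117
0.0373 -2.601
[[0.5713 0.1714 0.048 ]
 [0.5892 0.1403 0.048 ]]
0.03588572403189538 0.525264388419448
upper [0.59729114 0.16629024] lower [0.59763666 0.16607063]
```

>>> {"fn": "carry_out", "kwargs": {
  "targets": [
    [[0.05, 0, 0], 0.02],
    [[0.05, 0, 0], 0],
    [[0.05, 0, 0], 0],
    [[0.05, 0, 0], 0],
    [[0.05, 0, 0], 0],
    [[0, 0, 0], 0]
  ]
}}

```text
time: 18.3
tool_pos: [0.6072, 0.3389, 0.3214]
tool_rot: [3.102, -0.008, 0.515]
contact_force: [-0.2, -0.1, -0.0]
opening: 0.0919
```

Run:
```python
from h import *
go(.5975,.166,.3,.527)
```

```text
18.3 [0.6072 0.3389 0.3214] [ 3.1016 -0.008   0.5154] F [-0.2 -0.1 -0. ] op 0.0919 q [ 0.417  0.65   0.764 -0.039  1.716  1.466]
yaw 0.5154 tilt 2.34 shift tool [-0.0938  0.1447  0.0265] n40 4.0 twist -0.0116
```

>>> {"fn": "carry_out", "kwargs": {
  "targets": [
    [[0.04, 0, 0], 0],
    [[0.03, 0, 0], 0],
    [[0.03, 0, 0], 0]
  ]
}}

```text
time: 18.68
tool_pos: [0.6897, 0.3783, 0.321]
tool_rot: [3.101, -0.006, 0.509]
contact_force: [0.8, 0.4, 1.8]
opening: 0.0919
```

Run:
```python
from h import *
go(.5975,.166,.3,.527)
```

```text
18.68 [0.6897 0.3783 0.321 ] [ 3.101  -0.0057  0.5093] F [0.8 0.4 1.8] op 0.0919 q [ 0.421  1.002  0.063 -0.045  2.067  1.46 ]
yaw 0.5093 tilt 2.35 shift tool [-0.1841  0.1395  0.0256] n40 5.0 twist -0.0177
```

>>> {"fn": "carry_out", "kwargs": {
  "targets": [
    [[0.02, 0, 0], 0],
    [[0.02, 0, 0], 0]
  ]
}}

```text
time: 18.92
tool_pos: [0.7047, 0.3828, 0.3051]
tool_rot: [3.101, -0.025, 0.507]
contact_force: [0.1, 0.5, -0.2]
opening: 0.0922
```

Run:
```python
from h import *
go(.5975,.166,.3,.527)
```

```text
18.93 [0.7047 0.3828 0.3051] [ 3.1006 -0.0252  0.5072] F [ 0.1  0.5 -0.2] op 0.0922 q [ 0.418  1.031  0.043 -0.043  2.038  1.462]
yaw 0.5072 tilt 2.76 shift tool [-0.1991  0.1373  0.0057] n40 5.0 twist -0.0198
```

>>> {"fn": "carry_out", "kwargs": {
  "targets": [
    [[0.06, 0, 0], 0],
    [[0.06, 0, 0], 0]
  ]
}}

```text
time: 19.18
tool_pos: [0.7395, 0.4002, 0.2761]
tool_rot: [3.099, -0.102, 0.509]
contact_force: [0.1, 0.1, 0.5]
opening: 0.0918
```

Run:
```python
from h import *
go(.5975,.166,.3,.527)
```

```text
19.18 [0.7395 0.4002 0.2761] [ 3.099  -0.1015  0.5091] F [0.1 0.1 0.5] op 0.0918 q [ 0.418  1.069  0.045 -0.035  1.923  1.468]
yaw 0.5091 tilt 6.31 shift tool [-0.2344  0.1372 -0.0421] n40 6.0 twist -0.0179
```

>>> {"fn": "carry_out", "kwargs": {
  "targets": [
    [[0.06, 0, -0.02], 0],
    [[0.06, 0, -0.02], 0],
    [[0.06, 0, -0.02], 0]
  ]
}}

```text
time: 19.55
tool_pos: [0.767, 0.4174, 0.3003]
tool_rot: [3.097, -0.23, 0.514]
contact_force: [-0.0, 0.2, 0.3]
opening: 0.0918
```

Run:
```python
from h import *
go(.5975,.166,.3,.527)
```

```text
19.55 [0.767  0.4174 0.3003] [ 3.0966 -0.2303  0.5141] F [-0.   0.2  0.3] op 0.0918 q [ 0.419  1.05   0.038 -0.024  1.82   1.472]
yaw 0.5141 tilt 13.44 shift tool [-0.2641  0.1381 -0.0554] n40 6.0 twist -0.0129
```

>>> {"fn": "carry_out", "kwargs": {
  "targets": [
    [[0.05, 0, 0.015], 0],
    [[0.05, 0, 0.015], 0]
  ]
}}

```text
time: 19.8
tool_pos: [0.8007, 0.4354, 0.2738]
tool_rot: [3.094, -0.305, 0.518]
contact_force: [-0.7, 0.1, -0.3]
opening: 0.0916
```

Run:
```python
from h import *
go(.5975,.166,.3,.527)
```

```text
19.8 [0.8007 0.4354 0.2738] [ 3.0943 -0.3055  0.5179] F [-0.7  0.1 -0.3] op 0.0916 q [ 0.42   1.091  0.038 -0.018  1.704  1.475]
yaw 0.5179 tilt 17.71 shift tool [-0.2877  0.1389 -0.1118] n40 7.0 twist -0.0091
```

>>> {"fn": "carry_out", "kwargs": {
  "targets": [
    [[0.05, 0, 0.0], 0],
    [[0.05, 0, 0.0], 0]
  ]
}}

```text
time: 20.05
tool_pos: [0.8211, 0.4476, 0.2762]
tool_rot: [3.092, -0.377, 0.522]
contact_force: [-0.8, -0.4, 0.7]
opening: 0.0919
```

Run:
```python
from h import *
go(.5975,.166,.3,.527)
s=st(); M=R.from_euler('xyz',s['tool_rot']).as_matrix();print(M.round(3)); print('lean az',np.arctan2(M[1,2],M[0,2]))
```

```text
20.05 [0.8211 0.4476 0.2762] [ 3.0925 -0.3771  0.5218] F [-0.8 -0.4  0.7] op 0.0919 q [ 0.421  1.098  0.037 -0.012  1.627  1.477]
yaw 0.5218 tilt 21.78 shift tool [-0.302   0.1397 -0.1385] n40 7.0 twist -0.0052
20.05 [0.8211 0.4476 0.2762] [ 3.0925 -0.3771  0.5218] F [-0.8 -0.4  0.7] op 0.0919 q [ 0.421  1.098  0.037 -0.012  1.627  1.477]
[[ 0.806  0.482  0.343]
 [ 0.463 -0.875  0.141]
 [ 0.368  0.046 -0.929]]
lean az 0.38902710355351616
```

Run:
```python
from h import *
go(.5,.28,.27,.527)
```

```text
20.05 [0.8211 0.4476 0.2762] [ 3.0925 -0.3771  0.5218] F [-0.8 -0.4  0.7] op 0.0919 q [ 0.421  1.098  0.037 -0.012  1.627  1.477]
yaw 0.5218 tilt 21.78 shift tool [-0.3388 -0.0084 -0.128 ] n40 8.0 twist -0.0052
```

>>> {"fn": "carry_out", "kwargs": {
  "targets": [
    [[-0.04, 0, -0.016], 0],
    [[-0.042, 0, -0.016], 0],
    [[-0.042, 0, -0.016], 0],
    [[-0.042, 0, -0.016], 0],
    [[-0.042, 0, -0.016], 0],
    [[-0.042, 0, -0.016], 0],
    [[-0.042, 0, -0.016], 0],
    [[-0.042, 0, -0.016], 0],
    [[0, 0, 0], 0]
  ]
}}

```text
time: 21.18
tool_pos: [0.5269, 0.2853, 0.281]
tool_rot: [3.089, -0.406, 0.524]
contact_force: [0.2, -0.5, -1.3]
opening: 0.092
```

Run:
```python
from h import *
go(.5076,.1137,.1,.527)
im=eyes.read_camera('wrist'); cv2.imwrite('pics/j1.png',im[:,:,::-1])
```

```text
21.18 [0.5269 0.2853 0.281 ] [ 3.0889 -0.4055  0.5236] F [ 0.2 -0.5 -1.3] op 0.092 q [0.362 0.225 1.608 0.014 0.9   1.414]
yaw 0.5236 tilt 23.42 shift tool [-0.1656  0.1321  0.133 ] n40 4.0 twist -0.0034
```

View pics/j1.png

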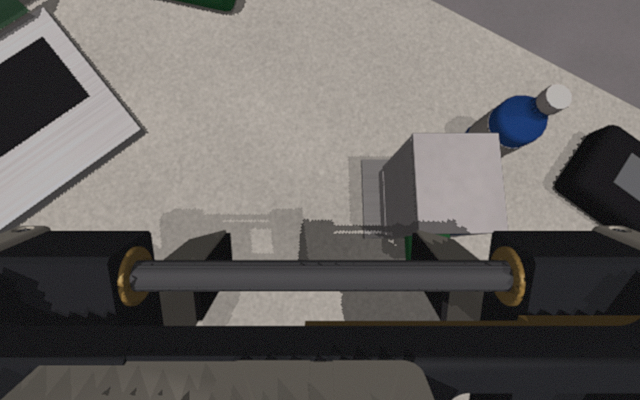

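>>> {"fn": "carry_out", "kwargs": {
  "targets": [
    [[-0.04, 0, 0], 0],
    [[-0.04, 0.01, 0.01], 0],
    [[-0.04, 0.04, 0.03], 0],
    [[-0.03, 0.04, 0.03], 0],
    [[-0.01, 0.04, 0.03], 0],
    [[0, 0, 0], 0]
  ]
}}

```text
time: 21.98
tool_pos: [0.514, 0.1129, 0.138]
tool_rot: [3.078, -0.433, 0.528]
contact_force: [-0.6, 1.4, -0.3]
opening: 0.0917
```

Run:
```python
from h import *
go(.5076,.1137,.03,.527)
im=eyes.read_camera('wrist'); cv2.imwrite('pics/j2.png',im[:,:,::-1])
```

```text
21.98 [0.514  0.1129 0.138 ] [ 3.0784 -0.4332  0.5282] F [-0.6  1.4 -0.3] op 0.0917 q [-0.034  0.264  2.028  0.381  0.475  0.715]
yaw 0.5282 tilt 25.07 shift tool [-0.05   -0.01    0.0955] n40 3.0 twist 0.0012
```

View pics/j2.png

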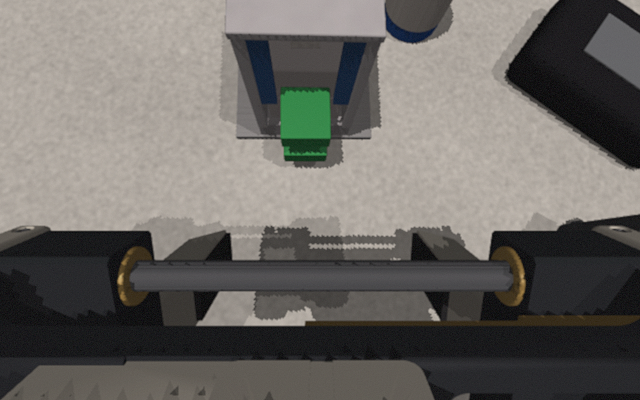

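Run:
```python
from h import *
go(.594,.164,.15,.527)
c=cam('wrist')
im=cv2.imread('pics/j2.png')[:,:,::-1]; crop(im,220,70,170,110,4,'pics/j3.png')
```

```text
22.02 [0.5136 0.114  0.139 ] [ 3.0782 -0.434   0.5297] F [ 0.1 -0.4  1. ] op 0.0921 q [-0.032  0.261  2.028  0.38   0.476  0.717]
yaw 0.5297 tilt 25.12 shift tool [ 0.0905 -0.0044  0.0296] n40 3.0 twist 0.0027
```

View pics/j3.png

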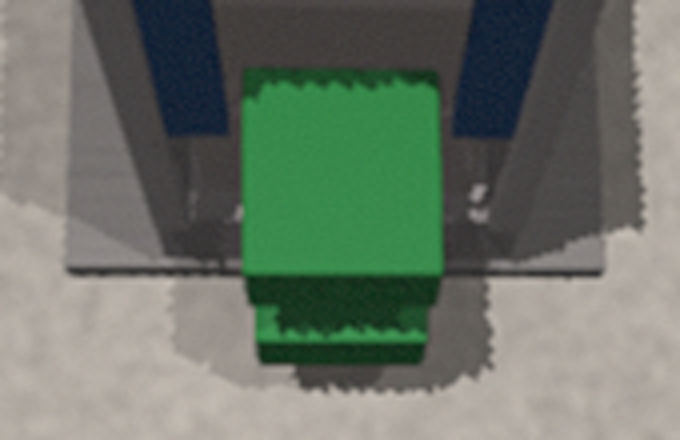

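Run:
```python
from h import *
c=cam('wrist')
f=lambda p:np.array(p)/4+np.array([220,70])
y=.527;ex=np.array([np.cos(y),np.sin(y)])
for pts,z in (([(243,277),(442,277)],.086),([(257,342),(425,342)],.048)):
  Q=back('wrist',f(pts),z,c);d=Q[0]-Q[1];print(Q.round(4),np.linalg.norm(d).round(4),np.arctan2(-d[0],d[1]).round(3),'centre',Q.mean(0)[:2]+.02*ex)
```

```text
[[0.5704 0.1746 0.086 ]
 [0.5881 0.144  0.086 ]] 0.0353 0.525 centre [0.59652645 0.16939068]
[[0.5709 0.1743 0.048 ]
 [0.5881 0.1444 0.048 ]] 0.0346 0.522 centre [0.59679974 0.16938847]
```

>>> {"fn": "carry_out", "kwargs": {
  "targets": [
    [[0.03, -0.001, 0.005], 0],
    [[0.03, -0.002, 0.01], 0],
    [[0.028, -0.001, 0.013], 0],
    [[0, 0, 0], 0]
  ]
}}

```text
time: 22.52
tool_pos: [0.597, 0.1681, 0.1569]
tool_rot: [3.073, -0.444, 0.535]
contact_force: [-0.8, -0.6, 0.1]
opening: 0.0917
```

Run:
```python
from h import *
go(.594,.164,.1,.527)
```

```text
22.52 [0.597  0.1681 0.1569] [ 3.0733 -0.4435  0.5346] F [-0.8 -0.6  0.1] op 0.0917 q [0.087 0.379 1.781 0.235 0.562 0.966]
yaw 0.5346 tilt 25.69 shift tool [-0.0286 -0.0014  0.0494] n40 2.0 twist 0.0076
```

>>> {"fn": "carry_out", "kwargs": {
  "targets": [
    [[-0.012, 0, 0.01], 0.007],
    [[-0.012, 0, 0.018], 0],
    [[-0.009, 0, 0.02], 0],
    [[0, 0, 0], 0]
  ]
}}

```text
time: 23.02
tool_pos: [0.5898, 0.1642, 0.1025]
tool_rot: [3.074, -0.449, 0.533]
contact_force: [0.4, 0.3, 0.5]
opening: 0.0913
```

Run:
```python
from h import *
go(.5935,.166,.028,.527)
im=eyes.read_camera('wrist'); cv2.imwrite('pics/j4.png',im[:,:,::-1])
im=eyes.read_camera('side'); crop(im,240,220,140,150,4,'pics/j5.png')
```

```text
23.02 [0.5898 0.1642 0.1025] [ 3.074  -0.4494  0.5334] F [0.4 0.3 0.5] op 0.0913 q [0.078 0.448 1.865 0.33  0.412 0.856]
yaw 0.5334 tilt 26.02 shift tool [-0.0287 -0.0043  0.0687] n40 2.0 twist 0.0064
```

View pics/j4.png

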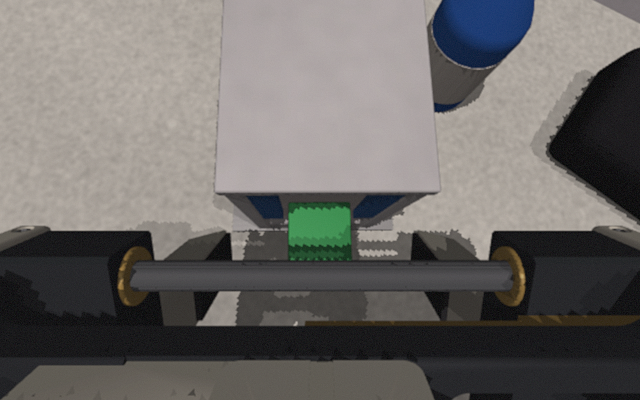

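View pics/j5.png

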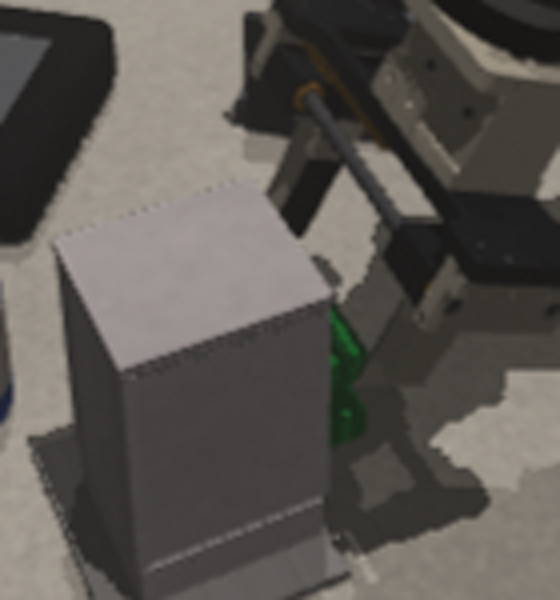

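>>> {"fn": "carry_out", "kwargs": {
  "targets": [
    [[-0.009, -0.001, 0.02], 0.006],
    [[-0.008, -0.001, 0.02], 0],
    [[0, 0, 0], 0]
  ]
}}

```text
time: 23.5
tool_pos: [0.5962, 0.1658, 0.0655]
tool_rot: [3.071, -0.461, 0.53]
contact_force: [-0.0, -0.1, -0.2]
opening: 0.0916
```

Run:
```python
from h import *
go(.5935,.166,.028,.527)
```

```text
23.5 [0.5962 0.1658 0.0655] [ 3.0712 -0.4612  0.53  ] F [-0.  -0.1 -0.2] op 0.0916 q [0.08  0.518 1.889 0.435 0.313 0.751]
yaw 0.53 tilt 26.71 shift tool [-0.0187 -0.0038  0.0324] n40 1.0 twist 0.003
```

>>> {"fn": "carry_out", "kwargs": {
  "targets": [
    [[-0.007, -0.001, 0.011], 0.003],
    [[-0.006, -0.001, 0.011], 0],
    [[0, 0, 0], 0]
  ]
}}

```text
time: 23.88
tool_pos: [0.5999, 0.1654, 0.0486]
tool_rot: [3.076, -0.462, 0.528]
contact_force: [0.5, -0.7, 0.1]
opening: 0.0918
```

Run:
```python
from h import *
go(.5935,.166,.028,.527)
```

```text
23.88 [0.5999 0.1654 0.0486] [ 3.076  -0.4617  0.5282] F [ 0.5 -0.7  0.1] op 0.0918 q [0.076 0.554 1.89  0.503 0.284 0.679]
yaw 0.5282 tilt 26.7 shift tool [-0.0139 -0.0048  0.0159] n40 1.0 twist 0.0012
```

>>> {"fn": "carry_out", "kwargs": {
  "targets": [
    [[-0.01, -0.002, 0.009], 0],
    [[-0.006, -0.001, 0.008], 0],
    [[0, 0, 0], 0]
  ]
}}

```text
time: 24.25
tool_pos: [0.5991, 0.162, 0.035]
tool_rot: [3.089, -0.451, 0.528]
contact_force: [0.6, -0.2, -0.1]
opening: 0.0918
```

Run:
```python
from h import *
go(.5935,.166,.028,.527)
im=eyes.read_camera('wrist'); cv2.imwrite('pics/j6.png',im[:,:,::-1])
im=eyes.read_camera('side'); crop(im,240,220,140,150,4,'pics/j7.png')
```

```text
24.25 [0.5991 0.162  0.035 ] [ 3.0887 -0.4506  0.5276] F [ 0.6 -0.2 -0.1] op 0.0918 q [0.064 0.579 1.89  0.554 0.283 0.616]
yaw 0.5276 tilt 25.98 shift tool [-0.0056 -0.0065  0.0047] n40 1.0 twist 0.0006
```

View pics/j6.png

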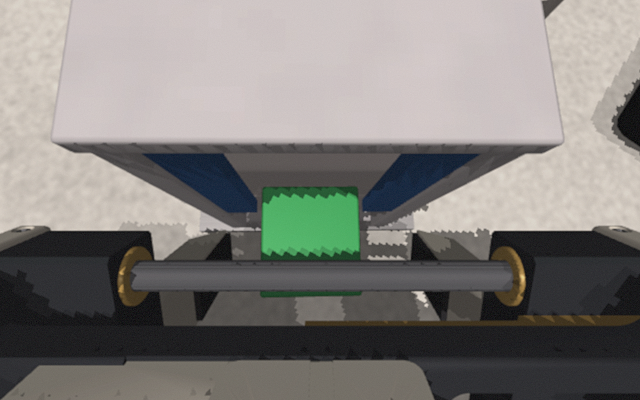

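View pics/j7.png

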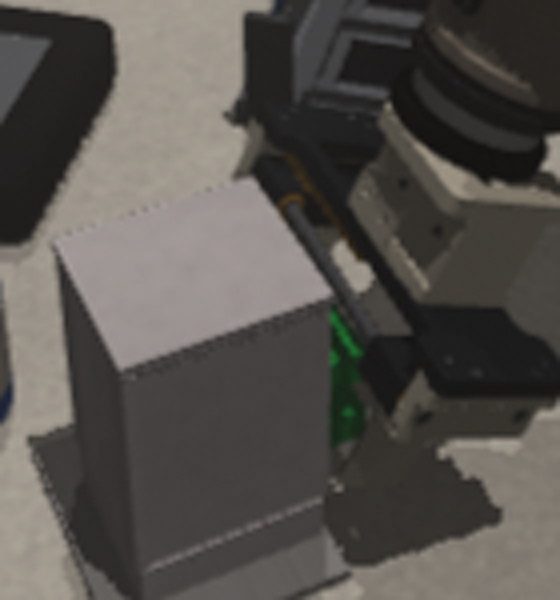

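>>> {"fn": "carry_out", "kwargs": {
  "targets": [
    [[-0.006, -0.006, 0.005], 0],
    [[0, 0, 0], 0]
  ]
}}

```text
time: 24.6
tool_pos: [0.5957, 0.1652, 0.0314]
tool_rot: [3.095, -0.445, 0.528]
contact_force: [-0.4, -0.2, -0.7]
opening: 0.0919
```

Run:
```python
from h import *
go(.5935,.166,.028,.527)
```

```text
24.6 [0.5957 0.1652 0.0314] [ 3.0945 -0.4452  0.5279] F [-0.4 -0.2 -0.7] op 0.0919 q [0.069 0.583 1.893 0.559 0.283 0.614]
yaw 0.5279 tilt 25.64 shift tool [-0.0028 -0.0019  0.0024] n40 1.0 twist 0.0009
```

>>> {"fn": "carry_out", "kwargs": {
  "targets": [
    [[-0.001, -0.002, 0.002], 0],
    [[0, 0, 0], 0],
    [[0, 0, 0], 0],
    [[0, 0, 0], 0],
    [[0, 0, 0], 0],
    [[0, 0, 0], 0],
    [[0, 0, 0], 0]
  ],
  "fingers": 1,
  "grip_force": 30
}}

```text
time: 25.48
tool_pos: [0.5955, 0.167, 0.0304]
tool_rot: [3.096, -0.444, 0.528]
contact_force: [-0.0, -0.1, 0.2]
opening: 0.0358
```

Run:
```python
from h import *
s=st(); p=s['tool_pos']
go(p[0]-.11*np.cos(.527),p[1]-.11*np.sin(.527),p[2])
im=eyes.read_camera('wrist'); cv2.imwrite('pics/j8.png',im[:,:,::-1])
```

```text
25.48 [0.5955 0.167  0.0304] [ 3.0959 -0.4441  0.5281] F [-0.  -0.1  0.2] op 0.0358 q [0.072 0.585 1.892 0.558 0.283 0.617]
25.48 [0.5955 0.167  0.0304] [ 3.0959 -0.4441  0.5281] F [-0.  -0.1  0.2] op 0.0358 q [0.072 0.585 1.892 0.558 0.283 0.617]
yaw 0.5281 tilt 25.57 shift tool [-0.0993  0.002  -0.0472] n40 3.0 twist None
```

View pics/j8.png

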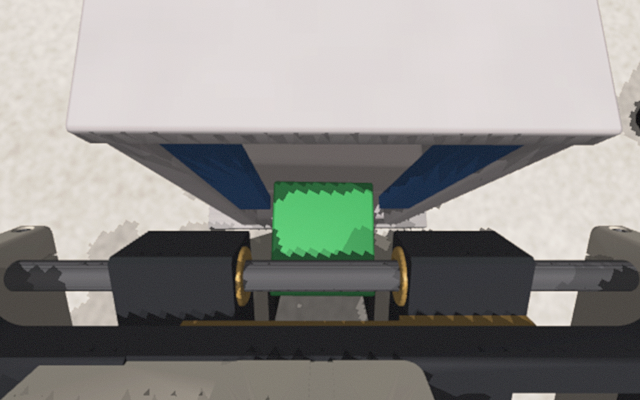

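```bash
cat > fit.py <<'E'
import numpy as np
S=[# pos, q
([.1570,-.5006,.2261],[-1.413,.3427,1.525,0,1.2754,-.146]),
([.1569,-.4999,.3274],[-1.413,.286,1.328,0,1.533,.347]),
([.6055,-.2714,.2374],[-.54,.61,1.055,.006,1.491,1.17]),
([.6488,-.2762,.1494],[-.513,.745,1.043,.004,1.363,1.234]),
([.5386,-.0323,.2659],[-.198,.341,1.416,-.007,1.383,1.137]),
([.4619,.1114,.299],[.081,.208,1.508,-.009,1.438,1.424]),
([.4802,-.279,.0298],[-.664,.61,1.7,-.002,.798,1.088]),
([.8211,.4476,.2762],[.421,1.098,.037,-.012,1.627,1.477]),
([.7395,.4002,.2761],[.418,1.069,.045,-.035,1.923,1.468]),
([.5269,.2853,.281],[.362,.225,1.608,.014,.9,1.414]),
([.3875,-.2236,.2219],[-.693,.193,1.745,-.003,1.184,1.07]),
]
A=[];b=[]
for p,q in S:
    u=np.array([np.cos(q[0]),np.sin(q[0])]);v=np.array([-u[1],u[0]])
    x=u@p[:2]; a=q[1];c=q[1]+q[2];d=c+q[4]
    A.append([1,0,np.sin(a),np.sin(c),np.cos(c),np.sin(d)]);b.append(x)
    A.append([0,1,np.cos(a),np.cos(c),-np.sin(c),np.cos(d)]);b.append(p[2])
    print('lat',round(v@p[:2],4),end=' ')
sol,res,rk,_=np.linalg.lstsq(np.array(A),np.array(b),rcond=None);print();print('a1,d1,a2,a3,e,L',sol.round(4),'res',np.abs(np.array(A)@sol-b).max())
E
python3 fit.py
```

```text
lat 0.0764 lat 0.0764 lat 0.0785 lat 0.0778 lat 0.0743 lat 0.0737 lat 0.0762 lat 0.073 lat 0.0656 lat 0.0802 lat 0.0755 
a1,d1,a2,a3,e,L [-1.000e-04  2.228e-01  5.061e-01  3.798e-01  4.660e-02  3.179e-01] res 0.0002913697734549525
```

```bash
cat > ik.py <<'E'
import numpy as np
a1,d1,a2,a3,e,L=-1e-4,.2228,.5061,.3798,.0466,.3179
def ik(r,z,th):
    x=np.sqrt(r*r-.0763**2); d=np.pi-th
    wx=x-a1-L*np.sin(d); wz=z-d1-L*np.cos(d)
    l3=np.hypot(a3,e); D=np.hypot(wx,wz); ph=np.arctan2(e,a3)
    ck=(D*D-a2*a2-l3*l3)/(2*a2*l3)
    if abs(ck)>1:return None
    k=np.arccos(ck)
    # direction angles from vertical
    al=np.arctan2(wx,wz); q2=al-np.arctan2(l3*np.sin(k),a2+l3*np.cos(k))
    c_eff=q2+k  # direction of l3 ; vector a3*(sin c,cos c)+e*(cos c,-sin c) has angle c+ph
    q3=k-ph; return q2,q3,d-q2-q3
if __name__=='__main__':
  print(ik(.5246,.2261,0),'expect .343 1.525 1.275')
  for r in (.62,.58,.55,.52,.5,.48):
    print(r,[(t,round(ik(r,.03,np.radians(t))[2],2)) for t in(0,5,10,15,20,25)])
  for r in (.62,.58,.55,.52,.5,.48):
    print('z.06',r,[(t,round(ik(r,.06,np.radians(t))[2],2)) for t in(0,5,10,15,20,25)])
E
python3 ik.py
```

```text
(np.float64(0.341642147046317), np.float64(1.5259853347089598), np.float64(1.2739651718345162)) expect .343 1.525 1.275
0.62 [(0, np.float64(0.96)), (5, np.float64(0.82)), (10, np.float64(0.68)), (15, np.float64(0.54)), (20, np.float64(0.39)), (25, np.float64(0.24))]
0.58 [(0, np.float64(0.89)), (5, np.float64(0.76)), (10, np.float64(0.62)), (15, np.float64(0.48)), (20, np.float64(0.33)), (25, np.float64(0.17))]
0.55 [(0, np.float64(0.84)), (5, np.float64(0.71)), (10, np.float64(0.57)), (15, np.float64(0.43)), (20, np.float64(0.28)), (25, np.float64(0.13))]
0.52 [(0, np.float64(0.8)), (5, np.float64(0.66)), (10, np.float64(0.53)), (15, np.float64(0.39)), (20, np.float64(0.24)), (25, np.float64(0.08))]
0.5 [(0, np.float64(0.77)), (5, np.float64(0.63)), (10, np.float64(0.5)), (15, np.float64(0.36)), (20, np.float64(0.21)), (25, np.float64(0.05))]
0.48 [(0, np.float64(0.74)), (5, np.float64(0.61)), (10, np.float64(0.47)), (15, np.float64(0.33)), (20, np.float64(0.18)), (25, np.float64(0.01))]
z.06 0.62 [(0, np.float64(1.02)), (5, np.float64(0.88)), (10, np.float64(0.75)), (15, np.float64(0.6)), (20, np.float64(0.46)), (25, np.float64(0.31))]
z.06 0.58 [(0, np.float64(0.95)), (5, np.float64(0.82)), (10, np.float64(0.69)), (15, np.float64(0.55)), (20, np.float64(0.4)), (25, np.float64(0.25))]
z.06 0.55 [(0, np.float64(0.91)), (5, np.float64(0.78)), (10, np.float64(0.65)), (15, np.float64(0.51)), (20, np.float64(0.36)), (25, np.float64(0.21))]
z.06 0.52 [(0, np.float64(0.87)), (5, np.float64(0.74)), (10, np.float64(0.61)), (15, np.float64(0.47)), (20, np.float64(0.32)), (25, np.float64(0.17))]
z.06 0.5 [(0, np.float64(0.84)), (5, np.float64(0.71)), (10, np.float64(0.58)), (15, np.float64(0.44)), (20, np.float64(0.3)), (25, np.float64(0.14))]
z.06 0.48 [(0, np.float64(0.81)), (5, np.float64(0.69)), (10, np.float64(0.55)), (15, np.float64(0.42)), (20, np.float64(0.27)), (25, np.float64(0.12))]
```

>>> {"fn": "carry_out", "kwargs": {
  "targets": [
    [[0, 0, 0], 0],
    [[0, 0, 0], 0],
    [[0, 0, 0], 0],
    [[0, 0, 0], 0]
  ],
  "fingers": 0.2
}}

```text
time: 26.02
tool_pos: [0.5955, 0.1669, 0.0303]
tool_rot: [3.096, -0.444, 0.528]
contact_force: [-0.3, -0.4, -0.2]
opening: 0.0708
```

>>> {"fn": "carry_out", "kwargs": {
  "targets": [
    [[-0.018, 0, -0.0085], 0],
    [[-0.018, 0, -0.0085], 0],
    [[0, 0, 0], 0]
  ]
}}

```text
time: 26.4
tool_pos: [0.5637, 0.1458, 0.0361]
tool_rot: [3.106, -0.436, 0.528]
contact_force: [0.5, 0.7, -0.1]
opening: 0.0738
```

Run:
```python
from h import *
f=np.array([.597,.168]);q=f-.105*np.array([np.cos(.527),np.sin(.527)])
go(q[0],q[1],.03,.527)
```

```text
26.4 [0.5637 0.1458 0.0361] [ 3.1056 -0.4365  0.528 ] F [ 0.5  0.7 -0.1] op 0.0738 q [0.026 0.535 1.977 0.663 0.283 0.469]
yaw 0.528 tilt 25.09 shift tool [-0.0616 -0.0017 -0.022 ] n40 2.0 twist 0.001
```

>>> {"fn": "carry_out", "kwargs": {
  "targets": [
    [[-0.02, 0, -0.006], 0],
    [[-0.02, 0, -0.006], 0],
    [[-0.02, 0, -0.006], 0],
    [[0, 0, 0], 0]
  ]
}}

```text
time: 26.9
tool_pos: [0.5165, 0.1116, 0.0366]
tool_rot: [3.12, -0.431, 0.529]
contact_force: [0.9, -0.1, 0.6]
opening: 0.0737
```

Run:
```python
from h import *
f=np.array([.597,.168]);q=f-.105*np.array([np.cos(.527),np.sin(.527)])
go(q[0],q[1],.03,.527)
im=eyes.read_camera('side'); crop(im,240,200,160,150,4,'pics/k1.png')
```

```text
26.9 [0.5165 0.1116 0.0366] [ 3.1202 -0.4312  0.5287] F [ 0.9 -0.1  0.6] op 0.0737 q [-0.066  0.478  2.106  0.888  0.282  0.155]
yaw 0.5287 tilt 24.74 shift tool [-0.0092 -0.0084  0.0029] n40 1.0 twist 0.0017
```

View pics/k1.png

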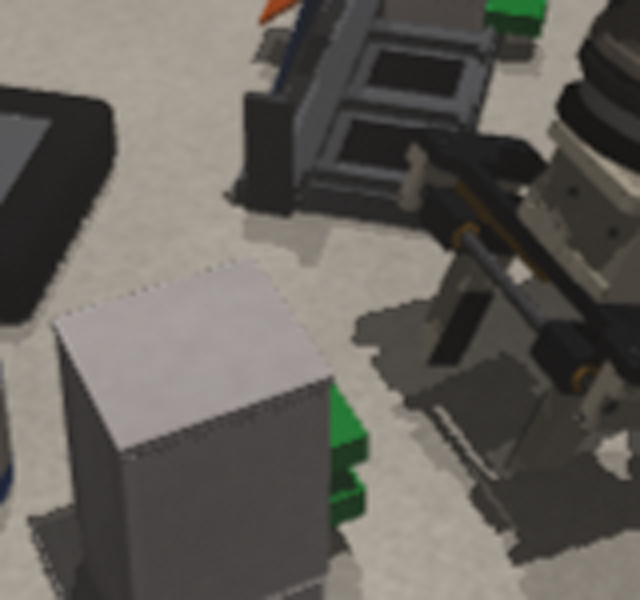

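Run:
```python
from h import *
go(.5935,.166,.029,.527)
```

```text
26.95 [0.5174 0.1118 0.0368] [ 3.1193 -0.4322  0.5293] F [ 0.6 -0.6  0.7] op 0.0736 q [-0.065  0.479  2.105  0.887  0.282  0.156]
yaw 0.5293 tilt 24.79 shift tool [ 0.0812 -0.0094  0.0459] n40 2.0 twist 0.0023
```

>>> {"fn": "carry_out", "kwargs": {
  "targets": [
    [[0.02, -0.004, 0.01], 0],
    [[0.02, -0.003, 0.011], 0],
    [[0.02, -0.002, 0.012], 0],
    [[0, 0, 0], 0]
  ]
}}

```text
time: 27.45
tool_pos: [0.5786, 0.1566, 0.0327]
tool_rot: [3.116, -0.436, 0.531]
contact_force: [-0.4, -1.0, 0.4]
opening: 0.0738
```

Run:
```python
from h import *
go(.5935,.166,.029,.527)
```

```text
27.45 [0.5786 0.1566 0.0327] [ 3.116  -0.4363  0.5305] F [-0.4 -1.   0.4] op 0.0738 q [0.042 0.562 1.93  0.629 0.303 0.516]
yaw 0.5305 tilt 25.04 shift tool [ 0.0144 -0.0009  0.0108] n40 1.0 twist 0.0035
```

>>> {"fn": "carry_out", "kwargs": {
  "targets": [
    [[0.008, -0.001, 0.005], 0.003],
    [[0.007, 0, 0.005], 0],
    [[0, 0, 0], 0]
  ]
}}

```text
time: 27.82
tool_pos: [0.5937, 0.1671, 0.0295]
tool_rot: [3.118, -0.436, 0.528]
contact_force: [-1.6, 0.9, 0.2]
opening: 0.0732
```

>>> {"fn": "carry_out", "kwargs": {
  "targets": [
    [[0, 0, 0], 0],
    [[0, 0, 0], 0],
    [[0, 0, 0], 0],
    [[0, 0, 0], 0],
    [[0, 0, 0], 0],
    [[0, 0, 0], 0]
  ],
  "fingers": 1,
  "grip_force": 30
}}

```text
time: 28.58
tool_pos: [0.5928, 0.1665, 0.0295]
tool_rot: [3.118, -0.435, 0.527]
contact_force: [0.8, 0.4, 0.1]
opening: 0.0361
```

>>> {"fn": "carry_out", "kwargs": {
  "targets": [
    [[-0.009, 0, -0.004], 0],
    [[-0.011, -0.0005, -0.005], 0],
    [[-0.011, -0.0005, -0.005], 0],
    [[0, 0, 0], 0]
  ]
}}

```text
time: 29.08
tool_pos: [0.5629, 0.1501, 0.0296]
tool_rot: [3.118, -0.436, 0.528]
contact_force: [-0.1, -0.3, -0.8]
opening: 0.0354
```

Run:
```python
from h import *
f=np.array([.597,.168]);q=f-.105*np.array([np.cos(.527),np.sin(.527)])
go(q[0],q[1],.031,.527)
im=eyes.read_camera('wrist'); cv2.imwrite('pics/k2.png',im[:,:,::-1])
im=eyes.read_camera('side'); crop(im,240,220,140,150,4,'pics/k3.png')
```

```text
29.07 [0.5629 0.1501 0.0296] [ 3.1182 -0.4355  0.5277] F [-0.1 -0.3 -0.8] op 0.0354 q [0.028 0.549 1.977 0.707 0.283 0.426]
yaw 0.5277 tilt 24.99 shift tool [-0.0597  0.0024 -0.0293] n40 2.0 twist 0.0007
```

View pics/k2.png

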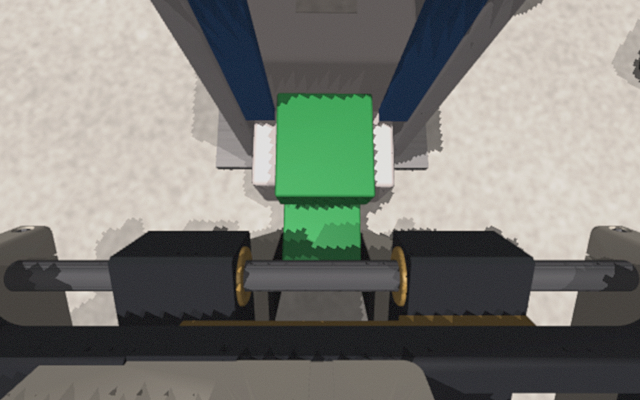

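View pics/k3.png

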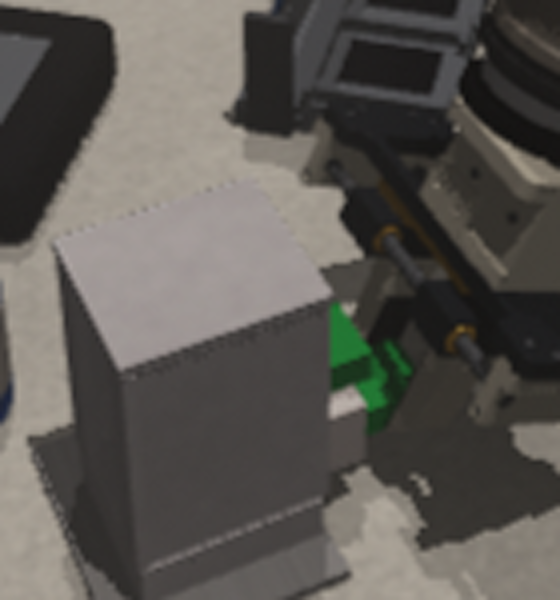

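>>> {"fn": "carry_out", "kwargs": {
  "targets": [
    [[-0.014, 0, -0.0065], 0],
    [[-0.014, -0.0005, -0.0065], 0],
    [[-0.014, -0.0005, -0.0065], 0],
    [[-0.014, -0.0005, -0.0065], 0],
    [[0, 0, 0], 0]
  ]
}}

```text
time: 29.8
tool_pos: [0.5133, 0.1188, 0.0354]
tool_rot: [3.128, -0.431, 0.531]
contact_force: [-0.4, -0.1, -0.8]
opening: 0.0357
```

Run:
```python
from h import *
f=np.array([.597,.168]);q=f-.125*np.array([np.cos(.527),np.sin(.527)])
go(q[0],q[1],.035,.527)
im=eyes.read_camera('side'); crop(im,240,200,180,170,4,'pics/k4.png')
```

```text
29.8 [0.5133 0.1188 0.0354] [ 3.1281 -0.4314  0.5305] F [-0.4 -0.1 -0.8] op 0.0357 q [-0.054  0.48   2.11   0.904  0.283  0.147]
yaw 0.5305 tilt 24.73 shift tool [-0.0255 -0.0004 -0.0114] n40 1.0 twist 0.0035
```

View pics/k4.png

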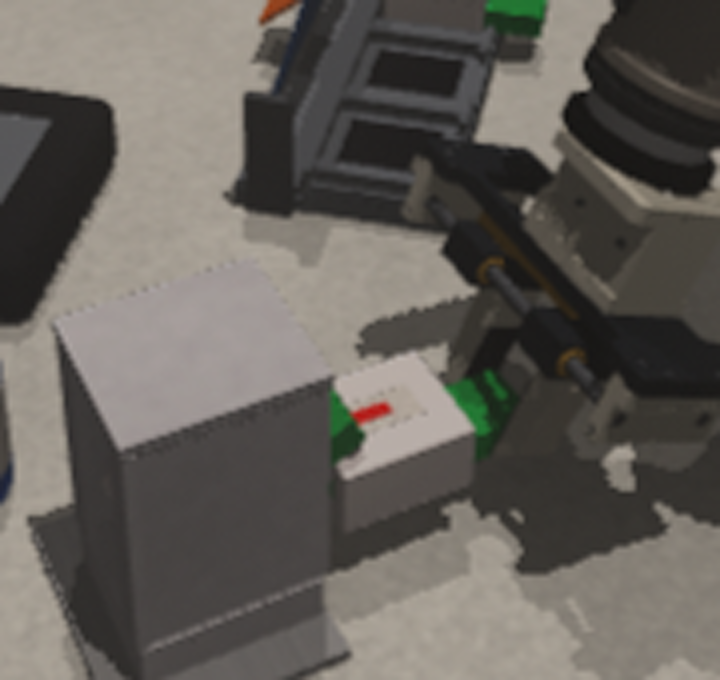

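>>> {"fn": "carry_out", "kwargs": {
  "targets": [
    [[-0.012, 0, -0.0055], 0],
    [[-0.012, 0, -0.0055], 0],
    [[-0.012, 0, -0.0055], 0],
    [[0, 0, 0], 0]
  ]
}}

```text
time: 30.35
tool_pos: [0.4839, 0.0989, 0.0372]
tool_rot: [3.127, -0.435, 0.533]
contact_force: [0.2, -0.1, -1.0]
opening: 0.0359
```

Run:
```python
from h import *
f=np.array([.597,.168]);q=f-.125*np.array([np.cos(.527),np.sin(.527)])
go(q[0],q[1],.035,.527)
im=eyes.read_camera('side'); crop(im,240,200,180,170,4,'pics/k5.png')
im=eyes.read_camera('wrist'); cv2.imwrite('pics/k6.png',im[:,:,::-1])
```

```text
30.35 [0.4839 0.0989 0.0372] [ 3.127  -0.4348  0.5334] F [ 0.2 -0.1 -1. ] op 0.0359 q [-0.115  0.443  2.194  1.056  0.282 -0.068]
yaw 0.5334 tilt 24.93 shift tool [ 0.006  -0.0029  0.0051] n40 1.0 twist 0.0064
```

View pics/k5.png

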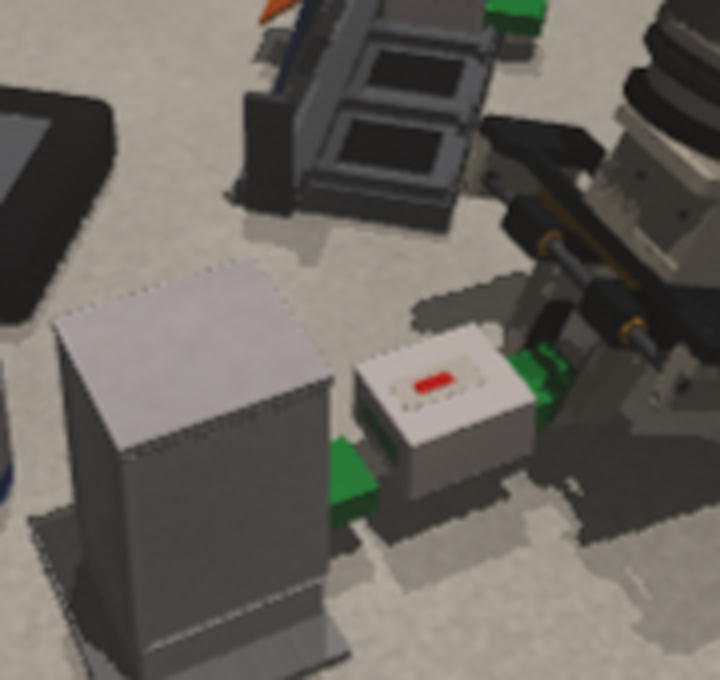

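View pics/k6.png

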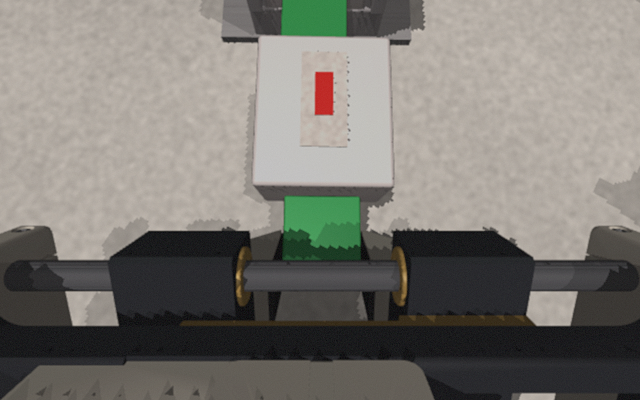

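Run:
```python
from h import *
print(back('top',[(68,222),(18,328),(100,375)],0.02))
go(.484,.099,.08); go(.47,.26,.08)
```

```text
[[0.55363135 0.556651   0.02      ]
 [0.26245885 0.66436561 0.02      ]
 [0.13772058 0.43204097 0.02      ]]
30.45 [0.4846 0.099  0.0374] [ 3.1263 -0.4356  0.5343] F [-0.1 -0.5 -0.6] op 0.036 q [-0.114  0.443  2.193  1.056  0.282 -0.067]
yaw 0.5343 tilt 24.97 shift tool [ 0.0175  0.0003 -0.0389] n40 1.0 twist None
30.45 [0.4846 0.099  0.0374] [ 3.1263 -0.4356  0.5343] F [-0.1 -0.5 -0.6] op 0.036 q [-0.114  0.443  2.193  1.056  0.282 -0.067]
yaw 0.5343 tilt 24.97 shift tool [ 0.0809 -0.1458 -0.0116] n40 4.0 twist None
```

>>> {"fn": "carry_out", "kwargs": {
  "targets": [
    [[0.008, 0, -0.018], 0],
    [[0.008, 0, -0.018], 0],
    [[0.005, -0.02, 0], 0],
    [[0.01, -0.03, 0.005], 0],
    [[0.01, -0.03, 0.005], 0],
    [[0.015, -0.03, 0.005], 0],
    [[0.015, -0.03, 0.005], 0],
    [[0, 0, 0], 0]
  ]
}}

```text
time: 31.45
tool_pos: [0.4711, 0.2568, 0.0864]
tool_rot: [3.126, -0.438, 0.536]
contact_force: [0.2, 0.6, -0.8]
opening: 0.0358
```

Run:
```python
from h import *
go(.47,.26,.03,.53)
im=eyes.read_camera('side'); crop(im,240,180,220,200,3,'pics/k7.png')
```

```text
31.45 [0.4711 0.2568 0.0864] [ 3.1261 -0.4378  0.5356] F [ 0.2  0.6 -0.8] op 0.0358 q [0.308 0.373 2.066 0.293 0.283 1.081]
yaw 0.5356 tilt 25.1 shift tool [-0.0233 -0.0042  0.0513] n40 2.0 twist 0.0056
```

View pics/k7.png

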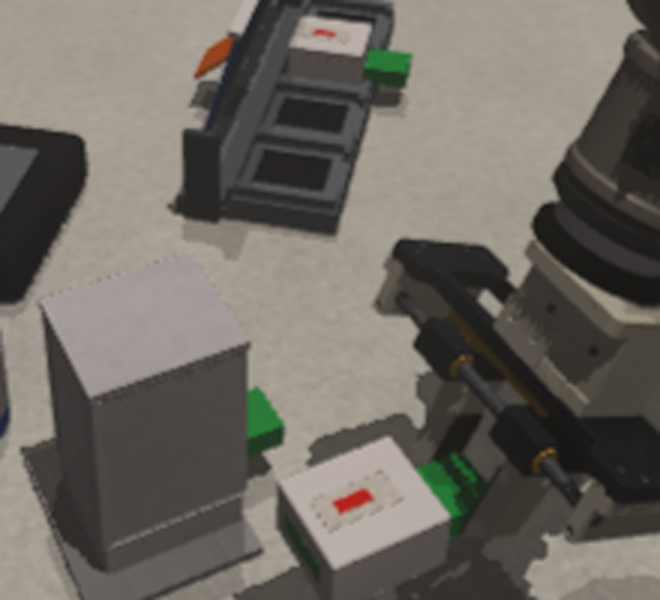

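Run:
```python
from h import *
go(.505,.285,.03,.53)
```

```text
31.5 [0.4711 0.2558 0.0862] [ 3.1262 -0.4373  0.5347] F [-0.8  0.  -0.1] op 0.0356 q [0.306 0.373 2.067 0.295 0.283 1.079]
yaw 0.5347 tilt 25.07 shift tool [ 0.0161 -0.0089  0.0695] n40 2.0 twist 0.0047
```

>>> {"fn": "carry_out", "kwargs": {
  "targets": [
    [[0.01, -0.004, 0.012], 0],
    [[0.008, -0.005, 0.015], 0],
    [[-0.001, 0, 0.02], 0],
    [[-0.001, 0, 0.018], 0],
    [[0, 0, 0], 0]
  ]
}}

```text
time: 32.12
tool_pos: [0.5123, 0.2836, 0.0466]
tool_rot: [3.135, -0.41, 0.531]
contact_force: [0.7, -1.1, -0.1]
opening: 0.036
```

Run:
```python
from h import *
s=st();p=s['tool_pos'];go(p[0],p[1],.008,.53)
im=eyes.read_camera('side'); crop(im,240,220,220,180,3,'pics/k8.png')
```

```text
32.12 [0.5123 0.2836 0.0466] [ 3.135  -0.4104  0.531 ] F [ 0.7 -1.1 -0.1] op 0.036 q [0.336 0.517 1.946 0.257 0.283 1.144]
32.12 [0.5123 0.2836 0.0466] [ 3.135  -0.4104  0.531 ] F [ 0.7 -1.1 -0.1] op 0.036 q [0.336 0.517 1.946 0.257 0.283 1.144]
yaw 0.531 tilt 23.52 shift tool [-0.0154 -0.0002  0.0354] n40 1.0 twist 0.001
```

View pics/k8.png

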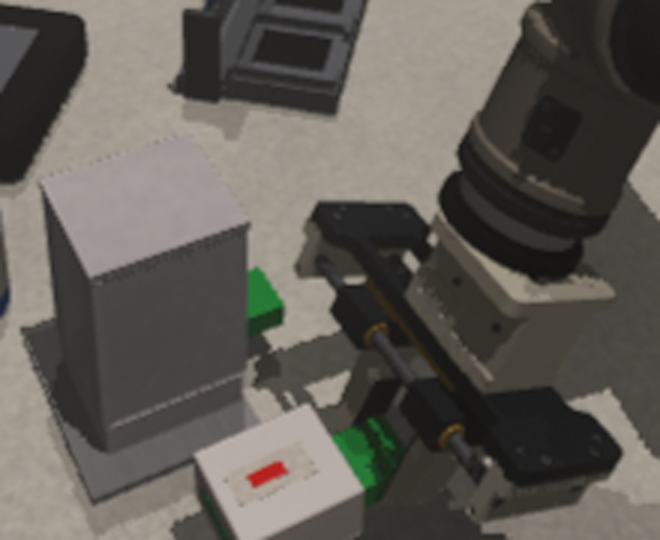

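>>> {"fn": "carry_out", "kwargs": {
  "targets": [
    [[-0.006, 0, 0.013], 0],
    [[-0.006, 0, 0.012], 0],
    [[-0.002, 0, 0.006], 0],
    [[0, 0, 0], 0]
  ]
}}

```text
time: 32.67
tool_pos: [0.5187, 0.2846, 0.0247]
tool_rot: [-3.14, -0.386, 0.531]
contact_force: [-0.1, -0.6, -1.0]
opening: 0.036
```

Run:
```python
from h import *
s=st();p=s['tool_pos'];go(p[0],p[1],.008,.53)
im=eyes.read_camera('side'); crop(im,240,220,220,180,3,'pics/k9.png')
```

```text
32.67 [0.5187 0.2846 0.0247] [-3.1396 -0.3862  0.5306] F [-0.1 -0.6 -1. ] op 0.036 q [0.331 0.569 1.922 0.279 0.283 1.117]
32.67 [0.5187 0.2846 0.0247] [-3.1396 -0.3862  0.5306] F [-0.1 -0.6 -1. ] op 0.036 q [0.331 0.569 1.922 0.279 0.283 1.117]
yaw 0.5306 tilt 22.13 shift tool [-0.0063  0.      0.0154] n40 1.0 twist 0.0006
```

View pics/k9.png

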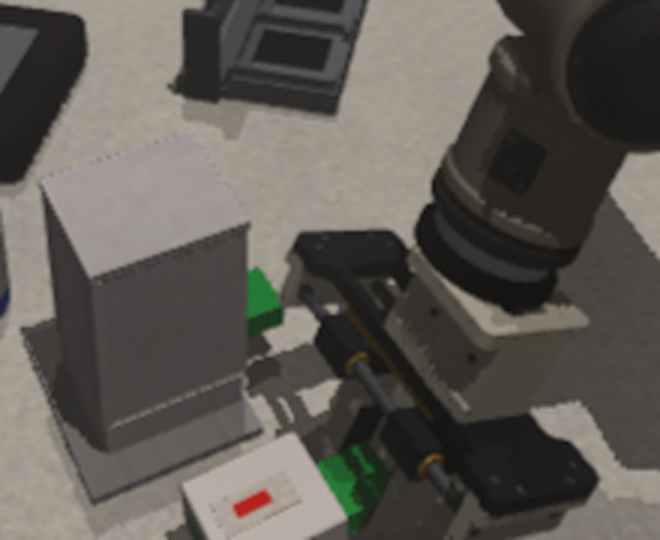

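>>> {"fn": "carry_out", "kwargs": {
  "targets": [
    [[-0.006, 0, 0.009], 0],
    [[-0.004, 0, 0.007], 0],
    [[0, 0, 0], 0]
  ]
}}

```text
time: 33.1
tool_pos: [0.5203, 0.2843, 0.0129]
tool_rot: [-3.134, -0.372, 0.531]
contact_force: [0.4, 1.2, -1.4]
opening: 0.036
```

Run:
```python
from h import *
s=st();p=s['tool_pos'];go(p[0],p[1],.006,.53)
```

```text
33.1 [0.5203 0.2843 0.0129] [-3.1345 -0.3723  0.5311] F [ 0.4  1.2 -1.4] op 0.036 q [0.327 0.594 1.912 0.293 0.283 1.098]
33.1 [0.5203 0.2843 0.0129] [-3.1345 -0.3723  0.5311] F [ 0.4  1.2 -1.4] op 0.036 q [0.327 0.594 1.912 0.293 0.283 1.098]
yaw 0.5311 tilt 21.33 shift tool [-0.0025  0.      0.0064] n40 1.0 twist 0.0011
```

>>> {"fn": "carry_out", "kwargs": {
  "targets": [
    [[-0.004, 0, 0.006], 0],
    [[0, 0, 0], 0]
  ]
}}

```text
time: 33.35
tool_pos: [0.5207, 0.284, 0.0083]
tool_rot: [-3.132, -0.367, 0.531]
contact_force: [0.0, 0.2, -0.0]
opening: 0.0357
```

>>> {"fn": "carry_out", "kwargs": {
  "targets": [
    [[0, 0, 0], 0],
    [[0, 0, 0], 0],
    [[0, 0, 0], 0],
    [[0, 0, 0], 0]
  ],
  "fingers": 0.2
}}

```text
time: 33.85
tool_pos: [0.5213, 0.2842, 0.009]
tool_rot: [-3.133, -0.368, 0.531]
contact_force: [-0.5, 0.9, -0.1]
opening: 0.0705
```

Run:
```python
from h import *
s=st();p=s['tool_pos'];c=np.array([np.cos(.531),np.sin(.531)]); q=p[:2]-.06*c; go(q[0],q[1],.03,.53)
im=eyes.read_camera('wrist'); cv2.imwrite('pics/l1.png',im[:,:,::-1])
```

```text
33.85 [0.5213 0.2842 0.009 ] [-3.1329 -0.3685  0.5312] F [-0.5  0.9 -0.1] op 0.0705 q [0.326 0.603 1.908 0.299 0.282 1.091]
33.85 [0.5213 0.2842 0.009 ] [-3.1329 -0.3685  0.5312] F [-0.5  0.9 -0.1] op 0.0705 q [0.326 0.603 1.908 0.299 0.282 1.091]
yaw 0.5312 tilt 21.12 shift tool [-0.0484 -0.0004 -0.0412] n40 2.0 twist 0.0012
```

View pics/l1.png

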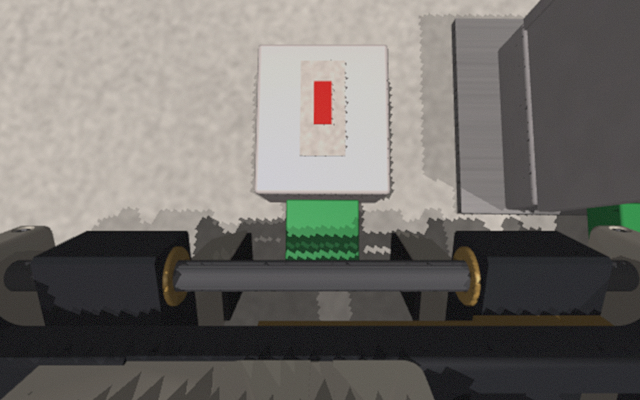

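>>> {"fn": "carry_out", "kwargs": {
  "targets": [
    [[-0.02, 0, -0.01], 0],
    [[-0.02, 0, -0.02], 0],
    [[-0.02, 0, -0.03], 0],
    [[0, 0, -0.04], 0],
    [[0, 0, -0.04], 0],
    [[0, 0.03, 0], 0],
    [[0, 0, 0], 0]
  ]
}}

```text
time: 34.78
tool_pos: [0.4474, 0.2022, 0.1278]
tool_rot: [-3.13, -0.36, 0.532]
contact_force: [-0.3, 0.1, 0.3]
opening: 0.0734
```

Run:
```python
from h import *
go(.5918,.165,.12,.527)
im=eyes.read_camera('wrist'); cv2.imwrite('pics/l2.png',im[:,:,::-1])
im=eyes.read_camera('top'); crop(im,120,130,200,150,4,'pics/l3.png')
```

```text
34.77 [0.4474 0.2022 0.1278] [-3.1302 -0.3598  0.5323] F [-0.3  0.1  0.3] op 0.0734 q [0.181 0.243 2.061 0.27  0.517 1.004]
yaw 0.5323 tilt 20.62 shift tool [0.096  0.1058 0.0432] n40 3.0 twist 0.0053
```

View pics/l2.png

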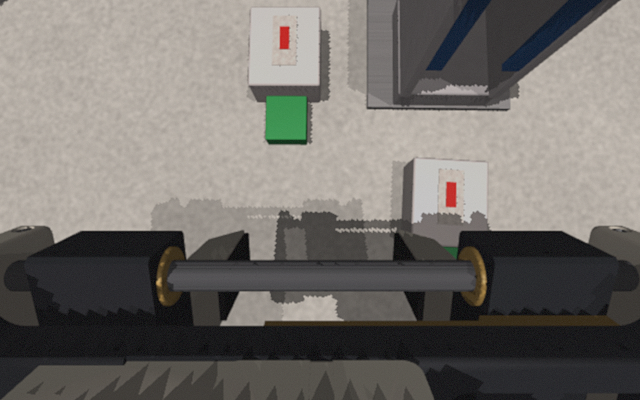

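View pics/l3.png

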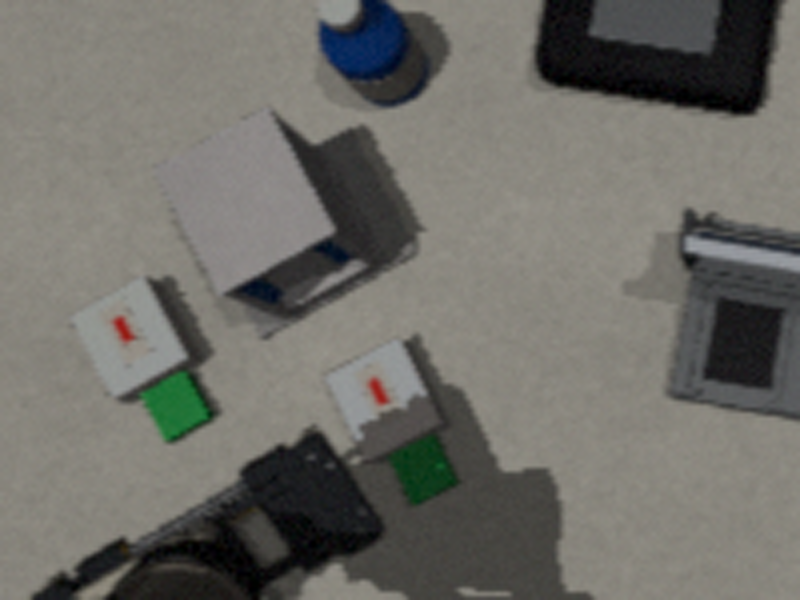

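```bash
python3 - <<'E'
from ik import *
for z in(.05,.1,.15,.2,.3):
  print(z,[(r,[round(float(v),2) for v in ik(r,z,0)]) for r in(.25,.3,.35,.4)])
E
python3 - <<'E'
import sys; sys.path.insert(0,'.')
from h import *
go(.36,.30,.12,.53)
E
```

```text
0.05 [(0.25, [0.18, 2.44, 0.52]), (0.3, [0.25, 2.32, 0.57]), (0.35, [0.32, 2.2, 0.62]), (0.4, [0.38, 2.08, 0.68])]
0.1 [(0.25, [0.03, 2.37, 0.75]), (0.3, [0.12, 2.26, 0.76]), (0.35, [0.21, 2.14, 0.79]), (0.4, [0.29, 2.02, 0.83])]
0.15 [(0.25, [-0.09, 2.28, 0.95]), (0.3, [0.02, 2.18, 0.94]), (0.35, [0.12, 2.07, 0.95]), (0.4, [0.21, 1.96, 0.98])]
0.2 [(0.25, [-0.17, 2.18, 1.13]), (0.3, [-0.06, 2.09, 1.11]), (0.35, [0.04, 1.99, 1.11]), (0.4, [0.14, 1.88, 1.12])]
0.3 [(0.25, [-0.27, 1.96, 1.45]), (0.3, [-0.15, 1.88, 1.41]), (0.35, [-0.05, 1.79, 1.4]), (0.4, [0.05, 1.69, 1.4])]
34.88 [0.4463 0.2031 0.127 ] [-3.1293 -0.358   0.5334] F [ 0.4 -0.2  0.1] op 0.0735 q [0.183 0.244 2.062 0.27  0.517 1.005]
yaw 0.5334 tilt 20.52 shift tool [-0.0259 -0.1274 -0.0006] n40 3.0 twist 0.0034
```

Run:
```python
from ik import *
from scipy.optimize import brentq
for z in(.005,.02):
  for r in(.25,.28,.3,.33,.35,.4,.45):
    print(z,r,round(np.degrees(brentq(lambda t:ik(r,z,t)[2]-.283,-.3,.5)),1),end=' | ')
  print()
```

```text
Traceback (most recent call last):
TypeError: 'NoneType' object is not subscriptable
```

Run:
```python
from ik import *
for z in(.005,.02):
  for r in(.25,.28,.3,.33,.35,.4,.45):
    L=[(abs(ik(r,z,np.radians(t))[2]-.283),t) for t in np.arange(0,25,.5) if ik(r,z,np.radians(t)) is not None]
    print(z,r,min(L)[1],end=' | ')
  print()
# negative leaning / far reach: q5 max side
print([ (z,r,ik(r,z,np.radians(20))) for z in (.5,.6,.7,.8) for r in (.3,.4,.5)])
```

```text
0.005 0.25 0.5 | 0.005 0.28 2.5 | 0.005 0.3 4.0 | 0.005 0.33 5.5 | 0.005 0.35 7.0 | 0.005 0.4 9.5 | 0.005 0.45 12.5 | 
0.02 0.25 3.5 | 0.02 0.28 5.0 | 0.02 0.3 6.0 | 0.02 0.33 8.0 | 0.02 0.35 9.0 | 0.02 0.4 11.5 | 0.02 0.45 14.0 | 
[(0.5, 0.3, (np.float64(-0.37706766987864976), np.float64(1.5467685495763848), np.float64(1.622825923493192))), (0.5, 0.4, (np.float64(-0.17995892353987325), np.float64(1.4233845454445007), np.float64(1.5491011812862996))), (0.5, 0.5, (np.float64(0.018394426842794798), np.float64(1.2465731046702127), np.float64(1.5275592716779198))), (0.6, 0.3, (np.float64(-0.29942331793104854), np.float64(1.2214473688022205), np.float64(1.8705027523197553))), (0.6, 0.4, (np.float64(-0.11334569211874868), np.float64(1.0927016864473953), np.float64(1.8131708088622807))), (0.6, 0.5, (np.float64(0.08616825556182145), np.float64(0.897197490175776), np.float64(1.80916105745333))), (0.7, 0.3, (np.float64(-0.16443230607805925), np.float64(0.8050067810545083), np.float64(2.151952328214478))), (0.7, 0.4, (np.float64(0.025441140985371702), np.float64(0.640016185148968), np.float64(2.1270694770565877))), (0.7, 0.5, (np.float64(0.2663169024437637), np.float64(0.3316253355877096), np.float64(2.194584565159454))), (0.8, 0.3, None), (0.8, 0.4, None), (0.8, 0.5, None)]
```

Run:
```python
from h import *
print(proj('top',[[.22,.205,0],[.33,.31,0],[.28,.40,0],[.36,.4,0]]))
go(.33,.305,.10,.53)
```

```text
[[188.23097363 340.66380593]
 [152.83155749 300.65886252]
 [119.51029298 319.22691912]
 [121.60362135 290.12968691]]
34.88 [0.4463 0.2031 0.127 ] [-3.1293 -0.358   0.5334] F [ 0.4 -0.2  0.1] op 0.0735 q [0.183 0.244 2.062 0.27  0.517 1.005]
yaw 0.5334 tilt 20.52 shift tool [-0.0548 -0.1468  0.0102] n40 4.0 twist 0.0034
```

>>> {"fn": "carry_out", "kwargs": {
  "targets": [
    [[-0.015, -0.035, 0], 0],
    [[-0.015, -0.038, 0], 0],
    [[-0.015, -0.038, 0], 0],
    [[-0.01, -0.035, 0.005], 0],
    [[0, 0, 0], 0]
  ]
}}

```text
time: 35.5
tool_pos: [0.3225, 0.3074, 0.1018]
tool_rot: [-3.128, -0.354, 0.534]
contact_force: [-0.1, -0.7, -0.3]
opening: 0.0733
```

Run:
```python
from h import *
go(.32,.295,.02,.53)
im=eyes.read_camera('wrist'); cv2.imwrite('pics/m1.png',im[:,:,::-1])
```

```text
35.5 [0.3225 0.3074 0.1018] [-3.1281 -0.3535  0.5344] F [-0.1 -0.7 -0.3] op 0.0733 q [ 0.594  0.227  2.195 -0.02   0.367  1.646]
yaw 0.5344 tilt 20.27 shift tool [-0.0362  0.0104  0.0737] n40 2.0 twist 0.0044
```

View pics/m1.png

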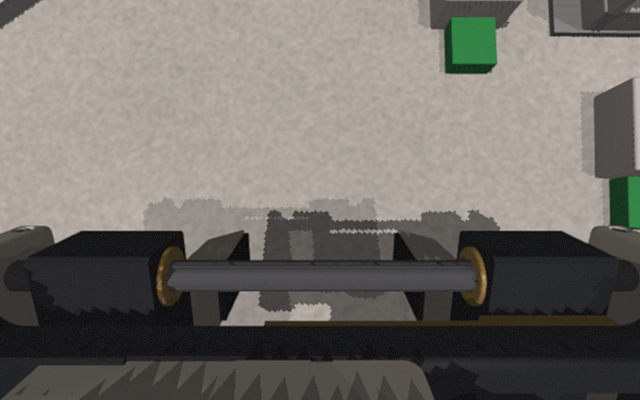

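>>> {"fn": "carry_out", "kwargs": {
  "targets": [
    [[-0.008, 0.001, 0.02], 0],
    [[-0.008, 0, 0.02], 0],
    [[-0.008, 0, 0.015], 0],
    [[-0.008, 0, 0.01], 0],
    [[0, 0, 0], 0]
  ]
}}

```text
time: 36.17
tool_pos: [0.3253, 0.31, 0.058]
tool_rot: [-3.134, -0.316, 0.532]
contact_force: [-0.3, -0.0, 0.4]
opening: 0.0737
```

Run:
```python
from h import *
go(.24,.23,.015,.53)
```

```text
36.17 [0.3253 0.31   0.058 ] [-3.1339 -0.3156  0.5316] F [-0.3 -0.   0.4] op 0.0737 q [ 0.6    0.341  2.201 -0.049  0.284  1.683]
yaw 0.5316 tilt 18.09 shift tool [-0.1218  0.0258  0.0052] n40 3.0 twist 0.0016
```

>>> {"fn": "carry_out", "kwargs": {
  "targets": [
    [[-0.02, 0.003, 0.02], 0],
    [[-0.02, 0.003, 0.02], 0],
    [[-0.02, 0.003, 0.015], 0],
    [[0, 0, 0], 0]
  ]
}}

```text
time: 36.67
tool_pos: [0.3034, 0.2943, 0.0336]
tool_rot: [3.138, -0.248, 0.532]
contact_force: [-0.5, -0.4, 0.3]
opening: 0.0728
```

Run:
```python
from h import *
go(.24,.23,.015,.53)
```

```text
36.67 [0.3034 0.2943 0.0336] [ 3.1376 -0.2479  0.5316] F [-0.5 -0.4  0.3] op 0.0728 q [ 0.605  0.38   2.232 -0.079  0.283  1.718]
yaw 0.5316 tilt 14.21 shift tool [-0.0892  0.0233 -0.0033] n40 2.0 twist 0.0016
```

>>> {"fn": "carry_out", "kwargs": {
  "targets": [
    [[-0.025, 0.006, 0.015], 0],
    [[-0.025, 0.006, 0.012], 0],
    [[-0.025, 0.006, 0.008], 0],
    [[0, 0, 0], 0]
  ]
}}

```text
time: 37.17
tool_pos: [0.2635, 0.2564, 0.027]
tool_rot: [3.127, -0.188, 0.531]
contact_force: [-0.0, 0.5, 0.6]
opening: 0.0734
```

Run:
```python
from h import *
go(.22,.21,.012,.53)
im=eyes.read_camera('side'); crop(im,400,160,240,240,2.5,'pics/m2.png')
```

```text
37.17 [0.2635 0.2564 0.027 ] [ 3.1269 -0.1881  0.5312] F [-0.   0.5  0.6] op 0.0734 q [ 0.584  0.346  2.326 -0.088  0.283  1.707]
yaw 0.5312 tilt 10.81 shift tool [-0.0628  0.0179  0.0036] n40 2.0 twist 0.0012
```

View pics/m2.png

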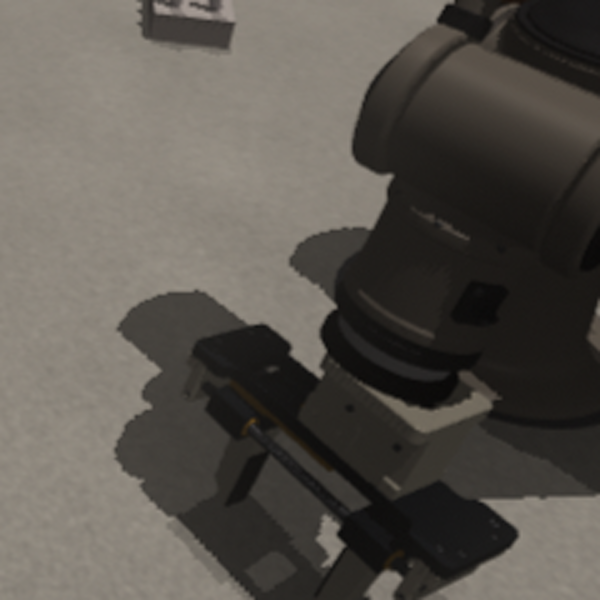

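>>> {"fn": "carry_out", "kwargs": {
  "targets": [
    [[-0.01, 0.003, 0.02], 0],
    [[-0.015, 0.003, 0.02], 0],
    [[-0.015, 0.003, 0.012], 0],
    [[0, 0, 0], 0]
  ]
}}

```text
time: 37.72
tool_pos: [0.2538, 0.2466, 0.0102]
tool_rot: [3.117, -0.138, 0.53]
contact_force: [0.1, -0.0, 0.5]
opening: 0.0736
```

Run:
```python
from h import *
go(.22,.21,.012,.53)
im=eyes.read_camera('side'); crop(im,400,160,240,240,2.5,'pics/m3.png')
```

```text
37.73 [0.2538 0.2466 0.0102] [ 3.1171 -0.138   0.5301] F [ 0.1 -0.   0.5] op 0.0736 q [ 0.583  0.391  2.333 -0.114  0.283  1.732]
yaw 0.5301 tilt 8.03 shift tool [-0.047   0.0147 -0.008 ] n40 2.0 twist 0.0001
```

View pics/m3.png

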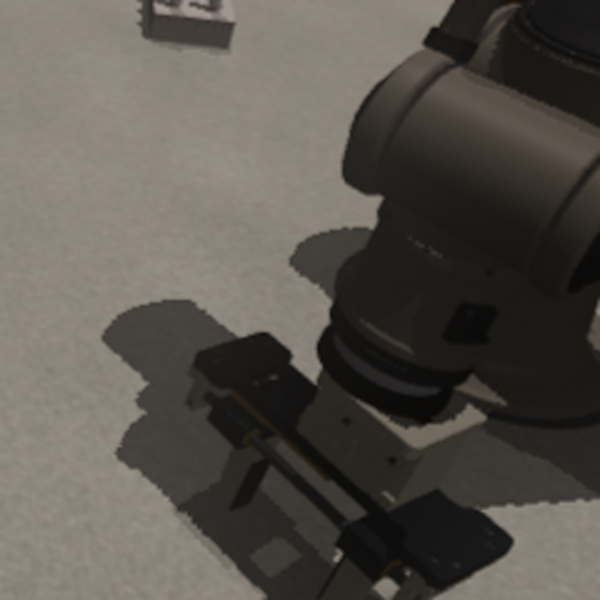

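>>> {"fn": "carry_out", "kwargs": {
  "targets": [
    [[-0.015, 0.004, 0.01], 0],
    [[-0.015, 0.004, 0.01], 0],
    [[0, 0, 0], 0]
  ]
}}

```text
time: 38.15
tool_pos: [0.2393, 0.2319, 0.0082]
tool_rot: [3.112, -0.113, 0.529]
contact_force: [0.0, -0.3, 0.4]
opening: 0.0733
```

Run:
```python
from h import *
go(.22,.21,.012,.53)
```

```text
38.15 [0.2393 0.2319 0.0082] [ 3.112  -0.1132  0.5295] F [ 0.  -0.3  0.4] op 0.0733 q [ 0.572  0.382  2.366 -0.123  0.283  1.731]
yaw 0.5295 tilt 6.7 shift tool [-0.0271  0.0094 -0.0066] n40 1.0 twist -0.0005
```

>>> {"fn": "carry_out", "kwargs": {
  "targets": [
    [[-0.015, 0.004, 0.009], 0],
    [[-0.015, 0.004, 0.009], 0],
    [[0, 0, 0], 0]
  ]
}}

```text
time: 38.52
tool_pos: [0.2233, 0.2159, 0.008]
tool_rot: [3.107, -0.09, 0.529]
contact_force: [0.6, 0.6, 0.9]
opening: 0.0733
```

Run:
```python
from h import *
go(.38,.23,.12,.53)
s=st()
print(s['joint_efforts'].round(1))
```

```text
38.52 [0.2233 0.2159 0.008 ] [ 3.1074 -0.0899  0.5285] F [0.6 0.6 0.9] op 0.0733 q [ 0.559  0.367  2.405 -0.132  0.283  1.728]
yaw 0.5285 tilt 5.51 shift tool [ 0.152   0.0702 -0.0964] n40 4.0 twist -0.0015
38.52 [0.2233 0.2159 0.008 ] [ 3.1074 -0.0899  0.5285] F [0.6 0.6 0.9] op 0.0733 q [ 0.559  0.367  2.405 -0.132  0.283  1.728]
[  0.  -27.1  -6.7  -0.1  -0.4  -0. ]
```

>>> {"fn": "carry_out", "kwargs": {
  "targets": [
    [[0.01, 0, -0.03], 0],
    [[0.02, 0.0, -0.04], 0],
    [[0.03, 0.01, -0.04], 0],
    [[0.03, 0.02, -0.04], 0],
    [[0.03, 0.02, -0.03], 0],
    [[0.0, 0.02, -0.03], 0],
    [[0, 0, 0], 0]
  ],
  "fingers": 0
}}

```text
time: 39.4
tool_pos: [0.3451, 0.212, 0.2376]
tool_rot: [3.107, -0.09, 0.53]
contact_force: [-0.7, 0.6, -1.1]
opening: 0.0917
```

Run:
```python
from h import *
go(.38,.10,.2,.53)
im=eyes.read_camera('wrist'); cv2.imwrite('pics/n1.png',im[:,:,::-1])
```

```text
39.4 [0.3451 0.212  0.2376] [ 3.1069 -0.0897  0.5297] F [-0.7  0.6 -1.1] op 0.0917 q [ 0.378  0.057  1.865 -0.023  1.126  1.429]
yaw 0.5297 tilt 5.51 shift tool [-0.0297  0.113   0.039 ] n40 3.0 twist -0.0003
```

View pics/n1.png

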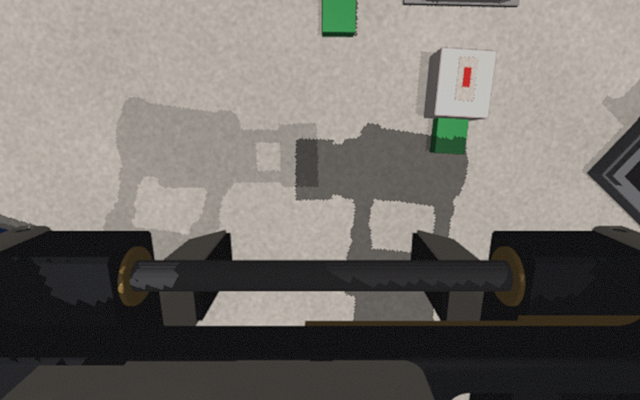

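Run:
```python
from h import *
im=cv2.imread('pics/n1.png')[:,:,::-1]; crop(im,400,30,120,140,5,'pics/n2.png')
```

```text
(no output)
```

View pics/n2.png

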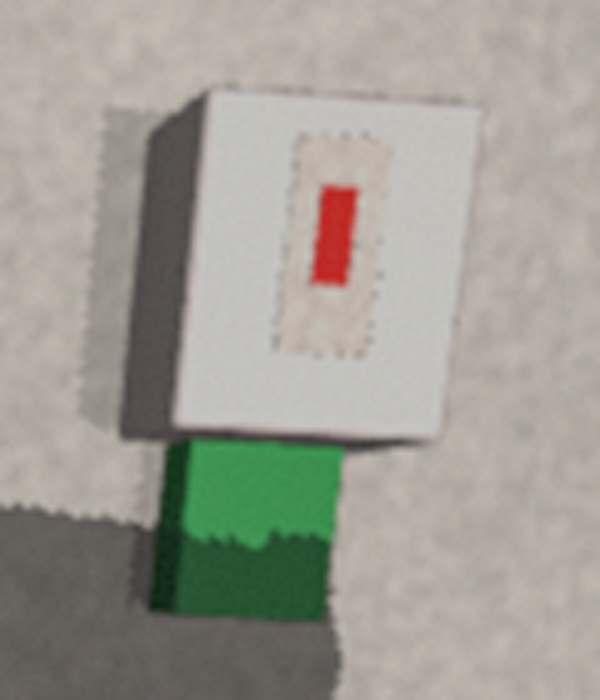

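Run:
```python
from h import *
c=cam('wrist')
f=lambda p:np.array(p)/5+np.array([400,30])
B=back('wrist',f([(175,428),(440,437),(480,107),(212,92)]),.038,c)
for i,j in((1,0),(2,3),(0,3),(1,2)):
  d=B[j]-B[i]; print(np.linalg.norm(d).round(4),np.arctan2(d[1],d[0]).round(3))
T=back('wrist',f([(175,610),(325,618)]),.018,c);d=T[0]-T[1];print(T.round(4),np.linalg.norm(d),np.arctan2(-d[0],d[1]))
y=.47;ex=np.array([np.cos(y),np.sin(y)])
print('body',B.mean(0)[:2],'tabcentre',B.mean(0)[:2]-.055*ex,T.mean(0)[:2]+.02*ex)
```

```text
0.058 2.069
0.057 2.056
0.068 0.471
0.0672 0.487
[[0.4523 0.1145 0.018 ]
 [0.4684 0.0831 0.018 ]] 0.035308687208837154 0.4749419254259191
body [0.52500902 0.1327833 ] tabcentre [0.47597276 0.10787455] [0.47817531 0.10785084]
```

Run:
```python
from h import *
go(.475,.107,.08,.48)
```

```text
39.45 [0.3442 0.2121 0.2363] [ 3.1075 -0.0873  0.5301] F [ 0.3 -0.1  0.3] op 0.0918 q [ 0.379  0.058  1.867 -0.023  1.125  1.43 ]
yaw 0.5301 tilt 5.37 shift tool [0.0458 0.1512 0.1662] n40 4.0 twist 0.0501
```

>>> {"fn": "carry_out", "kwargs": {
  "targets": [
    [[0.012, 0.038, 0.035], 0.05],
    [[0.01, 0.038, 0.035], 0],
    [[0.01, 0.038, 0.035], 0],
    [[0.01, 0.035, 0.035], 0],
    [[0, 0, 0], 0]
  ]
}}

```text
time: 40.08
tool_pos: [0.4621, 0.1026, 0.0959]
tool_rot: [3.117, -0.083, 0.482]
contact_force: [-0.7, 0.2, 0.2]
opening: 0.092
```

Run:
```python
from h import *
go(.475,.107,.03,.48)
im=eyes.read_camera('wrist'); cv2.imwrite('pics/n3.png',im[:,:,::-1])
```

```text
40.08 [0.4621 0.1026 0.0959] [ 3.1173 -0.0829  0.4817] F [-0.7  0.2  0.2] op 0.092 q [0.048 0.367 1.913 0.018 0.776 1.125]
yaw 0.4817 tilt 4.95 shift tool [0.008  0.0005 0.0668] n40 2.0 twist 0.0017
```

View pics/n3.png

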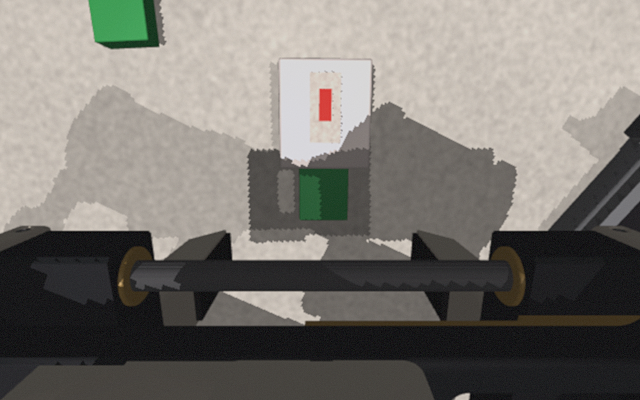

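>>> {"fn": "carry_out", "kwargs": {
  "targets": [
    [[0.004, 0, 0.03], 0],
    [[0.003, 0.0005, 0.025], 0],
    [[0, 0, 0.015], 0],
    [[0, 0, 0.008], 0],
    [[0, 0, 0], 0]
  ]
}}

```text
time: 40.75
tool_pos: [0.4717, 0.1132, 0.0205]
tool_rot: [3.117, -0.086, 0.488]
contact_force: [0.5, 0.6, 1.1]
opening: 0.092
```

Run:
```python
from h import *
go(.475,.107,.007,.48)
im=eyes.read_camera('wrist'); cv2.imwrite('pics/n4.png',im[:,:,::-1])
```

```text
40.75 [0.4717 0.1132 0.0205] [ 3.1174 -0.0859  0.4882] F [0.5 0.6 1.1] op 0.092 q [0.069 0.517 1.952 0.023 0.585 1.134]
yaw 0.4882 tilt 5.11 shift tool [-0.0012  0.0067  0.0136] n40 1.0 twist 0.0082
```

View pics/n4.png

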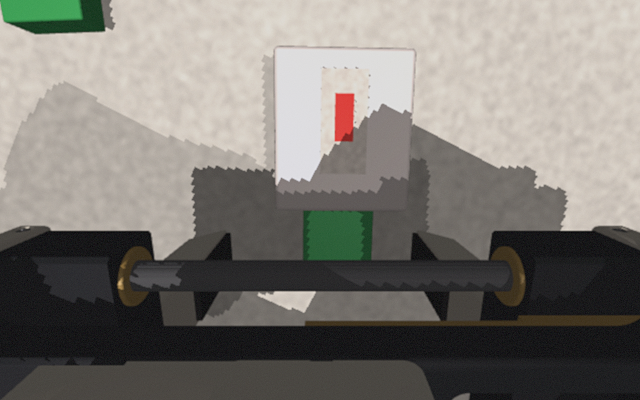

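>>> {"fn": "carry_out", "kwargs": {
  "targets": [
    [[-0.001, 0.004, 0.007], 0.006],
    [[0, 0.003, 0.006], 0],
    [[0, 0, 0], 0]
  ]
}}

```text
time: 41.18
tool_pos: [0.4764, 0.1065, 0.0085]
tool_rot: [3.117, -0.089, 0.482]
contact_force: [0.4, 0.5, 0.9]
opening: 0.0918
```

>>> {"fn": "carry_out", "kwargs": {
  "targets": [
    [[0, 0, 0], 0],
    [[0, 0, 0], 0],
    [[0, 0, 0], 0],
    [[0, 0, 0], 0],
    [[0, 0, 0], 0],
    [[0, 0, 0], 0]
  ],
  "fingers": 1,
  "grip_force": 35
}}

```text
time: 41.92
tool_pos: [0.4767, 0.1064, 0.0089]
tool_rot: [3.116, -0.09, 0.482]
contact_force: [-1.0, -0.3, -0.8]
opening: 0.0363
```

>>> {"fn": "carry_out", "kwargs": {
  "targets": [
    [[0, 0, -0.01], 0],
    [[0, 0, -0.02], 0],
    [[-0.01, 0, -0.03], 0],
    [[-0.02, 0, -0.03], 0],
    [[-0.02, 0, -0.03], 0],
    [[0, 0, 0], 0]
  ]
}}

```text
time: 42.68
tool_pos: [0.4197, 0.0804, 0.1293]
tool_rot: [3.116, -0.09, 0.482]
contact_force: [-0.2, -0.2, -0.3]
opening: 0.0354
```

Run:
```python
from h import *
p=deck(-.11,.042,.0)
go(p[0],p[1],.1,DY)
im=eyes.read_camera('wrist'); cv2.imwrite('pics/n5.png',im[:,:,::-1])
```

```text
42.67 [0.4197 0.0804 0.1293] [ 3.116  -0.0895  0.4821] F [-0.2 -0.2 -0.3] op 0.0354 q [-0.005  0.236  1.993  0.026  0.822  1.068]
yaw 0.4821 tilt 5.33 shift tool [-0.1044  0.2484  0.0264] n40 6.0 twist 0.6611
```

View pics/n5.png

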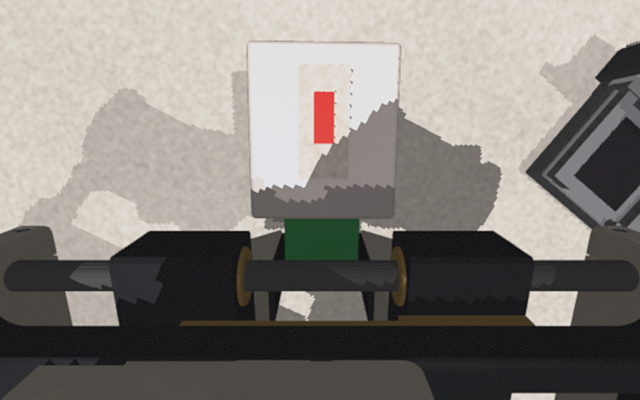

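>>> {"fn": "carry_out", "kwargs": {
  "targets": [
    [[-0.02, 0.03, 0], 0.11],
    [[-0.015, 0.035, 0], 0.11],
    [[-0.01, 0.04, 0], 0.11],
    [[0, 0.04, 0], 0.11],
    [[0.01, 0.04, 0], 0.11],
    [[0.01, 0.04, 0], 0.11],
    [[0, 0, 0], 0]
  ]
}}

```text
time: 43.6
tool_pos: [0.4419, -0.1606, 0.1188]
tool_rot: [-3.103, -0.079, -0.2]
contact_force: [-0.4, 1.4, -0.8]
opening: 0.0356
```

Run:
```python
from h import *
p=deck(-.11,.042,.0)
go(p[0],p[1],.08,DY)
im=eyes.read_camera('wrist'); cv2.imwrite('pics/n6.png',im[:,:,::-1])
im=eyes.read_camera('side'); crop(im,280,120,200,160,4,'pics/n7.png')
```

```text
43.6 [ 0.4419 -0.1606  0.1188] [-3.1029 -0.0788 -0.1998] F [-0.4  1.4 -0.8] op 0.0356 q [-0.556  0.334  1.883  0.084  0.866  1.161]
yaw -0.1998 tilt 5.03 shift tool [0.0049 0.0274 0.0383] n40 1.0 twist -0.0208
```

View pics/n7.png

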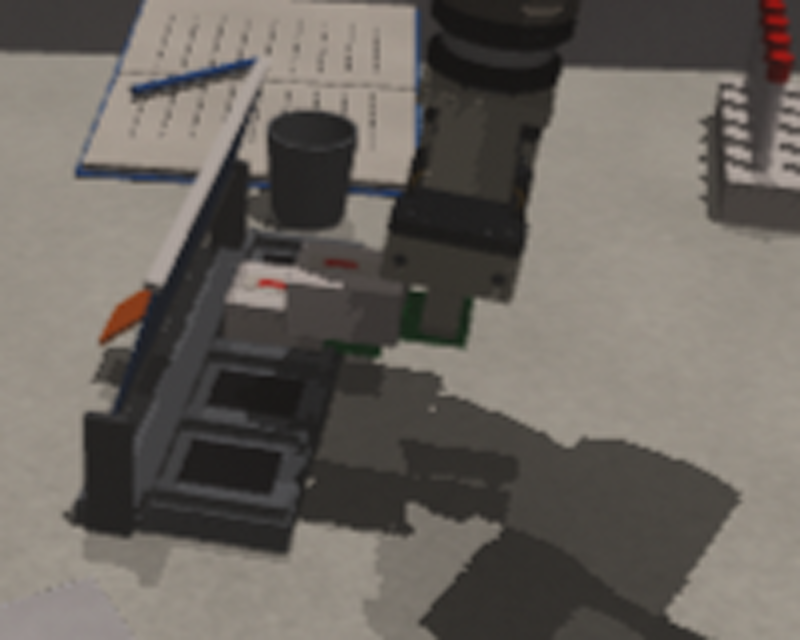

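>>> {"fn": "carry_out", "kwargs": {
  "targets": [
    [[0.003, 0.014, 0.015], -0.02],
    [[0.003, 0.013, 0.02], 0],
    [[0, 0, 0.018], 0],
    [[0, 0, 0], 0]
  ]
}}

```text
time: 44.2
tool_pos: [0.4458, -0.1792, 0.0625]
tool_rot: [-3.101, -0.074, -0.166]
contact_force: [-0.3, -0.8, -0.7]
opening: 0.0353
```

Run:
```python
from h import *
p=deck(-.0555,.043,.0)
go(p[0],p[1],.055,DY)
im=eyes.read_camera('wrist'); cv2.imwrite('pics/n8.png',im[:,:,::-1])
```

```text
44.2 [ 0.4458 -0.1792  0.0625] [-3.1014 -0.0743 -0.166 ] F [-0.3 -0.8 -0.7] op 0.0353 q [-0.587  0.444  1.908  0.1    0.74   1.076]
yaw -0.166 tilt 4.84 shift tool [0.0539 0.0087 0.0112] n40 2.0 twist 0.013
```

View pics/n8.png

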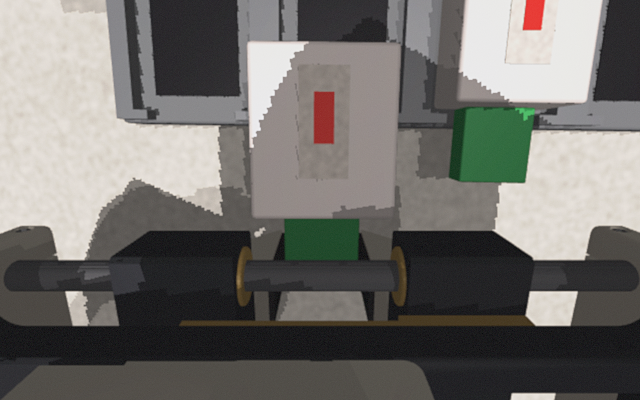

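>>> {"fn": "carry_out", "kwargs": {
  "targets": [
    [[0.016, 0.003, 0.006], 0.012],
    [[0.016, 0.003, 0.004], 0],
    [[0.014, 0.002, 0.002], 0],
    [[0, 0, 0], 0]
  ]
}}

```text
time: 44.75
tool_pos: [0.4937, -0.1929, 0.0576]
tool_rot: [-3.102, -0.079, -0.173]
contact_force: [-0.7, -0.0, -0.8]
opening: 0.0357
```

Run:
```python
from h import *
p=deck(-.0555,.043,.0)
go(p[0],p[1],.034,DY)
im=eyes.read_camera('wrist'); cv2.imwrite('pics/n9.png',im[:,:,::-1])
```

```text
44.75 [ 0.4937 -0.1929  0.0576] [-3.1024 -0.0787 -0.1728] F [-0.7 -0.  -0.8] op 0.0357 q [-0.557  0.519  1.783  0.093  0.784  1.121]
yaw -0.1728 tilt 5.04 shift tool [0.0033 0.0035 0.0238] n40 1.0 twist 0.0062
```

View pics/n9.png

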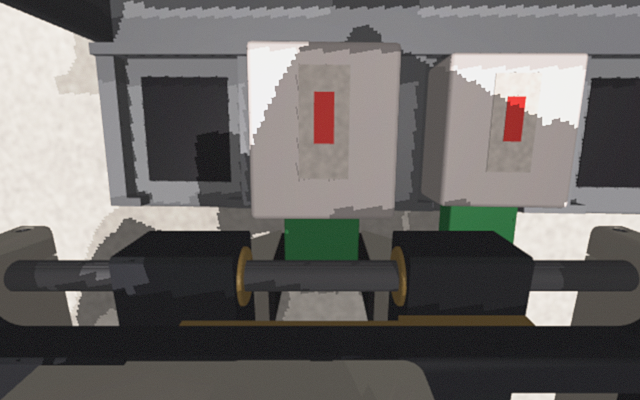

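Run:
```python
from h import *
c=cam('wrist');a=DY
def dk(q): r=q-DO; return np.round([r[0]*np.cos(a)+r[1]*np.sin(a),-r[0]*np.sin(a)+r[1]*np.cos(a)],4)
for q in back('wrist',[(143,78),(143,181),(231,78),(231,181)],.024,c): print(dk(q))
print('bay3 cart top corners',[dk(q) for q in back('wrist',[(452,54),(587,54),(574,207),(440,205)],.062,c)])
print('held cart top', [dk(q) for q in back('wrist',[(247,42),(400,42),(396,217),(250,217)],.049+.038,c)])
print(dk(monitor.observe()['tool_pos']))
```

```text
[0.028  0.1505]
[-0.0317  0.1557]
[0.0281 0.0993]
[-0.0309  0.1016]
bay3 cart top corners [array([ 0.0318, -0.0115]), array([ 0.0318, -0.0696]), array([-0.0362, -0.0737]), array([-0.0363, -0.0112])]
held cart top [array([0.03  , 0.0736]), array([0.03  , 0.0161]), array([-0.0369,  0.0143]), array([-0.038 ,  0.0744])]
[-0.0614  0.0457]
```

>>> {"fn": "carry_out", "kwargs": {
  "targets": [
    [[0.003, 0.003, 0.008], 0.005],
    [[0, 0, 0.008], 0],
    [[0, 0, 0.005], 0],
    [[0, 0, 0.003], 0],
    [[0, 0, 0], 0]
  ]
}}

```text
time: 45.42
tool_pos: [0.4966, -0.1949, 0.0337]
tool_rot: [-3.102, -0.078, -0.178]
contact_force: [-0.7, 1.4, 5.1]
opening: 0.0355
```

Run:
```python
from h import *
p=deck(-.0555,.043,.0)
go(p[0],p[1],.034,DY)
im=eyes.read_camera('wrist'); cv2.imwrite('pics/n10.png',im[:,:,::-1])
im=eyes.read_camera('side'); crop(im,280,120,140,130,5,'pics/n11.png')
```

```text
45.42 [ 0.4966 -0.1949  0.0337] [-3.1017 -0.078  -0.1777] F [-0.7  1.4  5.1] op 0.0355 q [-0.557  0.562  1.791  0.099  0.733  1.118]
yaw -0.1777 tilt 5.02 shift tool [ 0.0019  0.0011 -0.0002] n40 1.0 twist 0.0013
```

View pics/n10.png

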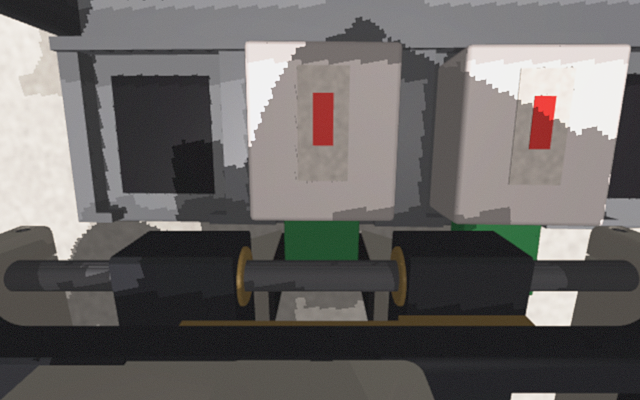

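View pics/n11.png

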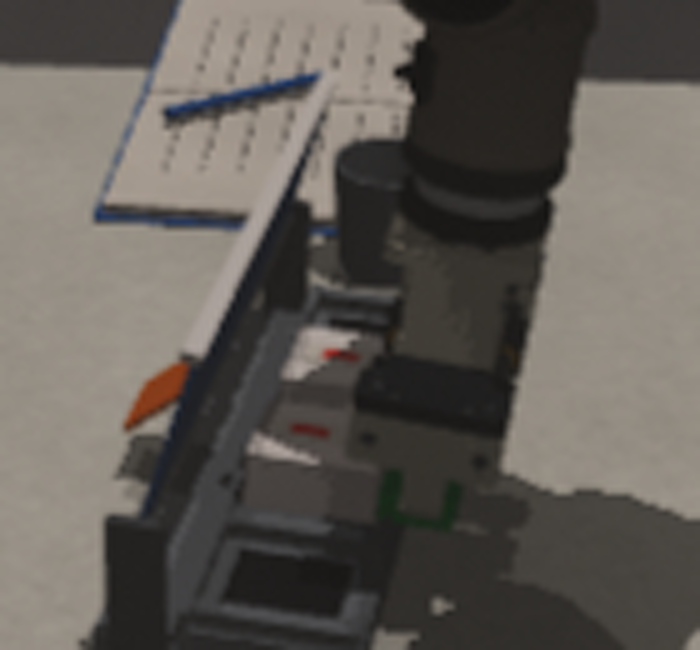

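>>> {"fn": "carry_out", "kwargs": {
  "targets": [
    [[0, 0, 0], 0],
    [[0, 0, 0], 0],
    [[0, 0, 0], 0]
  ],
  "fingers": 0.4
}}

```text
time: 45.9
tool_pos: [0.4966, -0.1949, 0.0333]
tool_rot: [-3.102, -0.078, -0.178]
contact_force: [0.4, 0.0, 0.2]
opening: 0.0543
```

>>> {"fn": "carry_out", "kwargs": {
  "targets": [
    [[0, 0, -0.015], 0],
    [[0, 0, -0.03], 0],
    [[-0.01, 0, -0.04], 0],
    [[-0.03, 0, -0.04], 0],
    [[-0.04, -0.02, -0.04], 0],
    [[-0.03, -0.03, 0], 0],
    [[0, 0, 0], 0]
  ]
}}

```text
time: 46.78
tool_pos: [0.3805, -0.1299, 0.2013]
tool_rot: [-3.105, -0.083, -0.179]
contact_force: [0.8, -0.7, 1.0]
opening: 0.0553
```

Run:
```python
from h import *
go(.47,.25,.2,.53)
im=eyes.read_camera('wrist'); cv2.imwrite('pics/o1.png',im[:,:,::-1])
im=eyes.read_camera('side'); crop(im,280,120,140,130,5,'pics/o2.png')
im=eyes.read_camera('top'); crop(im,140,130,300,140,2.6,'pics/o3.png')
```

```text
46.77 [ 0.3805 -0.1299  0.2013] [-3.1047 -0.0835 -0.1788] F [ 0.8 -0.7  1. ] op 0.0553 q [-0.574  0.098  1.928  0.076  1.054  1.139]
yaw -0.1788 tilt 5.23 shift tool [ 0.0203 -0.3893  0.0174] n40 9.0 twist -0.7088
```

View pics/o1.png

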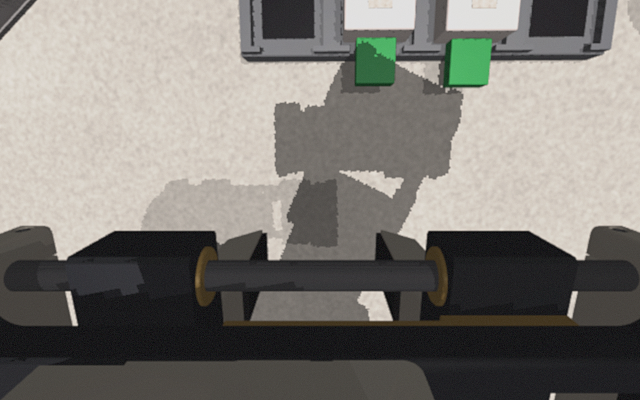

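View pics/o2.png

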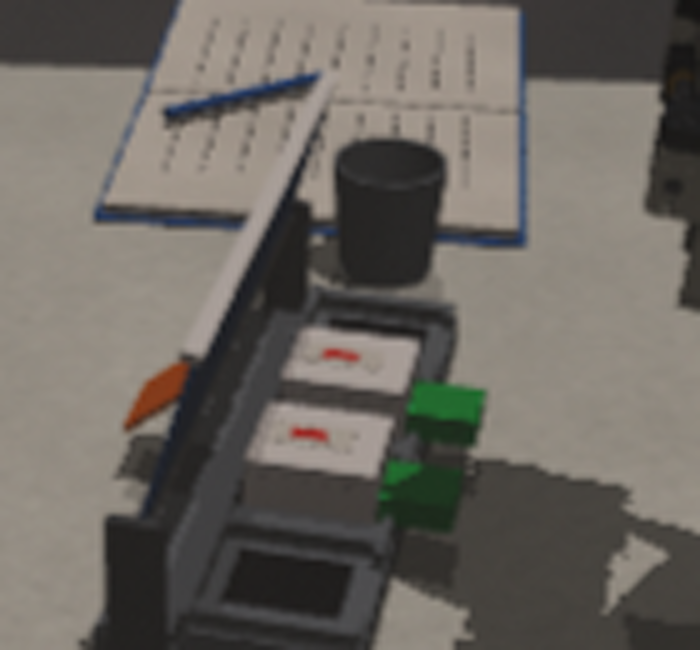

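View pics/o3.png

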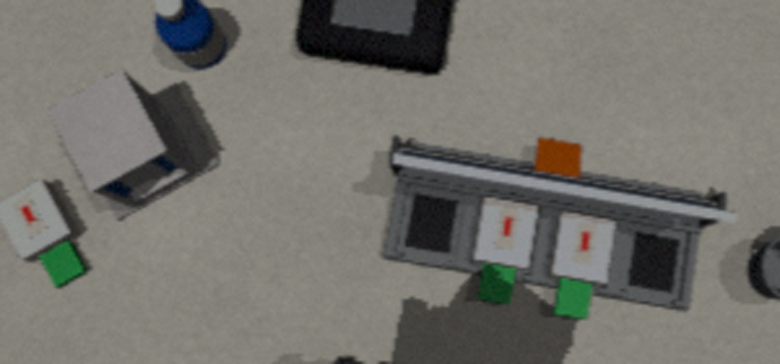

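>>> {"fn": "carry_out", "kwargs": {
  "targets": [
    [[0, -0.04, 0], -0.1],
    [[0, -0.045, 0], -0.12],
    [[0, -0.045, 0], -0.12],
    [[0, -0.045, 0], -0.12],
    [[0, -0.045, 0], -0.12],
    [[0.01, -0.045, 0], -0.12],
    [[0.01, -0.045, 0], 0],
    [[0, -0.04, 0], 0],
    [[0, 0, 0], 0]
  ],
  "fingers": 0
}}

```text
time: 48.05
tool_pos: [0.3351, 0.2146, 0.2012]
tool_rot: [3.112, -0.086, 0.539]
contact_force: [0.1, -0.4, 0.0]
opening: 0.0918
```

Run:
```python
from h import *
go(.44,.24,.2,.53)
im=eyes.read_camera('wrist'); cv2.imwrite('pics/o4.png',im[:,:,::-1])
```

```text
48.05 [0.3351 0.2146 0.2012] [ 3.1124 -0.0857  0.5387] F [ 0.1 -0.4  0. ] op 0.0918 q [ 0.39   0.085  1.943 -0.019  1.025  1.432]
yaw 0.5387 tilt 5.19 shift tool [0.1025 0.0317 0.0109] n40 3.0 twist 0.0087
```

View pics/o4.png

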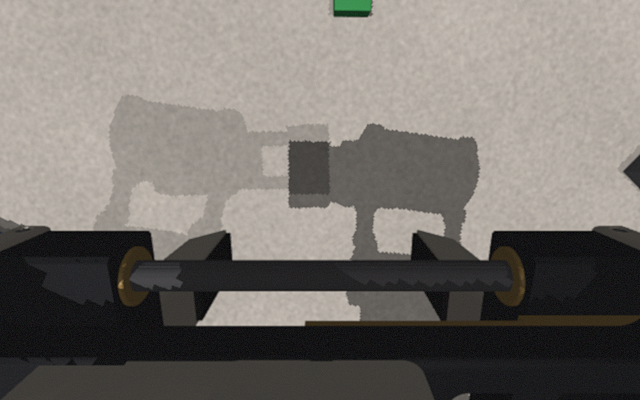

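>>> {"fn": "carry_out", "kwargs": {
  "targets": [
    [[0.03, 0.004, 0.01], 0.009],
    [[0.03, 0.003, 0.02], 0],
    [[0.03, 0.003, 0.02], 0],
    [[0, 0, 0], 0]
  ]
}}

```text
time: 48.6
tool_pos: [0.4305, 0.2488, 0.1577]
tool_rot: [3.111, -0.087, 0.523]
contact_force: [-0.5, -0.5, 0.0]
opening: 0.0916
```

Run:
```python
from h import *
go(.51,.28,.1,.53)
im=eyes.read_camera('wrist'); crop(im,200,0,240,240,2.5,'pics/o5.png')
np.save('cw.npy',np.array([*cam('wrist')],dtype=object),allow_pickle=True)
```

```text
48.6 [0.4305 0.2488 0.1577] [ 3.1111 -0.0868  0.523 ] F [-0.5 -0.5  0. ] op 0.0916 q [ 0.381  0.317  1.776 -0.022  0.959  1.442]
yaw 0.523 tilt 5.27 shift tool [0.0792 0.0107 0.0652] n40 2.0 twist -0.007Traceback (most recent call last):
  File "<stdin>", line 4, in <module>
ValueError: could not broadcast input array from shape (3,3) into shape (3,)
```

View pics/o5.png

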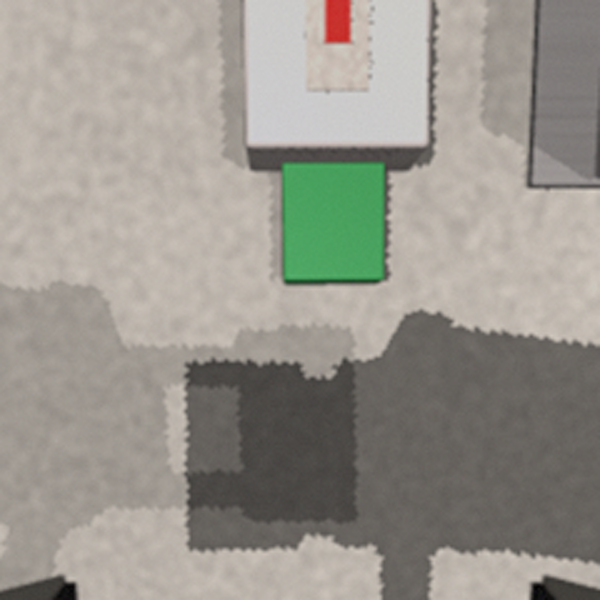

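Run:
```python
from h import *
c=cam('wrist')
f=lambda p:np.array(p)/2.5+np.array([200,0])
T=back('wrist',f([(284,281),(386,279)]),.018,c);d=T[0]-T[1];print(T.round(4),np.linalg.norm(d),np.arctan2(-d[0],d[1]))
B=back('wrist',f([(247,146),(428,146)]),.038,c);d=B[0]-B[1];print(np.linalg.norm(d),np.arctan2(-d[0],d[1]))
y=.525;ex=np.array([np.cos(y),np.sin(y)])
t=T.mean(0)[:2]+.02*ex;print(t,B.mean(0)[:2]-.02*ex)
go(t[0],t[1],.03,.525)
```

```text
[[0.4987 0.291  0.018 ]
 [0.5174 0.2599 0.018 ]] 0.036357997987857195 0.542828645935965
0.05872214597337886 0.5283808559813973
[0.52535862 0.28546114] [0.52530695 0.28614436]
48.65 [0.4296 0.2485 0.1583] [ 3.111  -0.0869  0.5231] F [-0.1 -0.6  1.2] op 0.0916 q [ 0.382  0.314  1.777 -0.022  0.96   1.442]
yaw 0.5231 tilt 5.28 shift tool [0.0898 0.0116 0.137 ] n40 4.0 twist -0.0019
```

>>> {"fn": "carry_out", "kwargs": {
  "targets": [
    [[0.025, 0.003, 0.015], 0],
    [[0.025, 0.003, 0.02], 0],
    [[0.025, 0.003, 0.025], 0],
    [[0.015, 0.002, 0.025], 0],
    [[0, 0, 0.02], 0],
    [[0, 0, 0], 0]
  ]
}}

```text
time: 49.4
tool_pos: [0.5267, 0.2804, 0.0629]
tool_rot: [3.11, -0.089, 0.517]
contact_force: [0.4, -0.1, 1.0]
opening: 0.0921
```

Run:
```python
from h import *
go(.5245,.2855,.008,.528)
im=eyes.read_camera('wrist'); cv2.imwrite('pics/o6.png',im[:,:,::-1])
```

```text
49.4 [0.5267 0.2804 0.0629] [ 3.1097 -0.0888  0.5169] F [ 0.4 -0.1  1. ] op 0.0921 q [ 0.371  0.597  1.607 -0.025  0.846  1.442]
yaw 0.5169 tilt 5.41 shift tool [-0.0042 -0.0073  0.0545] n40 2.0 twist -0.0111
```

View pics/o6.png

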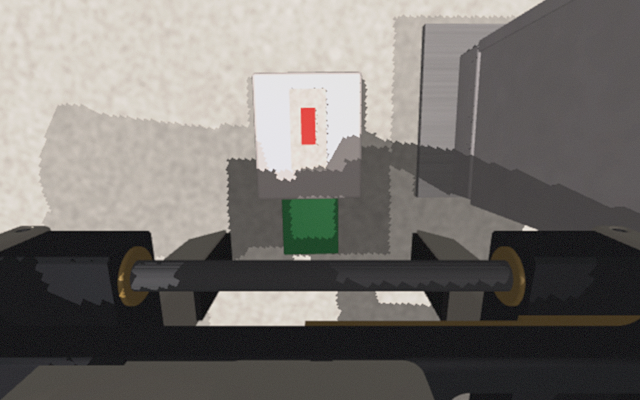

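>>> {"fn": "carry_out", "kwargs": {
  "targets": [
    [[-0.015, 0, 0], -0.011],
    [[-0.002, -0.005, 0.01], 0],
    [[-0.002, 0, 0.02], 0],
    [[-0.002, 0, 0.015], 0],
    [[0, 0, 0], 0]
  ]
}}

```text
time: 50.08
tool_pos: [0.5136, 0.2762, 0.0206]
tool_rot: [3.107, -0.1, 0.527]
contact_force: [-0.3, 0.0, -0.5]
opening: 0.0918
```

Run:
```python
from h import *
go(.5125,.2785,.008,.528)
im=eyes.read_camera('wrist'); cv2.imwrite('pics/o7.png',im[:,:,::-1])
```

```text
50.08 [0.5136 0.2762 0.0206] [ 3.107  -0.0997  0.5269] F [-0.3  0.  -0.5] op 0.0918 q [ 0.372  0.636  1.687 -0.029  0.715  1.439]
yaw 0.5269 tilt 6.04 shift tool [-0.001  -0.003   0.0125] n40 1.0 twist -0.0011
```

View pics/o7.png

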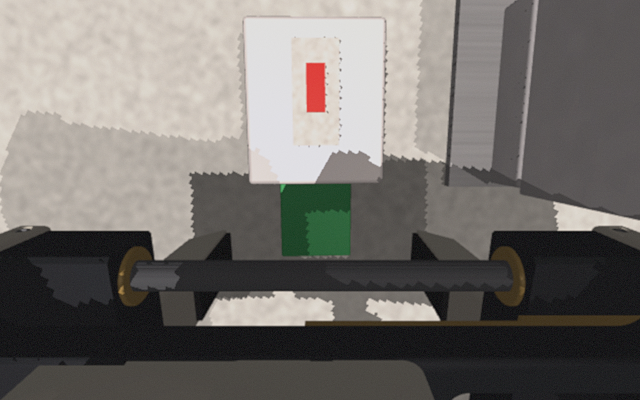

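>>> {"fn": "carry_out", "kwargs": {
  "targets": [
    [[-0.001, -0.003, 0.012], 0],
    [[0, 0, 0], 0]
  ]
}}

```text
time: 50.38
tool_pos: [0.5136, 0.2793, 0.0093]
tool_rot: [3.107, -0.103, 0.527]
contact_force: [0.1, 0.1, 0.4]
opening: 0.0913
```

>>> {"fn": "carry_out", "kwargs": {
  "targets": [
    [[0, 0, 0], 0],
    [[0, 0, 0], 0],
    [[0, 0, 0], 0],
    [[0, 0, 0], 0],
    [[0, 0, 0], 0],
    [[0, 0, 0], 0]
  ],
  "fingers": 1,
  "grip_force": 20
}}

```text
time: 51.12
tool_pos: [0.5143, 0.2795, 0.0102]
tool_rot: [3.106, -0.104, 0.527]
contact_force: [0.4, 0.5, 0.5]
opening: 0.0365
```

>>> {"fn": "carry_out", "kwargs": {
  "targets": [
    [[-0.015, 0, -0.0015], 0],
    [[-0.015, 0, -0.0015], 0],
    [[-0.015, 0, -0.0015], 0],
    [[-0.015, 0, -0.0015], 0],
    [[0, 0, 0], 0]
  ]
}}

```text
time: 51.75
tool_pos: [0.4617, 0.249, 0.0103]
tool_rot: [3.106, -0.107, 0.527]
contact_force: [0.4, -0.3, -0.2]
opening: 0.0356
```

Run:
```python
from h import *
st()
im=eyes.read_camera('wrist'); cv2.imwrite('pics/o8.png',im[:,:,::-1])
```

```text
51.75 [0.4617 0.249  0.0103] [ 3.106  -0.107   0.5268] F [ 0.4 -0.3 -0.2] op 0.0356 q [ 0.359  0.577  1.867 -0.031  0.587  1.43 ]
```

View pics/o8.png

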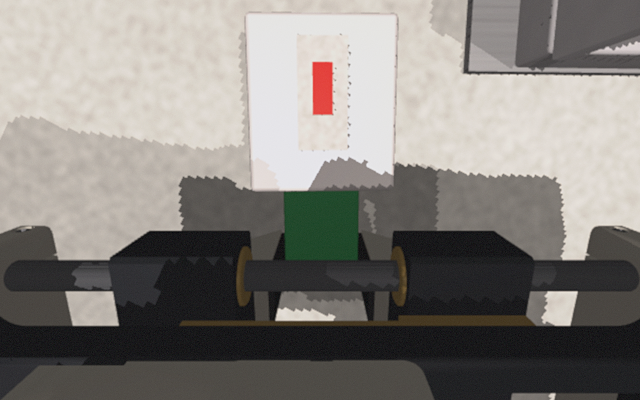

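Dragged clear of the dispenser. Now regrip further in on the tab.

>>> {"fn": "carry_out", "kwargs": {
  "targets": [
    [[0, 0, 0], 0],
    [[0, 0, 0], 0],
    [[0, 0, 0], 0],
    [[0.012, 0, 0.003], 0],
    [[0, 0, 0], 0]
  ],
  "fingers": 0.4
}}

```text
time: 52.42
tool_pos: [0.4755, 0.2566, 0.0086]
tool_rot: [3.106, -0.109, 0.527]
contact_force: [0.0, 0.6, 0.6]
opening: 0.055
```

>>> {"fn": "carry_out", "kwargs": {
  "targets": [
    [[0, 0, 0], 0],
    [[0, 0, 0], 0],
    [[0, 0, 0], 0],
    [[0, 0, 0], 0],
    [[0, 0, 0], 0]
  ],
  "fingers": 1,
  "grip_force": 35
}}

```text
time: 53.05
tool_pos: [0.4751, 0.2565, 0.0083]
tool_rot: [3.106, -0.108, 0.527]
contact_force: [1.5, 0.1, -0.3]
opening: 0.0355
```

>>> {"fn": "carry_out", "kwargs": {
  "targets": [
    [[0, 0, -0.01], 0],
    [[0, 0, -0.02], 0],
    [[-0.01, 0, -0.03], 0],
    [[-0.02, 0, -0.03], 0],
    [[-0.02, 0, -0.03], 0],
    [[0, 0, 0], 0]
  ]
}}

```text
time: 53.8
tool_pos: [0.4168, 0.2278, 0.1278]
tool_rot: [3.106, -0.109, 0.527]
contact_force: [0.4, -0.2, -0.1]
opening: 0.0354
```

Run:
```python
from h import *
p=deck(-.12,.126,.0)
go(p[0],p[1],.12,DY)
im=eyes.read_camera('wrist'); cv2.imwrite('pics/o9.png',im[:,:,::-1])
```

```text
53.8 [0.4168 0.2278 0.1278] [ 3.1057 -0.1088  0.527 ] F [ 0.4 -0.2 -0.1] op 0.0354 q [ 0.35   0.31   1.891 -0.022  0.827  1.409]
yaw 0.527 tilt 6.56 shift tool [-0.1381  0.3027  0.0036] n40 7.0 twist 0.706
```

View pics/o9.png

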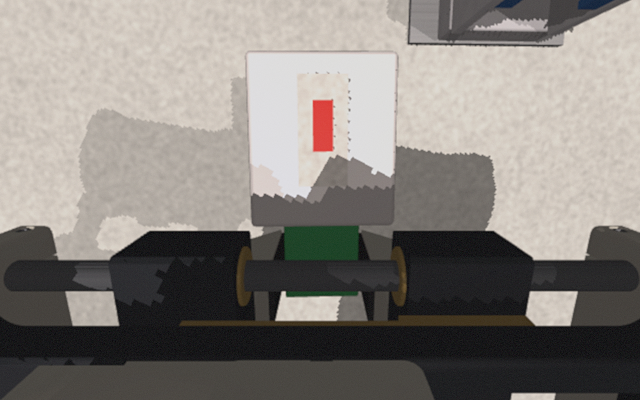

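>>> {"fn": "carry_out", "kwargs": {
  "targets": [
    [[-0.03, 0.03, 0], 0.1],
    [[-0.03, 0.035, 0], 0.1],
    [[-0.02, 0.04, 0], 0.1],
    [[-0.01, 0.04, 0], 0.1],
    [[0, 0.045, 0], 0.1],
    [[0.01, 0.045, 0], 0.1],
    [[0.01, 0.04, 0], 0.1],
    [[0, 0, 0], 0]
  ]
}}

```text
time: 54.85
tool_pos: [0.4119, -0.0821, 0.1128]
tool_rot: [-3.096, -0.101, -0.199]
contact_force: [-0.4, 0.4, -0.1]
opening: 0.0354
```

Run:
```python
from h import *
p=deck(-.12,.127,.0)
go(p[0],p[1],.08,DY)
im=eyes.read_camera('wrist'); cv2.imwrite('pics/p1.png',im[:,:,::-1])
```

```text
54.85 [ 0.4119 -0.0821  0.1128] [-3.0961 -0.1014 -0.1994] F [-0.4  0.4 -0.1] op 0.0354 q [-0.432  0.249  2.039  0.097  0.768  1.269]
yaw -0.1994 tilt 6.36 shift tool [0.0376 0.0139 0.0362] n40 1.0 twist -0.0204
```

View pics/p1.png

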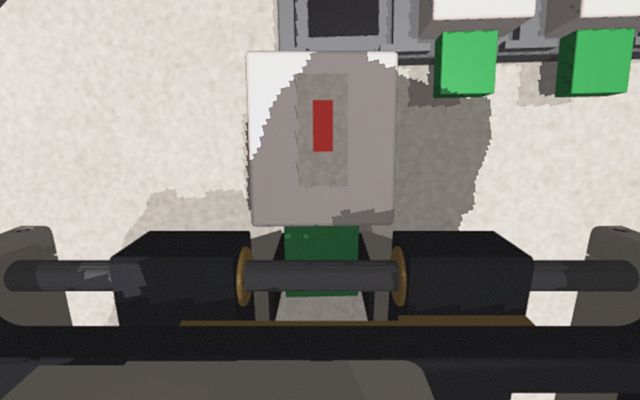

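>>> {"fn": "carry_out", "kwargs": {
  "targets": [
    [[0.014, 0.005, 0.015], -0.02],
    [[0.012, 0.005, 0.018], 0],
    [[0.005, 0.004, 0.015], 0],
    [[0, 0, 0.0], 0]
  ]
}}

```text
time: 55.4
tool_pos: [0.4443, -0.0953, 0.0638]
tool_rot: [-3.096, -0.096, -0.17]
contact_force: [-0.1, -0.3, -1.4]
opening: 0.0352
```

Run:
```python
from h import *
p=deck(-.0525,.127,.0)
go(p[0],p[1],.056,DY)
```

```text
55.4 [ 0.4443 -0.0953  0.0638] [-3.0962 -0.0962 -0.17  ] F [-0.1 -0.3 -1.4] op 0.0352 q [-0.429  0.394  2.001  0.111  0.668  1.225]
yaw -0.17 tilt 6.09 shift tool [0.073  0.0071 0.0146] n40 2.0 twist 0.009
```

>>> {"fn": "carry_out", "kwargs": {
  "targets": [
    [[0.016, 0.002, 0.003], 0.009],
    [[0.018, 0.002, 0.003], 0],
    [[0.018, 0.002, 0.003], 0],
    [[0.013, 0.001, 0.002], 0],
    [[0, 0, 0], 0]
  ]
}}

```text
time: 56.02
tool_pos: [0.5083, -0.1088, 0.0592]
tool_rot: [-3.094, -0.093, -0.173]
contact_force: [-1.1, 0.5, -1.3]
opening: 0.0354
```

Run:
```python
from h import *
p=deck(-.0525,.127,.0)
go(p[0],p[1],.033,DY)
im=eyes.read_camera('wrist'); cv2.imwrite('pics/p2.png',im[:,:,::-1])
c=cam('wrist');a=DY
def dk(q): r=q-DO; return np.round([r[0]*np.cos(a)+r[1]*np.sin(a),-r[0]*np.sin(a)+r[1]*np.cos(a)],4)
z=monitor.observe()['tool_pos'][2]
print(dk(monitor.observe()['tool_pos']),[dk(q) for q in back('wrist',[(247,52),(398,52),(394,225),(250,225)],z-.0085+.038,c)])
```

```text
56.02 [ 0.5083 -0.1088  0.0592] [-3.0943 -0.0925 -0.1726] F [-1.1  0.5 -1.3] op 0.0354 q [-0.4    0.493  1.829  0.099  0.742  1.271]
yaw -0.1726 tilt 5.95 shift tool [0.0063 0.0052 0.0267] n40 1.0 twist 0.0064
[-0.062  0.131] [array([0.0259, 0.1592]), array([0.0258, 0.1016]), array([-0.0412,  0.1   ]), array([-0.0425,  0.1597])]
```

View pics/p2.png

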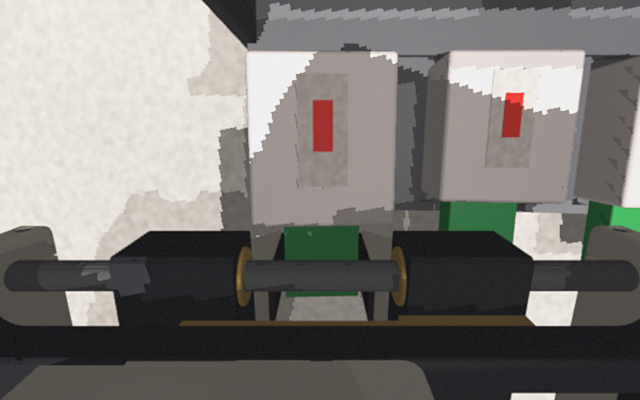

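>>> {"fn": "carry_out", "kwargs": {
  "targets": [
    [[0.006, 0.004, 0.006], 0.005],
    [[0, 0, 0.008], 0],
    [[0, 0, 0.007], 0],
    [[0, 0, 0.004], 0],
    [[0, 0, 0], 0]
  ]
}}

```text
time: 56.7
tool_pos: [0.5146, -0.1124, 0.0336]
tool_rot: [-3.093, -0.091, -0.178]
contact_force: [-1.0, 1.2, 4.7]
opening: 0.0357
```

Run:
```python
from h import *
p=deck(-.0525,.127,.0)
go(p[0],p[1],.033,DY)
im=eyes.read_camera('wrist'); cv2.imwrite('pics/p3.png',im[:,:,::-1])
im=eyes.read_camera('side'); crop(im,280,120,140,130,5,'pics/p4.png')
```

```text
56.7 [ 0.5146 -0.1124  0.0336] [-3.0932 -0.091  -0.178 ] F [-1.   1.2  4.7] op 0.0357 q [-0.402  0.546  1.829  0.106  0.692  1.266]
yaw -0.178 tilt 5.9 shift tool [0.0019 0.0015 0.0007] n40 1.0 twist 0.001
```

View pics/p3.png

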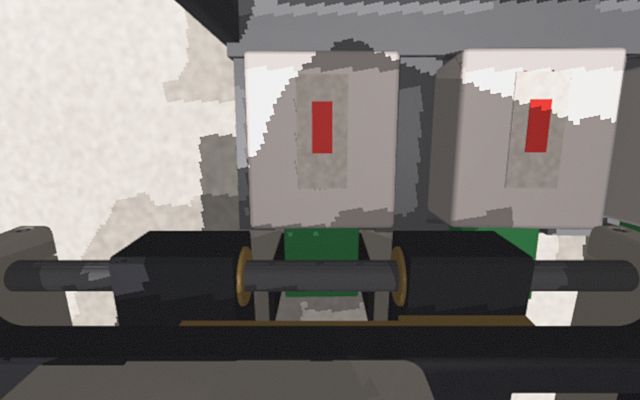

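View pics/p4.png

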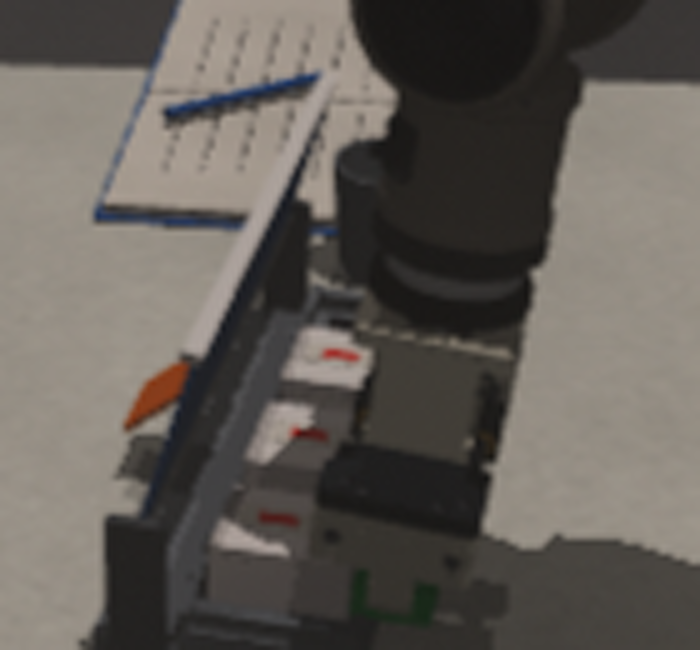

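>>> {"fn": "carry_out", "kwargs": {
  "targets": [
    [[0, 0, 0], 0],
    [[0, 0, 0], 0],
    [[0, 0, 0], 0]
  ],
  "fingers": 0.4
}}

```text
time: 57.18
tool_pos: [0.5139, -0.1121, 0.0331]
tool_rot: [-3.093, -0.09, -0.178]
contact_force: [-1.3, 0.7, 1.5]
opening: 0.0545
```

>>> {"fn": "carry_out", "kwargs": {
  "targets": [
    [[0, 0, -0.015], 0],
    [[0, 0, -0.03], 0],
    [[-0.01, 0, -0.04], 0],
    [[-0.03, 0, -0.04], 0],
    [[-0.04, 0.02, -0.05], 0],
    [[-0.03, 0.03, -0.03], 0],
    [[0, 0, 0], 0]
  ]
}}

```text
time: 58.05
tool_pos: [0.3788, -0.149, 0.2322]
tool_rot: [-3.098, -0.097, -0.177]
contact_force: [0.8, 0.8, -1.2]
opening: 0.0553
```

Run:
```python
from h import *
st()
im=eyes.read_camera('wrist'); cv2.imwrite('pics/q1.png',im[:,:,::-1])
im=eyes.read_camera('side'); crop(im,280,120,140,130,5,'pics/q2.png')
im=eyes.read_camera('top'); crop(im,150,140,300,130,2.6,'pics/q3.png')
```

```text
58.05 [ 0.3788 -0.149   0.2322] [-3.0984 -0.0973 -0.177 ] F [ 0.8  0.8 -1.2] op 0.0553 q [-0.629  0.068  1.869  0.09   1.137  1.082]
```

View pics/q1.png

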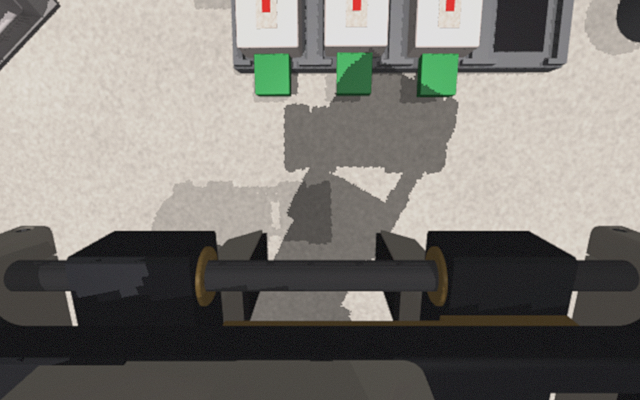

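View pics/q2.png

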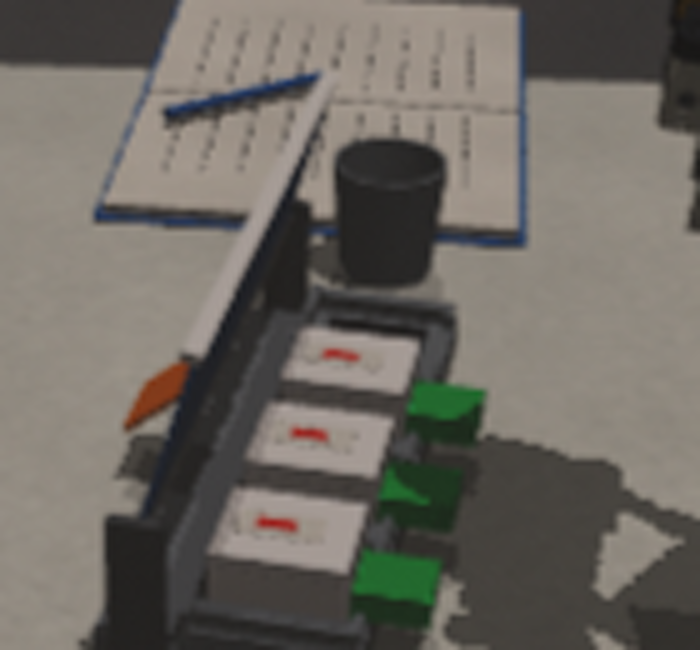

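View pics/q3.png

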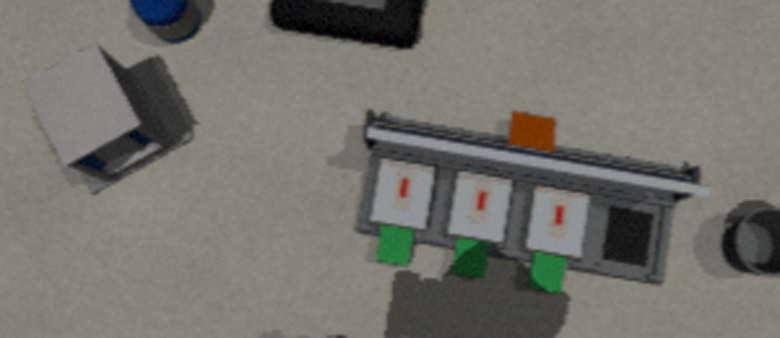

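Run:
```python
from h import *
c=cam('wrist');a=DY
def dk(q): r=q-DO; return np.round([r[0]*np.cos(a)+r[1]*np.sin(a),-r[0]*np.sin(a)+r[1]*np.cos(a)],4)
im=cv2.imread('pics/q1.png')[:,:,::-1]; crop(im,225,0,350,110,2.25,'pics/q4.png')
print([dk(q) for q in back('wrist',[(255,95),(291,95),(337,95),(372,95),(420,95),(457,95)],.042,c)])
```

```text
[array([-0.0776,  0.1479]), array([-0.0775,  0.1107]), array([-0.0774,  0.0636]), array([-0.0773,  0.0282]), array([-0.0771, -0.0199]), array([-0.077 , -0.0565])]
```

View pics/q4.png

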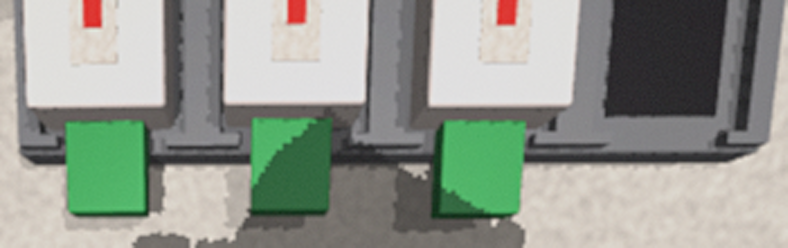

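>>> {"fn": "carry_out", "kwargs": {
  "targets": [
    [[0, 0.02, -0.04], 0],
    [[0.03, 0.02, -0.04], 0],
    [[0.04, 0.02, 0], 0],
    [[0.045, 0, 0], 0],
    [[0.045, 0, 0], 0],
    [[0.045, 0, 0], 0],
    [[0.045, 0, 0], 0],
    [[0, 0, 0], 0]
  ],
  "fingers": 1
}}

```text
time: 59.2
tool_pos: [0.62, -0.2457, 0.3169]
tool_rot: [-3.086, -0.075, -0.164]
contact_force: [0.2, -0.2, 0.1]
opening: 0.0005
```

Run:
```python
from h import *
p=deck(.10,.0,.0); go(p[0],p[1],.155,DY)
```

```text
59.2 [ 0.62   -0.2457  0.3169] [-3.0858 -0.0747 -0.1645] F [ 0.2 -0.2  0.1] op 0.0005 q [-0.53   0.543  0.965  0.079  1.583  1.206]
yaw -0.1645 tilt 5.34 shift tool [0.0146 0.0255 0.1623] n40 4.0 twist 0.0145
```

>>> {"fn": "carry_out", "kwargs": {
  "targets": [
    [[0.02, 0.01, 0], 0.014],
    [[0.01, 0.008, 0.02], 0],
    [[0, 0, 0.035], 0],
    [[-0.002, 0, 0.035], 0],
    [[-0.002, 0, 0.035], 0],
    [[-0.002, 0, 0.02], 0],
    [[0, 0, 0], 0]
  ]
}}

```text
time: 60.08
tool_pos: [0.6484, -0.2549, 0.1556]
tool_rot: [-3.079, -0.056, -0.173]
contact_force: [0.1, 0.1, 0.5]
opening: 0.0006
```

Run:
```python
from h import *
p=deck(.08,.0,.0); go(p[0],p[1],.155,DY)
im=eyes.read_camera('side'); crop(im,270,110,140,150,4,'pics/r1.png')
```

```text
60.08 [ 0.6484 -0.2549  0.1556] [-3.0791 -0.0563 -0.173 ] F [0.1 0.1 0.5] op 0.0006 q [-0.52   0.693  1.13   0.081  1.288  1.2  ]
yaw -0.173 tilt 4.82 shift tool [-0.0227  0.0118 -0.0014] n40 1.0 twist 0.006
```

View pics/r1.png

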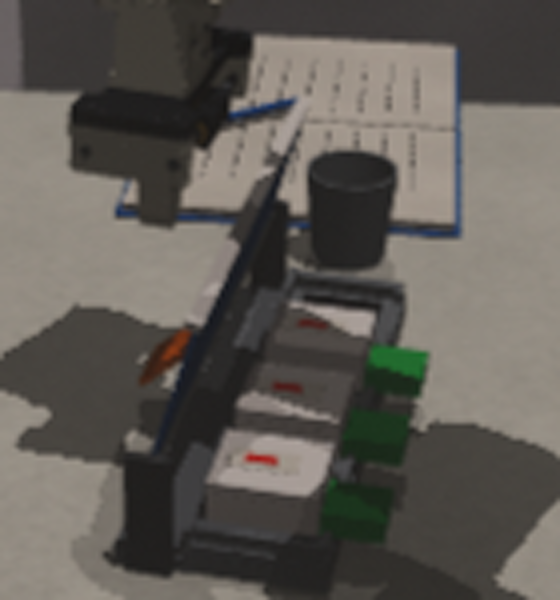

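>>> {"fn": "carry_out", "kwargs": {
  "targets": [
    [[-0.022, 0.008, 0], 0.005],
    [[-0.02, 0, 0.002], 0],
    [[-0.018, 0, 0.006], 0],
    [[0, 0, 0], 0]
  ]
}}

```text
time: 60.62
tool_pos: [0.5896, -0.253, 0.1491]
tool_rot: [-3.083, -0.066, -0.177]
contact_force: [-0.8, -0.6, -0.3]
opening: 0.0
```

Run:
```python
from h import *
p=deck(.013,.0,.0); go(p[0],p[1],.131,DY)
im=eyes.read_camera('side'); crop(im,270,110,140,150,4,'pics/r2.png')
```

```text
60.62 [ 0.5896 -0.253   0.1491] [-3.0825 -0.0664 -0.1773] F [-0.8 -0.6 -0.3] op 0.0 q [-0.565  0.591  1.339  0.087  1.173  1.15 ]
yaw -0.1773 tilt 5.09 shift tool [-0.0326  0.0043  0.0157] n40 1.0 twist 0.0017
```

View pics/r2.png

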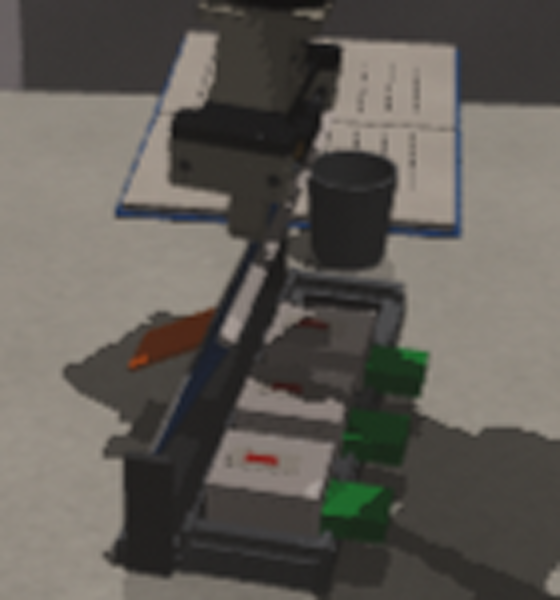

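Guard is closing. Continue along the arc.

>>> {"fn": "carry_out", "kwargs": {
  "targets": [
    [[-0.016, 0.002, 0.008], 0],
    [[-0.016, 0, 0.012], 0],
    [[-0.01, 0, 0.016], 0],
    [[-0.006, 0, 0.018], 0],
    [[0, 0, 0], 0]
  ]
}}

```text
time: 61.3
tool_pos: [0.5538, -0.2472, 0.0972]
tool_rot: [-3.088, -0.082, -0.176]
contact_force: [-1.0, 1.1, 0.5]
opening: 0.0002
```

Run:
```python
from h import *
p=deck(-.005,.0,.0); go(p[0],p[1],.08,DY)
im=eyes.read_camera('side'); crop(im,270,110,140,150,4,'pics/r3.png')
```

```text
61.3 [ 0.5538 -0.2472  0.0972] [-3.0883 -0.0825 -0.1757] F [-1.   1.1  0.5] op 0.0002 q [-0.59   0.579  1.524  0.098  0.987  1.103]
yaw -0.1757 tilt 5.62 shift tool [-0.0145  0.0036  0.0159] n40 1.0 twist 0.0033
```

View pics/r3.png

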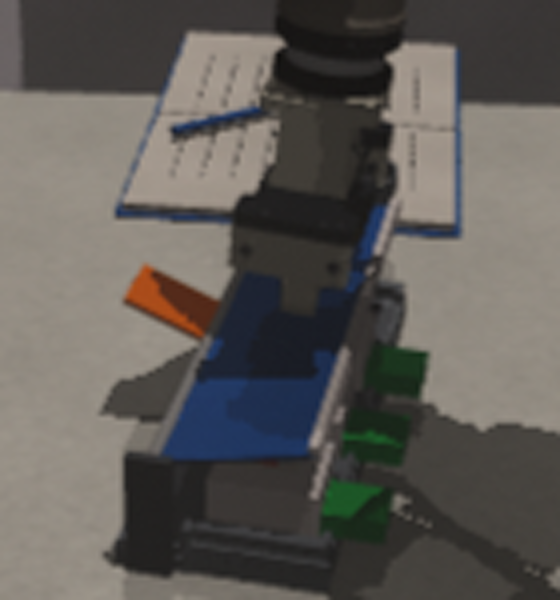

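>>> {"fn": "carry_out", "kwargs": {
  "targets": [
    [[-0.006, 0.002, 0.008], 0],
    [[-0.004, 0, 0.008], 0],
    [[0, 0, 0.006], 0],
    [[0, 0, 0.004], 0]
  ]
}}

```text
time: 61.85
tool_pos: [0.5482, -0.2485, 0.0799]
tool_rot: [-3.093, -0.091, -0.174]
contact_force: [-15.7, 5.7, 41.2]
opening: 0.0006
```

>>> {"fn": "carry_out", "kwargs": {
  "targets": [
    [[0, 0, 0.006], 0],
    [[0, 0, 0.004], 0]
  ]
}}

```text
time: 62.1
tool_pos: [0.5481, -0.2485, 0.0803]
tool_rot: [-3.095, -0.095, -0.172]
contact_force: [-11.6, 3.3, 27.1]
opening: 0.0006
```

Run:
```python
from h import *
p=deck(-.005,.0,.0); go(p[0],p[1],.08,DY)
im=eyes.read_camera('side'); crop(im,270,110,140,150,4,'pics/r4.png')
```

```text
62.1 [ 0.5481 -0.2485  0.0803] [-3.0953 -0.0946 -0.1718] F [-11.6   3.3  27.1] op 0.0006 q [-0.596  0.587  1.566  0.102  0.923  1.085]
yaw -0.1718 tilt 6.03 shift tool [-0.0078  0.0004 -0.0005] n40 1.0 twist 0.0072
```

View pics/r4.png

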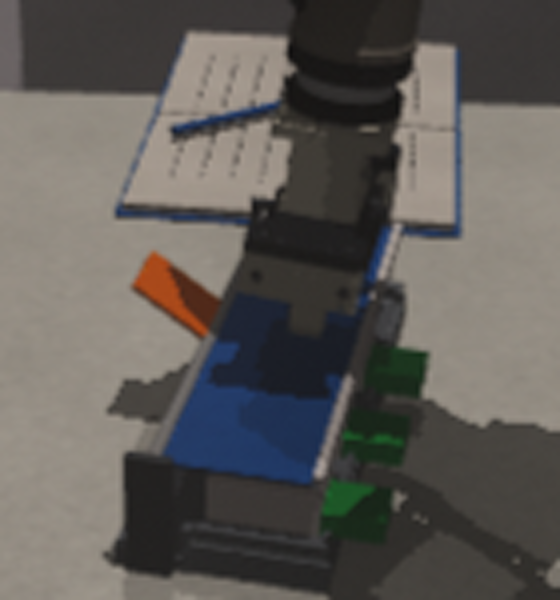

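>>> {"fn": "carry_out", "kwargs": {
  "targets": [
    [[0, 0, -0.01], 0],
    [[0, 0, -0.03], 0],
    [[-0.02, 0, -0.05], 0],
    [[-0.04, 0, -0.05], 0],
    [[-0.05, 0, -0.04], 0],
    [[-0.04, 0, 0], 0],
    [[0, 0, 0], 0]
  ]
}}

```text
time: 63.02
tool_pos: [0.3804, -0.2279, 0.2475]
tool_rot: [-3.097, -0.093, -0.171]
contact_force: [-0.0, -0.1, -0.6]
opening: 0.0004
```

Run:
```python
from h import *
st()
im=eyes.read_camera('side'); crop(im,220,120,220,240,2.4,'pics/s1.png')
im=eyes.read_camera('top'); crop(im,150,100,310,170,2.5,'pics/s2.png')
for a in (0,.05,.1):
  P=[deck(.065-.102*np.cos(a),y,.080+.102*np.sin(a)) for y in(.169,-.169)]
  print(a,((proj('top',P)-[150,100])*2.5).round(1).tolist(),((proj('side',P)-[220,120])*2.4).round(1).tolist())
```

```text
63.02 [ 0.3804 -0.2279  0.2475] [-3.0966 -0.0929 -0.1713] F [-0.  -0.1 -0.6] op 0.0004 q [-0.779  0.134  1.748  0.096  1.21   0.929]
0 [[343.6, 310.2], [646.9, 363.4]] [[310.1, 264.4], [358.0, 111.4]]
0.05 [[343.3, 309.6], [648.1, 363.1]] [[310.2, 260.2], [358.1, 107.7]]
0.1 [[343.1, 308.9], [649.3, 362.6]] [[310.1, 255.9], [358.1, 104.1]]
```

View pics/s1.png

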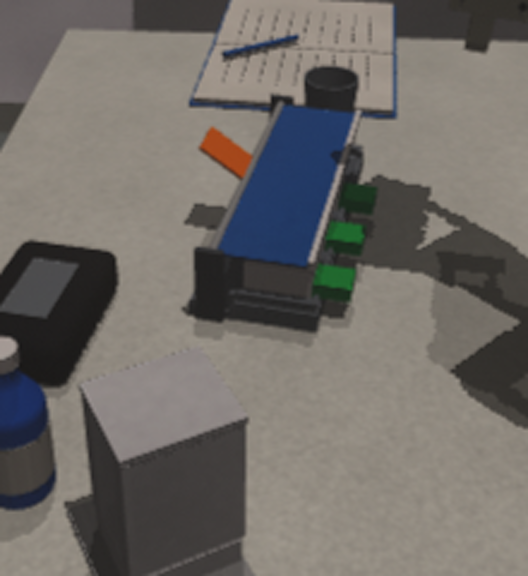

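View pics/s2.png

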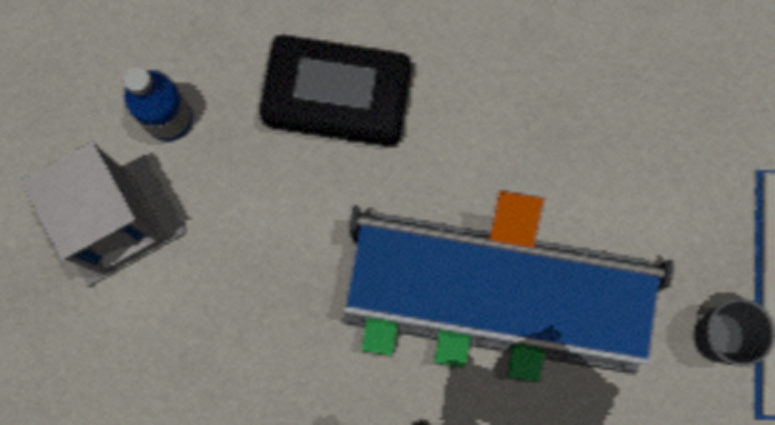

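Run:
```python
from h import *
print(order.hand_in()); st()
```

```text
the job is handed in; nothing more can be done
None
the job is handed in; nothing more can be done
```

I tipped the guard fully up, put all three cartridges into bays 1 to 3, and pushed the guard shut. I handed the job in at about 63 s.

**Cartridges**
- The roof cartridge went into bay 3.
- I drew the bottom one from the dispenser and set it on the table for a moment. It then went into bay 1.
- The last one, while the arm was elsewhere, came out of the dispenser on its own onto the table in front. I picked it up there and placed it in bay 2.

**Final checks**
- The top and side pictures show three green tabs at the open front, with the guard level at its closed position.
- No tabs show in the dispenser slit, and the gel bottle, wipes pack and cup look unmoved.
- A wrist picture before closing put the tabs level with each other, 83 to 84 mm apart. They read about 3 to 4 mm off their nominal places sideways, by the same amount at all three, so I put this down to calibration.

**Possible faults**
- To lean the gripper at the dispenser I stretched the arm to its limit. Joint 3 read 0.037 to 0.038 there, slightly under its stated 0.04.
- The wrist force read about 44 N (41 N of it vertical) as the closed fingertips pressed the guard onto its stop. The contact looked to be the fingertips only, not the gripper's body.

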